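# Gauge the cross-shaft samples and clip them into the carrier

### The arm

A 7-joint arm with a two-finger parallel gripper is mounted at the origin on the work surface. World frame = base frame: x ahead of the robot, y to its left, z up, the work surface at z = 0. Lengths are in m, angles in rad, forces in N, time in s.
With the tool pointing down it reaches from about 0.425 to 0.875 m from the base axis. Payload 4.7 kg.
Tool frame: the origin (TCP) lies at the very end of the fingers, on their centre line; the grasp point (between the pads) lies 19 mm behind it; z points along the fingers, y is the direction in which the jaws open and shut (so a half turn about z gives the same grasp; the last joint's range is limited). The gripper opens to 87 mm and grips with 3 to 60 N. Pads are 19 mm wide; open, the fingers measure 117 mm over their backs; the gripper's body (75 mm by 190 mm) begins 51 mm behind the grasp point.
Start: joints at [-1.281, 0.321, -0.07, 1.45, 0.023, 1.371, -0.057], TCP at [0.177, 0.625, 0.223] pointing down, gripper open.
Joint ranges: [-2.86, 2.86], [-0.3, 2.09], [-1.38, 1.24], [0.06, 2.45], [-1.56, 4.7], [0.09, 2.05], [-2.69, 2.69]. Speed limits (rad/s): [2.57, 2.57, 3.14, 3.14, 3.14, 3.14, 3.14].

### API

Orientations are given as a rotation vector (axis times angle).
In Python, from bench import ctrl, get_image, camera_info gives the robot as it stands.
- The arm moves only by the tool carry_out, never from a script. Its argument "commands" is a list of rows, each an object of numbers: "tx", "ty", "tz": the shift along the tool's x, y, z in m; "rx", "ry", "rz": the turn, a rotation vector about the tool's x, y, z in rad; "jaw": the opening, from 0 (shut) to 1 (fully open). In form: [{"tx": .., "ty": .., "tz": .., "rx": .., "ry": .., "rz": .., "jaw": ..}, ...]. A call has 1 to 12 rows; each row is the pose to reach, as a shift and turn from the pose commanded when the call began, along the tool's axes at that moment; what a row does not reach only later rows make up. A row lasts 1/8 s, in which the tool goes at most 62.5 mm and 10.7 degrees, less where a joint would pass 70% of its speed; a pose out of reach is approached as far as the arm can. A call with a gripper value outside its range is refused whole. The fingers move at their own pace and stop on an object; "grip_force" is the grip in N (left out, the last holds). Time passes only in rows, so rows that repeat a pose let the fingers close. It gives the time, the measured TCP pose, the force and the opening at its end, in the units of the state.
- ctrl.get_state(): the state, without advancing time (a new reading comes with each control period).
- get_image(name): name is "scene" or "top"; returns the picture (400x640x3 uint8, red, green, blue); there is no depth.
- camera_info(name): a dict with "intrinsics" (3x3 intrinsics, pixels), "k1" (the pictures are not rectified: a ray, as slopes to the right and down, at radius r is drawn at 1 + k1 r^2 times it, then the intrinsics apply), "R" (3x3) and "t" (3): a world point X has camera coordinates R X + t. Camera axes: x right, y down, z forward; pixel columns grow to the right and rows downward; lengths in m; the calibration is good to about 2 mm. A picture is of the moment at which its call begins. camera_info takes no time and is no camera call.
- ctrl.close_job(): hands the job in, once; it reports no verdict.
The state is a dict: "time": time; "joint_positions": joint angles; "qd": joint speeds; "joint_torque": joint torques, N m; "position": TCP position; "tool_rot": TCP orientation; "ft_force": force on the tool from outside, world axes, zero at the start; "torque": the same for the moment, N m; "grip_width": opening from 0.0 (shut) to 1.0 (fully open).
Only numpy, scipy, OpenCV 4.12 (cv2) and the standard library are available. Lean on these libraries where they do the work, as an engineer would, in place of code of your own. Each camera call takes 0.05 s, during which the arm holds its last target.

### The job

Gauge the sample cross shafts on the mat in the order they came off the line (one yellow band, then two blue, then three red; not all may be there): lay each on the granite plate in line with the jaws, one journal between them and close against the fixed jaw, let go of it, and slide the caliper shut with the orange thumb piece until both jaws sit flat on the journal and its spring gives about half way, holding it gently there for a second. Snap every gauged shaft fully home into any free pair of spring clips on the blue carrier, and when all are done leave the caliper empty and slid shut. Leave the ball joints, the ring tub and the spanner where they are.

Things in the scene. Friction and masses are not known exactly. Their poses are not given: they have to be found in the camera images.
- shaft1: Cross shaft, the first sample: one yellow paint band around the middle of the block. Steel, 0.44 to 0.66 kg, 160 mm long: a square block 56 long x 26 x 26 mm in the middle, a round journal 20 mm across and 52 long on each end. Lies on a face of its block. Origin: its very centre, on the axis; x along the shaft; both ends and all four sides alike. Starts on the mat, origin 16 mm above the bench. May be absent.
- shaft2: Cross shaft, the second sample: two blue paint bands around the block. Steel, 0.44 to 0.66 kg, 160 mm long: a square block 56 long x 26 x 26 mm in the middle, a round journal 20 mm across and 52 long on each end. Lies on a face of its block. Origin: its very centre, on the axis; x along the shaft; both ends and all four sides alike. Starts on the mat, origin 16 mm above the bench. May be absent.
- shaft3: Cross shaft, the third sample: three red paint bands around the block. Steel, 0.44 to 0.66 kg, 160 mm long: a square block 56 long x 26 x 26 mm in the middle, a round journal 20 mm across and 52 long on each end. Lies on a face of its block. Origin: its very centre, on the axis; x along the shaft; both ends and all four sides alike. Starts on the mat, origin 16 mm above the bench. May be absent.
- mat: Black rubber mat, fixed, 220 (its x) x 250 x 3 mm thick, on which the shafts wait side by side, about along its x. Origin: centre of its underside.
- gauge: Bench caliper, fixed: granite plate 220 (x) x 300 (y) x 40 mm high; caliper beam along y, 24 mm wide, centred at x = +86 mm. Origin: centre of the plate's underside. Two jaws 16 mm tall reach from the beam to -x, their middle 53 mm above the bench; flat measuring faces from x = +25 to +69 mm face each other along y. A shaft lies on the plate along x, one journal between the jaws.
- gauge_nest (a point): Centre of a shaft whose block rests on the plate and whose far journal touches the fixed jaw, with room between block and jaw tips and between shaft end and beam: gauge x = -16 mm (10 mm either way will do), y = -35 mm, 53 mm above the bench (13 mm above the plate). Axes as the gauge.
- fixed_jaw (a point): Fixed jaw of the caliper, 14 mm thick. Its measuring face is at gauge y = -45 mm and looks to +y. The point is the middle of that face, at gauge x = +47 mm, 53 mm above the bench; axes as the gauge.
- moving_jaw (a point): Moving jaw of the caliper, 14 mm thick; its measuring face looks to -y, towards the fixed jaw. The point is the middle of that face, at gauge x = +47 mm, 53 mm above the bench; axes as the gauge. It slides with joint caliper.
- caliper (a joint): Opening between the jaws in m: 0 shut, up to 0.062; grows as the moving jaw slides to gauge +y. It stays where it is left; friction about 0.8 N.
- thumb (a joint): Spring travel of the thumb piece on the caliper slide, in m: 0 at rest, 0.008 at its stop. Moved to gauge -y it takes the slide along until the jaws meet resistance, then it alone travels on against its spring: 3 N at 0 plus 1.5 N per mm (9 N at 4 mm); that is the measuring force. Moved to +y it opens the jaws.
- thumb_grip (a point): Grip point in the orange upright post, 14 (x) x 16 (y) mm, on the thumb piece at the slide's outer end: 89 mm above the bench, 15 mm below the post's top and 24 mm above the foot it stands on. It moves along gauge y with the slide. Axes as the gauge.
- carrier: Blue carrier, fixed: base 160 (x) x 220 (y) x 10 mm, rims 18 mm high at its x ends. Three places 66 mm apart along y, each a pair of upward-open C-shaped spring clips, 14 mm wide, centred at x = -47 and +47 mm, for the journals of a shaft lying along x. Mouths 15 mm, flared lips to 17 mm above the seat's axis; a shaft pressed straight down with 10 to 25 N snaps in. Origin: centre of underside.
- seat1 (a point): Where the centre of a shaft lies when snapped home in clip place 1 (carrier y = -66 mm): midway between the two clips, 40 mm above the bench. Axes as the carrier.
- seat2 (a point): Where the centre of a shaft lies when snapped home in clip place 2 (carrier y = 0 mm): midway between the two clips, 40 mm above the bench. Axes as the carrier.
- seat3 (a point): Where the centre of a shaft lies when snapped home in clip place 3 (carrier y = 66 mm): midway between the two clips, 40 mm above the bench. Axes as the carrier.
- joint1: Finished ball joint standing upright, 48 mm across, 98 mm high; bystander. Origin: centre of its underside.
- joint2: Finished ball joint standing upright, 48 mm across, 98 mm high; bystander. Origin: centre of its underside.
- tub: Blue open tub of snap rings, 110 x 170 x 60 mm; bystander. Origin: centre of its underside.
- spanner: Steel spanner 160 mm long lying flat on the bench; bystander. x runs along it.
Mind the look-alikes: they are no part of the job. Leave any pink or purple look-alike of the shaft2 alone.

How it is judged:
On the way, in this order (a step that is already met when the one before it is completed fails the run):
1. The first sample (shaft1) lies free on the plate and the jaws are closed flat on its journal (shaft in line with them within 0.05 rad) with 4 to 20 N for 0.3 s (contact force between caliper and shaft1 between 4 and 20 N and y of shaft1 in the frame of gauge_nest between -0.006 and 0.006 m and x of shaft1 in the frame of gauge_nest between -0.03 and 0.02 m and contact force between the fingers and shaft1 below 0.3 N and angle between the x axis of shaft1 and the x axis of gauge, either way round below 0.05 rad), for 0.3 s.
2. The second sample (shaft2) lies free on the plate and the jaws are closed flat on its journal (shaft in line with them within 0.05 rad) with 4 to 20 N for 0.3 s (contact force between caliper and shaft2 between 4 and 20 N and y of shaft2 in the frame of gauge_nest between -0.006 and 0.006 m and x of shaft2 in the frame of gauge_nest between -0.03 and 0.02 m and contact force between the fingers and shaft2 below 0.3 N and angle between the x axis of shaft2 and the x axis of gauge, either way round below 0.05 rad), for 0.3 s.
3. The third sample (shaft3) lies free on the plate and the jaws are closed flat on its journal (shaft in line with them within 0.05 rad) with 4 to 20 N for 0.3 s (contact force between caliper and shaft3 between 4 and 20 N and y of shaft3 in the frame of gauge_nest between -0.006 and 0.006 m and x of shaft3 in the frame of gauge_nest between -0.03 and 0.02 m and contact force between the fingers and shaft3 below 0.3 N and angle between the x axis of shaft3 and the x axis of gauge, either way round below 0.05 rad), for 0.3 s.
At the end, for the whole second after the job is handed in: Every shaft that is present lies home in a pair of clips on the carrier (its centre within 3 mm of a seat in height and sideways and 15 mm along it, in line within 0.08 rad), at rest, and the caliper is shut to less than 6 mm (((x of shaft1 in the frame of seat1 between -0.015 and 0.015 m and y of shaft1 in the frame of seat1 between -0.003 and 0.003 m and z of shaft1 in the frame of seat1 between -0.003 and 0.003 m and angle between the x axis of shaft1 and the x axis of carrier, either way round below 0.08 rad) or (x of shaft1 in the frame of seat2 between -0.015 and 0.015 m and y of shaft1 in the frame of seat2 between -0.003 and 0.003 m and z of shaft1 in the frame of seat2 between -0.003 and 0.003 m and angle between the x axis of shaft1 and the x axis of carrier, either way round below 0.08 rad) or (x of shaft1 in the frame of seat3 between -0.015 and 0.015 m and y of shaft1 in the frame of seat3 between -0.003 and 0.003 m and z of shaft1 in the frame of seat3 between -0.003 and 0.003 m and angle between the x axis of shaft1 and the x axis of carrier, either way round below 0.08 rad)) and ((x of shaft2 in the frame of seat1 between -0.015 and 0.015 m and y of shaft2 in the frame of seat1 between -0.003 and 0.003 m and z of shaft2 in the frame of seat1 between -0.003 and 0.003 m and angle between the x axis of shaft2 and the x axis of carrier, either way round below 0.08 rad) or (x of shaft2 in the frame of seat2 between -0.015 and 0.015 m and y of shaft2 in the frame of seat2 between -0.003 and 0.003 m and z of shaft2 in the frame of seat2 between -0.003 and 0.003 m and angle between the x axis of shaft2 and the x axis of carrier, either way round below 0.08 rad) or (x of shaft2 in the frame of seat3 between -0.015 and 0.015 m and y of shaft2 in the frame of seat3 between -0.003 and 0.003 m and z of shaft2 in the frame of seat3 between -0.003 and 0.003 m and angle between the x axis of shaft2 and the x axis of carrier, either way round below 0.08 rad)) and ((x of shaft3 in the frame of seat1 between -0.015 and 0.015 m and y of shaft3 in the frame of seat1 between -0.003 and 0.003 m and z of shaft3 in the frame of seat1 between -0.003 and 0.003 m and angle between the x axis of shaft3 and the x axis of carrier, either way round below 0.08 rad) or (x of shaft3 in the frame of seat2 between -0.015 and 0.015 m and y of shaft3 in the frame of seat2 between -0.003 and 0.003 m and z of shaft3 in the frame of seat2 between -0.003 and 0.003 m and angle between the x axis of shaft3 and the x axis of carrier, either way round below 0.08 rad) or (x of shaft3 in the frame of seat3 between -0.015 and 0.015 m and y of shaft3 in the frame of seat3 between -0.003 and 0.003 m and z of shaft3 in the frame of seat3 between -0.003 and 0.003 m and angle between the x axis of shaft3 and the x axis of carrier, either way round below 0.08 rad)) and linear speed of each of shaft1, shaft2, shaft3 below 0.02 m/s and value of joint caliper below 0.006 m); the robot touches nothing.
It fails at once if the first ball joint is shoved more than 25 mm (distance of joint1 from where it was at the start of the episode above 0.025 m).
It fails at once if the second ball joint is shoved more than 25 mm (distance of joint2 from where it was at the start of the episode above 0.025 m).
It fails at once if the ring tub is shoved more than 25 mm (distance of tub from where it was at the start of the episode above 0.025 m).
It fails at once if the spanner is shoved more than 25 mm (distance of spanner from where it was at the start of the episode above 0.025 m).
Of shaft1, shaft2, shaft3 only 2 to 3 are there at a start; the rules pass over those that are not, and their reading is None.
At some moment in a run one of shaft1, shaft2, shaft3 may be knocked a few centimetres aside while the robot is not near it.
It also fails if it takes over 210 s, if anything falls off the work surface, if the arm or the gripper's body presses on something with over 40 N, if the wrist force passes 120 N, or if a joint passes its speed limit or range.

## Working session

There is one attempt and no reset: what is moved stays moved. The work goes in short steps, Python scripts to look and compute and a tool call to move; the robot and the scene stay as the last step left them, time stands still between calls to the robot, and variables do not carry over. Pictures are saved under pics/ and viewed, and the job is handed in when it is done.

Besides the shell and the picture viewer there is one more tool, called by a JSON object that holds its "fn" and its "kwargs". carry_out: Moves the arm, as the interface text tells. Its arguments: {"type":"object","properties":{"commands":{"type":"array"},"grip_force":{"type":"number"}},"required":["commands"]}

```bash
ls; mkdir -p pics; python3 - <<'E'
from bench import ctrl, get_image, camera_info
import cv2
for n in("scene","top"):
    im=get_image(n); cv2.imwrite(f"pics/{n}0.png",im[:,:,::-1]); print(camera_info(n))
print(ctrl.get_state())
E
```

```text
pics
{'intrinsics': array([[451.18676614,   0.        , 312.7661831 ],
       [  0.        , 451.18676614, 197.01621301],
       [  0.        ,   0.        ,   1.        ]]), 'k1': -0.11679885481886966, 'R': array([[ 0.76991961,  0.63806537,  0.00981696],
       [ 0.35373918, -0.41393346, -0.83876557],
       [-0.5311237 ,  0.64925471, -0.54440421]]), 't': array([-0.37634731, -0.15793474,  1.72300199])}
{'intrinsics': array([[452.46574783,   0.        , 321.40039798],
       [  0.        , 452.46574783, 208.90253774],
       [  0.        ,   0.        ,   1.        ]]), 'k1': 0.011583326857059616, 'R': array([[-0.02283263, -0.99967469, -0.01136597],
       [-0.9982275 ,  0.02342163, -0.05471098],
       [ 0.05495939,  0.01009663, -0.99843754]]), 't': array([-0.06545281,  0.53316052,  1.42705346])}
{'time': 0.1, 'joint_positions': array([-1.28090677,  0.3217549 , -0.07009189,  1.45156151,  0.02257948,
        1.37081904, -0.05693513]), 'qd': array([-2.51732111e-04, -1.82791816e-03, -8.14338731e-04, -8.91196623e-04,
        9.48400364e-05, -1.40777180e-03,  1.81022045e-03]), 'joint_torque': array([-1.38978653e-04, -4.92573202e+01, -4.05682325e-01, -3.13401139e+01,
       -6.41948590e-02,  3.94415762e-02,  7.30445413e-05]), 'position': array([0.17689683, 0.62493779, 0.22156277]), 'tool_rot': array([-4.31820984e-01, -3.11160142e+00,  2.74533272e-03]), 'ft_force': array([-0.10447973, -0.5835957 ,  0.46588725]), 'torque': array([ 0.00153788, -0.0277991 ,  0.00561899]), 'grip_width': 1.000032497899532}
```

View pics/scene0.png

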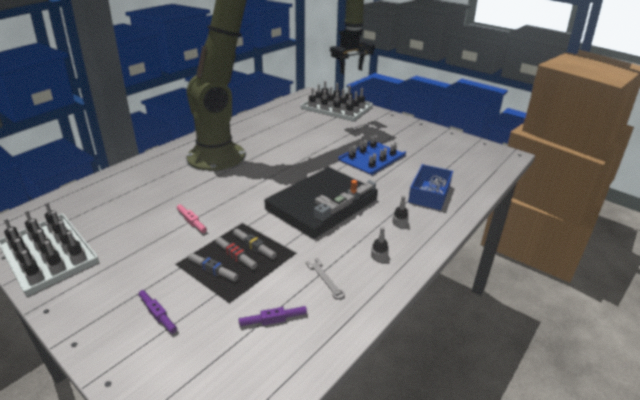

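View pics/top0.png

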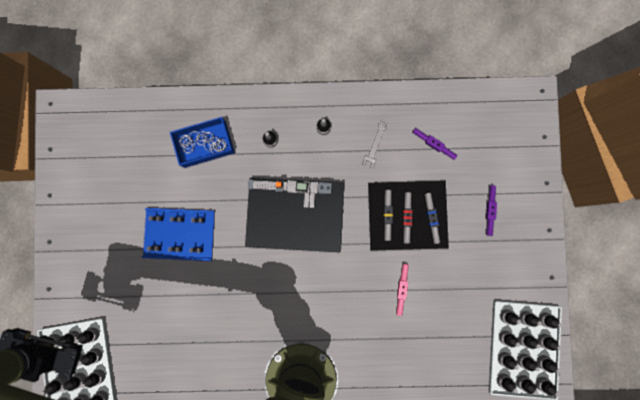

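```bash
cat > h.py <<'E'
import numpy as np, cv2
from bench import ctrl, get_image, camera_info
from scipy.spatial.transform import Rotation as Ro
def proj(n,X):
    c=camera_info(n); X=np.atleast_2d(X); p=X@c['R'].T+c['t']; s=p[:,:2]/p[:,2:]
    r2=(s**2).sum(1,keepdims=True); s=s*(1+c['k1']*r2); K=c['intrinsics']
    return s*[K[0,0],K[1,1]]+[K[0,2],K[1,2]]
def back(n,uv,z):
    c=camera_info(n); K=c['intrinsics']; uv=np.atleast_2d(np.array(uv,float))
    d=cv2.undistortPoints(uv.reshape(-1,1,2),K,np.array([c['k1'],0,0,0,0.])).reshape(-1,2)
    D=np.c_[d,np.ones(len(d))]@c['R']; o=-c['R'].T@c['t']
    z=np.broadcast_to(z,len(D)); return o+D*((z-o[2])/D[:,2])[:,None]
def crop(im,x0,y0,x1,y1,f,name):
    cv2.imwrite(name,cv2.resize(im[y0:y1,x0:x1,::-1],None,fx=f,fy=f,interpolation=cv2.INTER_CUBIC))
def pose():
    s=ctrl.get_state(); return s['position'],Ro.from_rotvec(s['tool_rot'])
E
python3 - <<'E'
from h import *
t=cv2.imread('pics/top0.png')[:,:,::-1];s=cv2.imread('pics/scene0.png')[:,:,::-1]
crop(t,360,170,460,260,7,'pics/z1.png')
crop(t,240,170,350,260,7,'pics/z2.png')
crop(t,135,200,225,270,8,'pics/z3.png')
crop(s,255,135,415,245,5,'pics/z4.png')
print(back('top',[[295,214]],.04),back('top',[[180,232]],.01),back('top',[[409,215]],.003))
p,R=pose();print(R.as_matrix())
E
```

```text
[[0.51605495 0.00490085 0.04      ]] [[0.46847576 0.37541597 0.01      ]] [[ 0.50601347 -0.35742483  0.003     ]]
[[-9.62209319e-01  2.72310596e-01 -4.08006658e-04]
 [ 2.72310892e-01  9.62207806e-01 -1.70795505e-03]
 [-7.25070670e-05 -1.75451493e-03 -9.99998458e-01]]
```

View pics/z1.png

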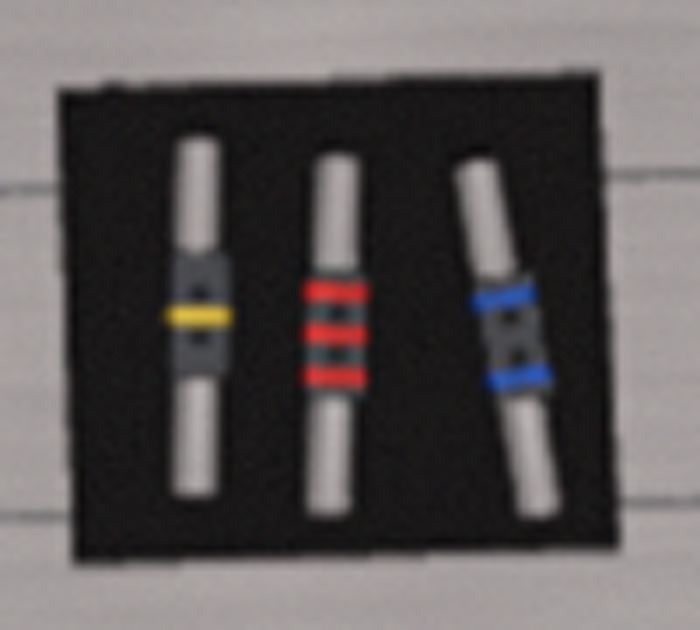

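View pics/z2.png

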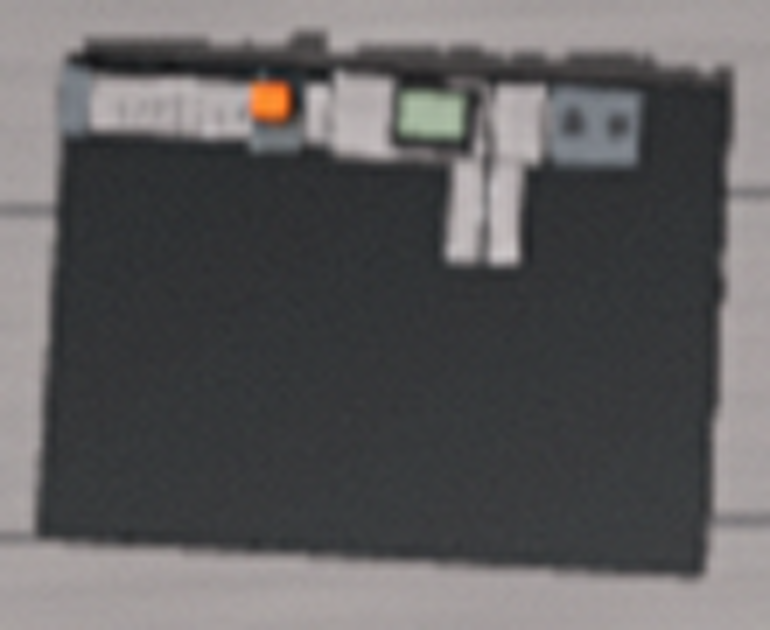

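View pics/z3.png

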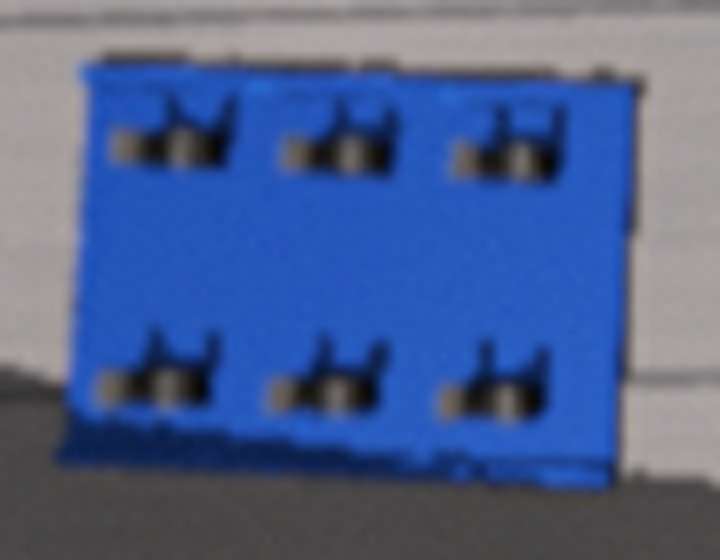

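View pics/z4.png

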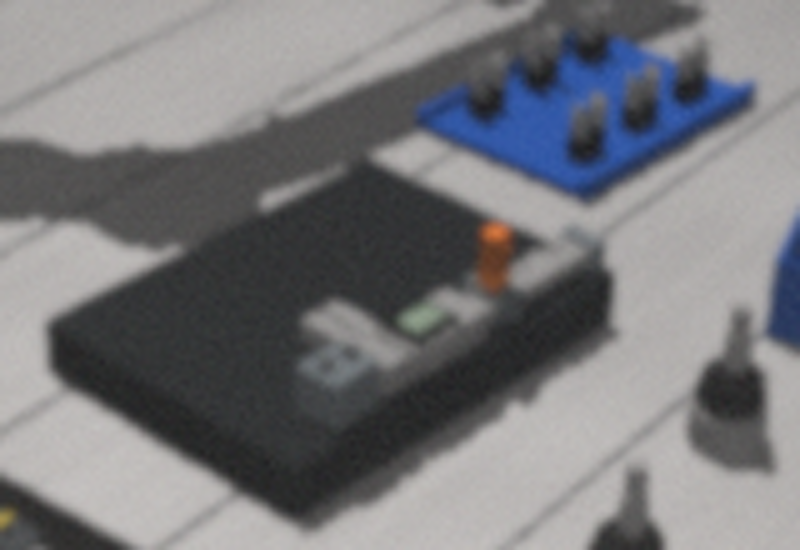

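```bash
cat >> h.py <<'E'
from scipy.optimize import least_squares
from scipy.ndimage import map_coordinates, gaussian_filter
def T(p,P):
    x,y,a=p; c,s=np.cos(a),np.sin(a); P=np.atleast_2d(P).astype(float)
    return np.c_[x+c*P[:,0]-s*P[:,1],y+s*P[:,0]+c*P[:,1],P[:,2]]
def fit(ims,segs,p0,w=4,n=25,iters=6):
    """segs: list (cam,A,B) in object frame with absolute z; returns pose, rms px"""
    p=np.array(p0,float); G={k:gaussian_filter(v.astype(float).mean(2) if v.ndim==3 else v.astype(float),.7) for k,v in ims.items()}
    for it in range(iters):
        ww=max(1.5,w*(.7**it)); obs=[]
        for cam,A,B in segs:
            P=np.array(A)[None]+np.linspace(.08,.92,n)[:,None]*(np.array(B)-np.array(A))[None]
            q=proj(cam,T(p,P)); d=q[-1]-q[0]; d/=np.linalg.norm(d); nn=np.array([-d[1],d[0]])
            o=np.arange(-ww-1,ww+1.01,.25)
            S=q[:,None]+o[None,:,None]*nn
            v=map_coordinates(G[cam],[S[...,1],S[...,0]],order=1,mode='nearest')
            g=np.abs(np.gradient(v,axis=1))
            for i in range(n):
                gi=g[i]; k=np.argmax(gi[1:-1])+1
                if gi[k]<1.5: continue
                a,b,c=gi[k-1],gi[k],gi[k+1]; den=a-2*b+c
                off=o[k]+(.25*.5*(a-c)/den if den<0 else 0)
                obs.append((cam,P[i],q[i]+off*nn,nn))
        def res(x):
            r=[]
            for cam in set(o[0] for o in obs):
                O=[o for o in obs if o[0]==cam]
                q=proj(cam,T(x,np.array([o[1] for o in O])))
                r.append(((q-np.array([o[2] for o in O]))*np.array([o[3] for o in O])).sum(1))
            return np.concatenate(r)
        s=least_squares(res,p,loss='soft_l1',f_scale=.4,x_scale=[.01,.01,.02]); p=s.x
    return p,np.sqrt(np.mean(res(p)**2)),len(obs)
def draw(im,cam,p,segs,col=(0,255,0)):
    for c,A,B in segs:
        if c!=cam: continue
        q=proj(cam,T(p,[A,B])); cv2.line(im,*[tuple(int(round((v+.5)*16*1-8)) for v in a) for a in q],col,1,cv2.LINE_AA,4)
def shaft_segs(cam,z=.016):
    S=[]
    for s in(-1,1):
        for e in(-1,1):
            S.append((cam,(e*.03,s*.010,z),(e*.079,s*.010,z)))
        S.append((cam,(s*.08,-.009,z),(s*.08,.009,z)))
    return S
def ims(): return {n:get_image(n) for n in("top","scene")}
E
cat > f1.py <<'E'
from h import *
I={n:cv2.imread(f'pics/{n}0.png')[:,:,::-1] for n in("top","scene")}
def rect(c,hx,hy,z,which):
    d={'x-':((-hx,-hy,z),(-hx,hy,z)),'x+':((hx,-hy,z),(hx,hy,z)),'y-':((-hx,-hy,z),(hx,-hy,z)),'y+':((-hx,hy,z),(hx,hy,z))}
    return [(c,)+d[k] for k in which]
def jaw(c): return [(c,(.025,-.059,.061),(.065,-.059,.061)),(c,(.025,-.059,.061),(.025,-.045,.061))]
g0=(.516,.005,-.03)
sets={'gt':rect('top',.11,.15,.04,['x-','y-','y+']),'gtj':rect('top',.11,.15,.04,['x-','y-','y+'])+jaw('top'),'gs':rect('scene',.11,.15,.04,['x-','y-','y+']),}
sets['gall']=sets['gtj']+sets['gs']
for k,s in sets.items():
    p,r,n=fit(I,s,g0); print(k,p.round(4),r.round(2),n)
    if k=='gall':
        A={q:v.copy() for q,v in I.items()}
        for q in A: draw(A[q],q,p,s)
c0=(.468,.375,-.03)
ct=rect('top',.08,.11,.01,['y-','y+'])+rect('top',.08,.11,.018,['x-','x+'])
cs=rect('scene',.08,.11,.018,['x-'])+rect('scene',.08,.11,.010,['y-','y+'])+rect('scene',.08,.11,.018,['x+'])
for k,s in {'ct':ct,'cs':cs,'call':ct+cs}.items():
    p,r,n=fit(I,s,c0); print(k,p.round(4),r.round(2),n)
for q in A: draw(A[q],q,p,ct+cs)
for nm,uv in {'y':(388,214),'r':(407.5,217),'b':(432.5,217)}.items():
    b=back('top',[uv],.016)[0]; p0=(b[0],b[1],.15 if nm=='b' else 0)
    for cams in(['top'],['scene'],['top','scene']):
        s=sum([shaft_segs(c) for c in cams],[])
        p,r,n=fit(I,s,p0,w=3); print(nm,cams,p.round(4),r.round(2),n)
    for q in A: draw(A[q],q,p,shaft_segs(q))
crop(A['top'],135,170,455,270,2.5,'pics/o1.png');crop(A['scene'],170,130,420,300,3.2,'pics/o2.png')
E
python3 f1.py
```

```text
gt [ 0.5153  0.0064 -0.0783] 0.35 75
gtj [ 0.5141  0.0069 -0.0803] 0.39 125
gs [ 0.5239  0.0015 -0.0956] 0.94 52
gall [ 0.5148  0.0066 -0.0794] 0.9 177
ct [ 0.4703  0.3785 -0.0732] 2.02 99
cs [ 0.4874  0.3683 -0.0674] 1.23 97
call [ 0.4743  0.3776 -0.0741] 1.6 196
y ['top'] [ 0.5074 -0.2872 -0.0348] 0.32 150
y ['scene'] [ 0.5021 -0.2834 -0.0451] 0.93 150
y ['top', 'scene'] [ 0.506  -0.2857 -0.0365] 0.93 300
r ['top'] [ 0.4995 -0.3486 -0.0616] 0.3 150
r ['scene'] [ 0.4945 -0.3451 -0.0651] 0.36 150
r ['top', 'scene'] [ 0.4979 -0.3471 -0.0638] 0.67 300
b ['top'] [ 0.4948 -0.4276  0.1526] 0.43 150
b ['scene'] [ 0.4921 -0.4249  0.1485] 0.5 150
b ['top', 'scene'] [ 0.4934 -0.4265  0.15  ] 0.61 300
```

View pics/o1.png

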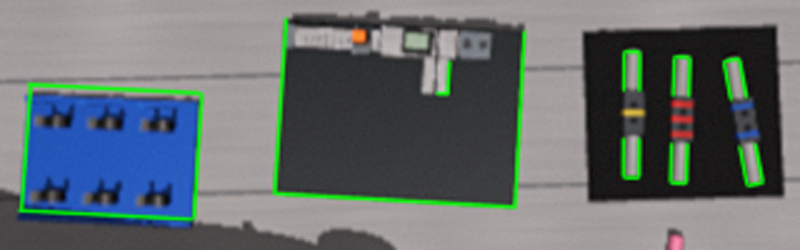

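View pics/o2.png

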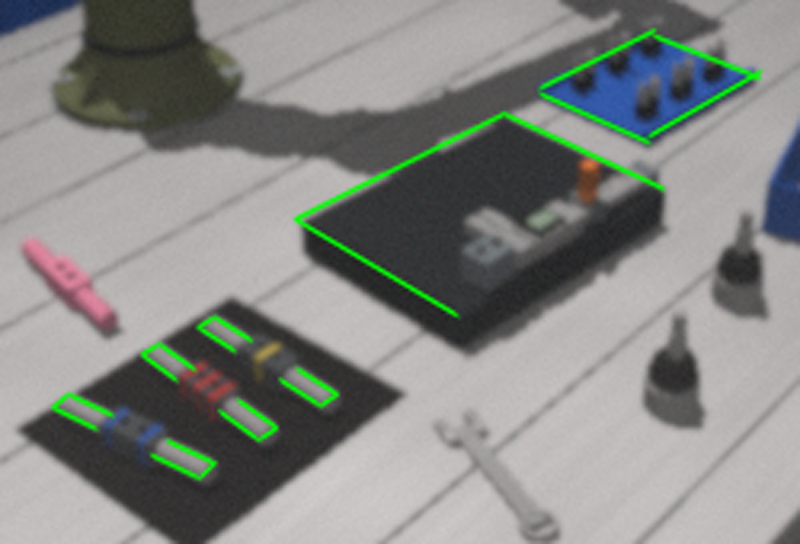

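```bash
cat > f2.py <<'E'
from h import *
import sys
from f1 import rect
I={n:cv2.imread(f'pics/{n}0.png')[:,:,::-1].astype(float) for n in("top","scene")}
B={n:np.clip(v[:,:,2]-v[:,:,0],0,255)*2 for n,v in I.items()}
c0=(.465,.378,-.07)
for zr in(.018,.028):
  ct=rect('top',.08,.11,.01,['y-','y+'])+rect('top',.08,.11,zr,['x-','x+'])
  cs=rect('scene',.08,.11,.01,['y-','y+'])+rect('scene',.08,.11,zr,['x-','x+'])
  for k,s in {'ct':ct,'cs':cs[:2],'cs4':cs}.items():
    p,r,n=fit(B,s,c0,w=5); print(zr,k,p.round(4),r.round(2),n)
    A=I[s[0][0]].astype(np.uint8).copy(); draw(A,s[0][0],p,s)
    if k=='ct': crop(A,135,200,225,270,8,f'pics/c_{zr}.png')
    else: crop(A,330,130,415,180,8,f'pics/{k}_{zr}.png')
for n in I:
    c=camera_info(n); print(n,-c['R'].T@c['t'])
E
python3 f2.py | tail -8
```

```text
Traceback (most recent call last):
  File "f2.py", line 3, in <module>
    from f1 import rect
  File "f1.py", line 11, in <module>
    p,r,n=fit(I,s,g0); print(k,p.round(4),r.round(2),n)
          ~~~^^^^^^^^
  File "h.py", line 47, in fit
    s=least_squares(res,p,loss='soft_l1',f_scale=.4,x_scale=[.01,.01,.02]); p=s.x
  File "h.py", line 44, in res
    q=proj(cam,T(x,np.array([o[1] for o in O])))
  File "h.py", line 5, in proj
    c=camera_info(n); X=np.atleast_2d(X); p=X@c['R'].T+c['t']; s=p[:,:2]/p[:,2:]
ValueError: time passes only in moves, steps and waits
```

```bash
cat > /tmp/a.py <<'E'
import re
s=open('h.py').read()
s=s.replace("def proj(","""import os,pickle
if not os.path.exists('cam.pkl'): pickle.dump({n:camera_info(n) for n in('top','scene')},open('cam.pkl','wb'))
_C=pickle.load(open('cam.pkl','rb'))
def camera_info(n): return _C[n]
def rect(c,hx,hy,z,which):
    d={'x-':((-hx,-hy,z),(-hx,hy,z)),'x+':((hx,-hy,z),(hx,hy,z)),'y-':((-hx,-hy,z),(hx,-hy,z)),'y+':((-hx,hy,z),(hx,hy,z))}
    return [(c,)+d[k] for k in which]
def proj(""",1)
open('h.py','w').write(s)
E
python3 /tmp/a.py; sed -i '/from f1/d' f2.py; python3 f2.py
```

```text
0.018 ct [ 0.463   0.3806 -0.0672] 0.42 100
0.018 cs [0.5384 0.376  0.0019] 0.98 38
0.018 cs4 [ 0.4727  0.3767 -0.0799] 0.85 93
0.028 ct [ 0.463   0.3806 -0.0667] 0.4 100
0.028 cs [0.5384 0.376  0.0019] 0.98 38
0.028 cs4 [ 0.4832  0.3756 -0.0787] 0.88 90
top [ 0.45229104 -0.09232743  1.45324955]
scene [ 1.26075206 -0.94390744  0.8092339 ]
```

View pics/c_0.018.png

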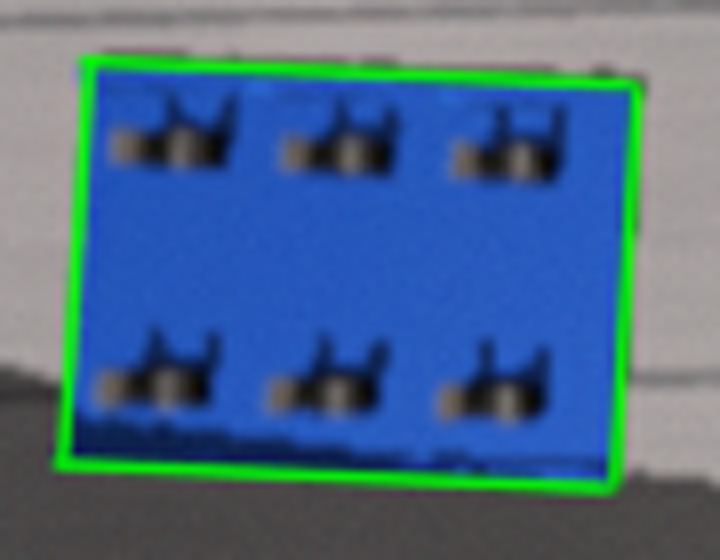

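View pics/cs4_0.018.png

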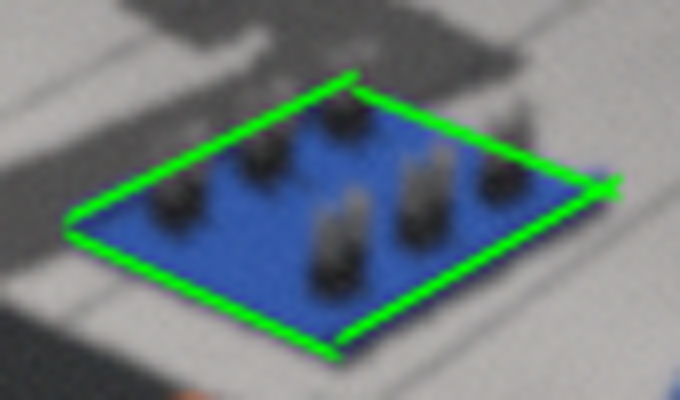

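```bash
cat >> h.py <<'E'
import json
def getcmd():
    d=json.load(open('cmd.json')); return np.array(d['p']),Ro.from_matrix(d['R'])
def setcmd(p,R): json.dump({'p':list(map(float,p)),'R':R.as_matrix().tolist()},open('cmd.json','w'))
def did(tx=0,ty=0,tz=0,rx=0,ry=0,rz=0):
    p,R=getcmd(); setcmd(p+R.apply([tx,ty,tz]),R*Ro.from_rotvec([rx,ry,rz]))
    m,Rm=pose(); p,R=getcmd(); s=ctrl.get_state()
    print('t',round(s['time'],2),'meas',m.round(4),'cmd',p.round(4),'yaw',yaw(Rm).round(4),'F',np.round(s['ft_force'],2),'w',round(s['grip_width'],4))
def yaw(R):  # world direction of tool y minus 90deg
    y=R.apply([0,1,0]); return (np.arctan2(y[1],y[0])-np.pi/2+np.pi/2)%np.pi-np.pi/2
def plan(P,psi=None,corr=True):
    """P: desired measured TCP; psi yaw. commanded target corrected by present sag"""
    p,R=getcmd(); m,Rm=pose()
    d=np.array(P)-(m if corr else p); t=R.inv().apply(d)
    rz=0 if psi is None else -((psi-yaw(R)+np.pi/2)%np.pi-np.pi/2)
    print('plan t',t.round(4),'rz',round(rz,4),'dist',np.linalg.norm(d).round(4))
E
python3 - <<'E'
from h import *
p,R=pose(); setcmd([.177,.625,.223],R)
I=cv2.imread('pics/top0.png')[:,:,::-1].astype(float); S=cv2.imread('pics/scene0.png')[:,:,::-1].astype(float)
for n,im in(('top',I),('scene',S)):
    m=np.clip(im[:,:,0]-im[:,:,2]-60,0,None); 
    m[:, :260]=0; m[:,400:]=0; m[:150]=0; m[205:]=0
    if n=='scene': m=np.clip(im[:,:,0]-im[:,:,2]-60,0,None); m[:170]=0;m[200:]=0;m[:,:340]=0;m[:,365:]=0
    ys,xs=np.nonzero(m); w=m[ys,xs]; print(n,len(w),(xs*w).sum()/w.sum(),(ys*w).sum()/w.sum(),xs.min(),xs.max(),ys.min(),ys.max())
c=np.array([.5141,.0069]);a=-.0803
for uv,z in(((278.6,184.2),.104),):
    b=back('top',[uv],z)[0]; d=b[:2]-c; print(b, np.cos(a)*d[0]+np.sin(a)*d[1], -np.sin(a)*d[0]+np.cos(a)*d[1])
B={'top':np.clip(I[:,:,2]-I[:,:,0],0,255)*2}
ct=rect('top',.08,.11,0,['y-'])+rect('top',.08,.11,.01,['y+'])+rect('top',.08,.11,.018,['x-','x+'])
print(fit(B,ct,(.463,.378,-.07)))
E
```

```text
top 30 278.1918771985929 183.98528941477454 276 281 182 187
scene 34 353.6446104589114 181.89434364994665 351 356 180 191
[0.60373248 0.04793052 0.104     ] 0.08605244757292815 0.04808806668504892
(array([ 0.46303738,  0.38185391, -0.06672932]), np.float64(0.5873188662262617), 100)
```

```bash
python3 - <<'E'
from h import *
plan([.604,.048,.180],-.08)
E
```

```text
plan t [-0.5681 -0.4388  0.0424] rz -0.1958 dist 0.719
```

{"fn": "carry_out", "kwargs": {"commands": [{"tx": -0.284, "ty": -0.219, "tz": 0.02, "rz": -0.1, "jaw": 0.5}, {"tx": -0.284, "ty": -0.219, "tz": 0.02, "rz": -0.1, "jaw": 0.5}, {"tx": -0.568, "ty": -0.439, "tz": 0.042, "rz": -0.196, "jaw": 0.5}, {"tx": -0.568, "ty": -0.439, "tz": 0.042, "rz": -0.196, "jaw": 0.5}, {"tx": -0.568, "ty": -0.439, "tz": 0.042, "rz": -0.196, "jaw": 0.5}, {"tx": -0.568, "ty": -0.439, "tz": 0.042, "rz": -0.196, "jaw": 0.5}, {"tx": -0.568, "ty": -0.439, "tz": 0.042, "rz": -0.196, "jaw": 0.5}, {"tx": -0.568, "ty": -0.439, "tz": 0.042, "rz": -0.196, "jaw": 0.5}, {"tx": -0.568, "ty": -0.439, "tz": 0.042, "rz": -0.196, "jaw": 0.5}, {"tx": -0.568, "ty": -0.439, "tz": 0.042, "rz": -0.196, "jaw": 0.5}, {"tx": -0.568, "ty": -0.439, "tz": 0.042, "rz": -0.196, "jaw": 0.5}, {"tx": -0.568, "ty": -0.439, "tz": 0.042, "rz": -0.196, "jaw": 0.5}], "grip_force": 20}}

```text
invalid input
```

{"fn": "carry_out", "kwargs": {"commands": [{"tx": -0.05, "ty": -0.04, "tz": 0.0, "rx": 0, "ry": 0, "rz": -0.02, "jaw": 0.5}], "grip_force": 20}}

```text
time: 0.22
position: [0.2087, 0.5768, 0.2209]
tool_rot: [-0.386, -3.115, 0.001]
ft_force: [0.7, -0.8, 0.1]
grip_width: 0.951
```

```bash
python3 - <<'E'
from h import *
did(-.05,-.04,0,0,0,-.02)
plan([.604,.048,.180],-.08,corr=False)
E
```

```text
t 0.23 meas [0.2087 0.5768 0.2209] cmd [0.2142 0.5729 0.2231] yaw -0.2465 F [ 0.74 -0.76  0.15] w 0.9507
plan t [-0.5099 -0.4091  0.0438] rz -0.1758 dist 0.6552
```

{"fn": "carry_out", "kwargs": {"commands": [{"tx": -0.518, "ty": -0.399, "tz": 0.042, "rx": 0, "ry": 0, "rz": -0.176, "jaw": 0.5}, {"tx": -0.518, "ty": -0.399, "tz": 0.042, "rx": 0, "ry": 0, "rz": -0.176, "jaw": 0.5}, {"tx": -0.518, "ty": -0.399, "tz": 0.042, "rx": 0, "ry": 0, "rz": -0.176, "jaw": 0.5}, {"tx": -0.518, "ty": -0.399, "tz": 0.042, "rx": 0, "ry": 0, "rz": -0.176, "jaw": 0.5}, {"tx": -0.518, "ty": -0.399, "tz": 0.042, "rx": 0, "ry": 0, "rz": -0.176, "jaw": 0.5}, {"tx": -0.518, "ty": -0.399, "tz": 0.042, "rx": 0, "ry": 0, "rz": -0.176, "jaw": 0.5}, {"tx": -0.518, "ty": -0.399, "tz": 0.042, "rx": 0, "ry": 0, "rz": -0.176, "jaw": 0.5}, {"tx": -0.518, "ty": -0.399, "tz": 0.042, "rx": 0, "ry": 0, "rz": -0.176, "jaw": 0.5}, {"tx": -0.518, "ty": -0.399, "tz": 0.042, "rx": 0, "ry": 0, "rz": -0.176, "jaw": 0.5}, {"tx": -0.518, "ty": -0.399, "tz": 0.042, "rx": 0, "ry": 0, "rz": -0.176, "jaw": 0.5}, {"tx": -0.518, "ty": -0.399, "tz": 0.042, "rx": 0, "ry": 0, "rz": -0.176, "jaw": 0.5}, {"tx": -0.518, "ty": -0.399, "tz": 0.042, "rx": 0, "ry": 0, "rz": -0.176, "jaw": 0.5}]}}

```text
time: 1.72
position: [0.6141, 0.0538, 0.1797]
tool_rot: [-0.134, -3.138, 0.003]
ft_force: [0.3, 1.0, 0.3]
grip_width: 0.501
```

```bash
python3 - <<'E'
from h import *
did(-.518,-.399,.042,0,0,-.176)
I=ims()
for n in I: cv2.imwrite(f'pics/{n}1.png',I[n][:,:,::-1])
p,R=pose(); print(p)
for n in I:
    pts=np.array([p+R.apply([0,s*v,0]) for s in(-1,1) for v in(.02175,.03675)]); print(n,proj(n,pts).round(1).tolist(),proj(n,p))
    q=proj(n,p)[0].astype(int); A=I[n].copy()
    for u in proj(n,pts): cv2.circle(A,tuple(int(round((v)*16)) for v in u),8,(255,0,255),-1,cv2.LINE_AA,4)
    crop(A,q[0]-50,q[1]-40,q[0]+50,q[1]+40,7,f'pics/k_{n}.png')
E
```

```text
t 1.73 meas [0.6141 0.0538 0.1797] cmd [0.6144 0.0557 0.1818] yaw -0.0853 F [0.33 0.98 0.31] w 0.5007
[0.61301279 0.05815004 0.17995873]
top [[279.8, 178.5], [285.0, 178.8], [264.4, 177.7], [259.2, 177.4]] [[272.09841846 178.09473669]]
scene [[353.4, 160.4], [350.1, 162.1], [362.7, 155.5], [365.8, 153.9]] [[358.05224154 157.92299775]]
```

View pics/k_top.png

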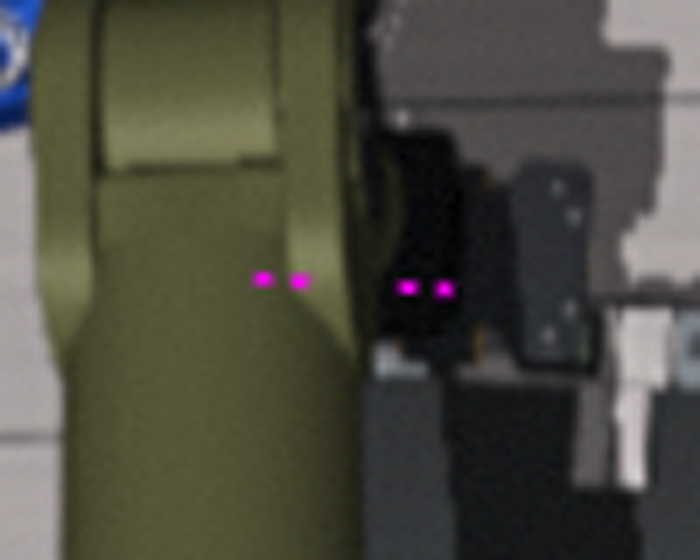

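View pics/k_scene.png

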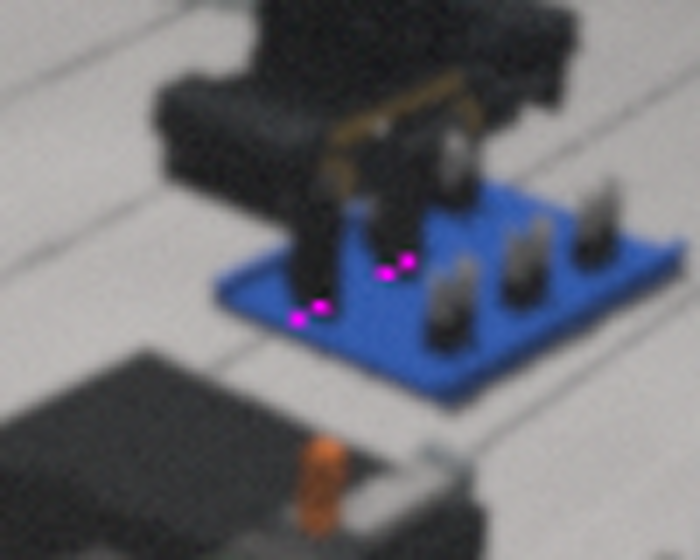

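```bash
python3 - <<'E'
from h import *
p,R=pose();print(p,yaw(R))
plan([.604,.048,.130],-.08)
E
```

```text
[0.61301279 0.05815004 0.17995873] -0.07966979202429547
plan t [ 0.0082 -0.0107  0.05  ] rz 0.0002 dist 0.0518
```

{"fn": "carry_out", "kwargs": {"commands": [{"tx": 0.008, "ty": -0.0105, "tz": 0.05, "rx": 0, "ry": 0, "rz": 0, "jaw": 0.5}, {"tx": 0.008, "ty": -0.0105, "tz": 0.05, "rx": 0, "ry": 0, "rz": 0, "jaw": 0.5}, {"tx": 0.008, "ty": -0.0105, "tz": 0.05, "rx": 0, "ry": 0, "rz": 0, "jaw": 0.5}, {"tx": 0.008, "ty": -0.0105, "tz": 0.05, "rx": 0, "ry": 0, "rz": 0, "jaw": 0.5}]}}

```text
time: 2.33
position: [0.6062, 0.0488, 0.1328]
tool_rot: [0.123, 3.136, 0.002]
ft_force: [-0.2, -0.2, 1.1]
grip_width: 0.497
```

```bash
python3 - <<'E'
from h import *
did(.008,-.0105,.05)
I=ims()
for n in I: cv2.imwrite(f'pics/{n}2.png',I[n][:,:,::-1])
p,R=pose(); print(p,yaw(R))
n='scene'
pts=np.array([p+R.apply([0,s*v,0]) for s in(-1,1) for v in(.02175,.03675)])
A=I[n].copy()
for u in proj(n,pts): cv2.circle(A,tuple(int(round((v)*16)) for v in u),8,(255,0,255),-1,cv2.LINE_AA,4)
u=proj(n,back('top',[(278.4,184.2)],.104)); cv2.circle(A,tuple(int(round((v)*16)) for v in u[0]),8,(0,255,0),-1,cv2.LINE_AA,4)
crop(A,300,130,400,220,8,f'pics/k2.png')
E
```

```text
t 2.33 meas [0.6062 0.0488 0.1328] cmd [0.6056 0.0458 0.1318] yaw -0.0785 F [-0.15 -0.19  1.11] w 0.4965
[0.60588959 0.04835568 0.13224946] -0.07909334027149972
```

View pics/k2.png

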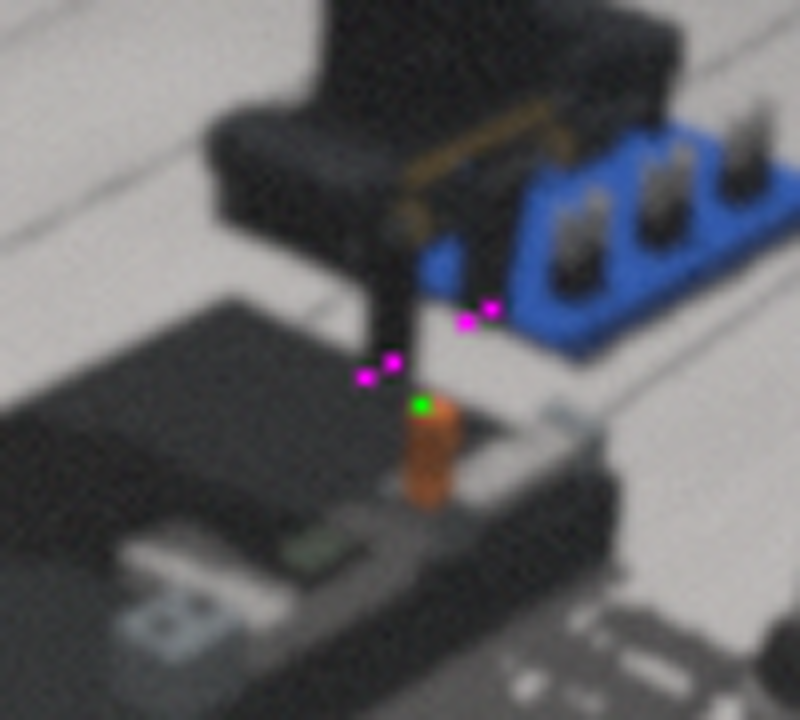

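```bash
cat >> h.py <<'E'
def plan(P,psi=None):
    m,R=pose(); d=np.array(P)-m; t=R.inv().apply(d)
    rz=0 if psi is None else -((psi-yaw(R)+np.pi/2)%np.pi-np.pi/2)
    s=ctrl.get_state(); ax=R.as_matrix()[:,2]
    # tilt correction (rx,ry) so that tool z -> straight down
    rv=R.inv().apply(np.cross(ax,[0,0,-1]))
    print('t',round(s['time'],2),'at',m.round(4),'yaw',yaw(R).round(4),'F',np.round(s['ft_force'],1),'w',round(s['grip_width'],3),'PLAN',t.round(4),'rz',round(rz,4),'tilt',rv.round(4)[:2])
E
python3 -c "
from h import *
plan([.604,.05,.074],-.08)"
```

```text
t 2.42 at [0.6059 0.0484 0.1322] yaw -0.0791 F [0.1 0.5 0.8] w 0.503 PLAN [0.0022 0.0014 0.0582] rz 0.0009 tilt [0.001  0.0027]
```

{"fn": "carry_out", "kwargs": {"commands": [{"tx": 0.002, "ty": 0.0015, "tz": 0.03, "rx": 0, "ry": 0, "rz": 0, "jaw": 0.5}, {"tx": 0.002, "ty": 0.0015, "tz": 0.045, "rx": 0, "ry": 0, "rz": 0, "jaw": 0.5}, {"tx": 0.002, "ty": 0.0015, "tz": 0.058, "rx": 0, "ry": 0, "rz": 0, "jaw": 0.5}, {"tx": 0.002, "ty": 0.0015, "tz": 0.058, "rx": 0, "ry": 0, "rz": 0, "jaw": 0.5}, {"tx": 0.002, "ty": 0.0015, "tz": 0.058, "rx": 0, "ry": 0, "rz": 0, "jaw": 0.5}]}}

```text
time: 3.05
position: [0.6035, 0.0493, 0.0733]
tool_rot: [0.125, 3.138, 0.0]
ft_force: [0.8, 0.2, -0.0]
grip_width: 0.502
```

```bash
python3 - <<'E'
from h import *
plan([.604,.05,.074],-.08)
im=get_image('scene'); crop(im,300,130,400,220,8,'pics/k3.png')
E
```

```text
t 3.05 at [0.6035 0.0493 0.0733] yaw -0.0799 F [ 0.8  0.2 -0. ] w 0.502 PLAN [-0.0004  0.0008 -0.0007] rz 0.0001 tilt [0.0002 0.0012]
```

View pics/k3.png

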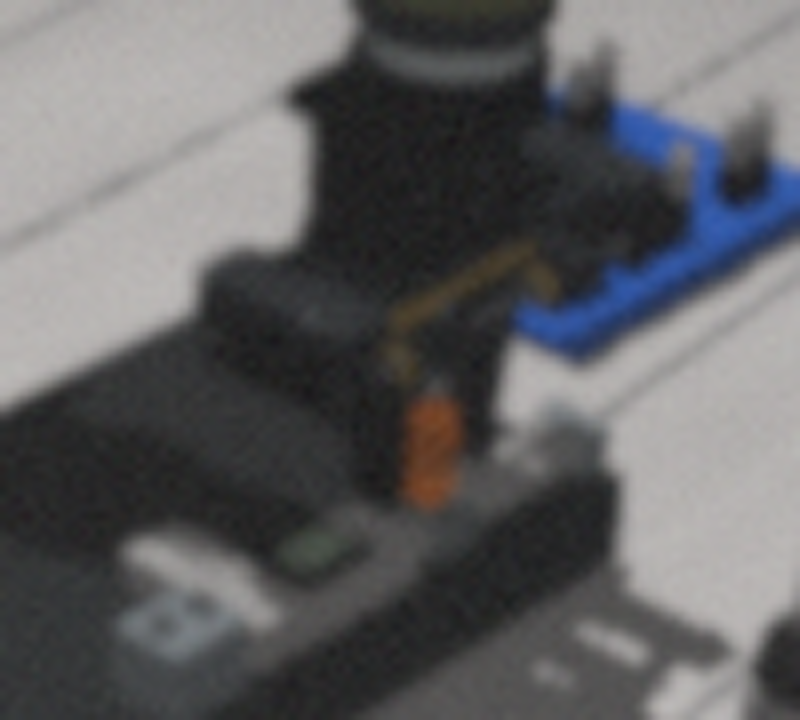

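{"fn": "carry_out", "kwargs": {"commands": [{"tx": 0, "ty": 0, "tz": 0, "rx": 0, "ry": 0, "rz": 0, "jaw": 0.0}, {"tx": 0, "ty": 0, "tz": 0, "rx": 0, "ry": 0, "rz": 0, "jaw": 0.0}, {"tx": 0, "ty": 0, "tz": 0, "rx": 0, "ry": 0, "rz": 0, "jaw": 0.0}, {"tx": 0, "ty": 0, "tz": 0, "rx": 0, "ry": 0, "rz": 0, "jaw": 0.0}, {"tx": 0, "ty": 0, "tz": 0, "rx": 0, "ry": 0, "rz": 0, "jaw": 0.0}], "grip_force": 10}}

```text
time: 3.72
position: [0.6029, 0.0494, 0.0727]
tool_rot: [0.125, 3.139, 0.0]
ft_force: [-0.3, -0.1, 0.7]
grip_width: 0.185
```

```bash
python3 - <<'E'
from h import *
plan([.604,.05,.074],-.08)
E
```

```text
t 3.73 at [0.6029 0.0494 0.0727] yaw -0.0797 F [-0.3 -0.1  0.7] w 0.185 PLAN [-0.001   0.0007 -0.0013] rz 0.0003 tilt [0.0002 0.0002]
```

{"fn": "carry_out", "kwargs": {"commands": [{"tx": 0, "ty": 0.008, "tz": 0, "rx": 0, "ry": 0, "rz": 0, "jaw": 0.0}, {"tx": 0, "ty": 0.018, "tz": 0, "rx": 0, "ry": 0, "rz": 0, "jaw": 0.0}, {"tx": 0, "ty": 0.028, "tz": 0, "rx": 0, "ry": 0, "rz": 0, "jaw": 0.0}, {"tx": 0, "ty": 0.038, "tz": 0, "rx": 0, "ry": 0, "rz": 0, "jaw": 0.0}, {"tx": 0, "ty": 0.045, "tz": 0, "rx": 0, "ry": 0, "rz": 0, "jaw": 0.0}, {"tx": 0, "ty": 0.045, "tz": 0, "rx": 0, "ry": 0, "rz": 0, "jaw": 0.0}, {"tx": 0, "ty": 0.045, "tz": 0, "rx": 0, "ry": 0, "rz": 0, "jaw": 0.0}, {"tx": 0, "ty": 0.045, "tz": 0, "rx": 0, "ry": 0, "rz": 0, "jaw": 0.35}, {"tx": 0, "ty": 0.045, "tz": 0, "rx": 0, "ry": 0, "rz": 0, "jaw": 0.35}, {"tx": 0, "ty": 0.045, "tz": -0.05, "rx": 0, "ry": 0, "rz": 0, "jaw": 0.45}, {"tx": 0, "ty": 0.045, "tz": -0.1, "rx": 0, "ry": 0, "rz": 0, "jaw": 0.45}, {"tx": 0, "ty": 0.045, "tz": -0.15, "rx": 0, "ry": 0, "rz": 0, "jaw": 0.5}]}}

```text
time: 5.22
position: [0.6062, 0.0937, 0.2239]
tool_rot: [-0.126, -3.139, 0.0]
ft_force: [1.0, 0.7, 0.7]
grip_width: 0.479
```

```bash
python3 - <<'E'
from h import *
p=np.array([.5074,-.2872]); 
plan([.5074,-.2872,.12],-.035)
E
```

```text
t 5.22 at [0.6062 0.0937 0.2239] yaw -0.0804 F [1.  0.7 0.7] w 0.479 PLAN [ 0.0678 -0.3876  0.104 ] rz -0.0454 tilt [-0.0002 -0.0003]
```

```bash
cat > look.py <<'E'
from h import *
import sys
k=sys.argv[1]
im=get_image('top'); cv2.imwrite(f'pics/top_{k}.png',im[:,:,::-1])
crop(im,130,160,460,270,2.4,f'pics/l_{k}.png')
E
cat >> h.py <<'E'
def shafts(im,guess,z=.016,w=4):
    for nm,g in guess.items():
        p,r,n=fit({'top':im},shaft_segs('top',z),g,w=w); print(nm,p.round(4),round(r,2),n)
E
python3 look.py a; python3 - <<'E'
from h import *
shafts(cv2.imread('pics/top_a.png')[:,:,::-1],{'y':(.5074,-.2872,-.035),'r':(.4995,-.3486,-.062),'b':(.4948,-.4276,.1526)})
E
```

```text
y [ 0.5074 -0.2872 -0.0359] 0.33 150
r [ 0.4995 -0.3486 -0.0616] 0.29 150
b [ 0.4948 -0.4276  0.1526] 0.43 150
```

View pics/l_a.png

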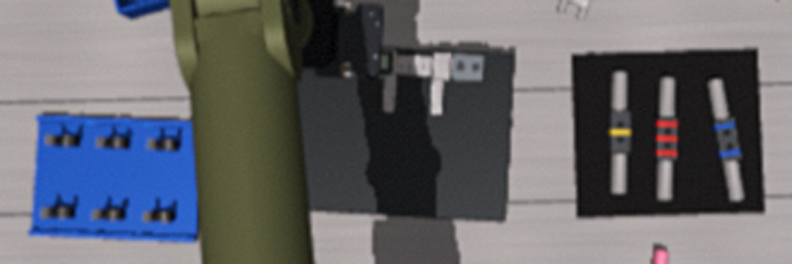

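{"fn": "carry_out", "kwargs": {"commands": [{"tx": 0.068, "ty": -0.388, "tz": 0.06, "rx": 0, "ry": 0, "rz": -0.045, "jaw": 0.5}, {"tx": 0.068, "ty": -0.388, "tz": 0.06, "rx": 0, "ry": 0, "rz": -0.045, "jaw": 0.5}, {"tx": 0.068, "ty": -0.388, "tz": 0.06, "rx": 0, "ry": 0, "rz": -0.045, "jaw": 0.5}, {"tx": 0.068, "ty": -0.388, "tz": 0.06, "rx": 0, "ry": 0, "rz": -0.045, "jaw": 0.5}, {"tx": 0.068, "ty": -0.388, "tz": 0.06, "rx": 0, "ry": 0, "rz": -0.045, "jaw": 0.5}, {"tx": 0.068, "ty": -0.388, "tz": 0.06, "rx": 0, "ry": 0, "rz": -0.045, "jaw": 0.5}, {"tx": 0.068, "ty": -0.388, "tz": 0.1, "rx": 0, "ry": 0, "rz": -0.045, "jaw": 0.5}, {"tx": 0.068, "ty": -0.388, "tz": 0.1, "rx": 0, "ry": 0, "rz": -0.045, "jaw": 0.5}, {"tx": 0.068, "ty": -0.388, "tz": 0.1, "rx": 0, "ry": 0, "rz": -0.045, "jaw": 0.5}, {"tx": 0.068, "ty": -0.388, "tz": 0.1, "rx": 0, "ry": 0, "rz": -0.045, "jaw": 0.5}]}}

```text
time: 6.52
position: [0.5096, -0.2858, 0.124]
tool_rot: [0.05, 3.139, 0.0]
ft_force: [0.2, 0.4, -0.5]
grip_width: 0.499
```

```bash
python3 - <<'E'
from h import *
im=get_image('scene'); p,R=pose()
A=im.copy()
pts=np.array([p+R.apply([0,s*v,0]) for s in(-1,1) for v in(.02175,.03675)])
for u in proj('scene',pts): cv2.circle(A,tuple(int(round((v)*16)) for v in u),8,(255,0,255),-1,cv2.LINE_AA,4)
crop(A,170,200,300,300,6,'pics/k4.png')
plan([.5074,-.2872,.011],-.0359)
E
```

```text
t 6.58 at [ 0.5094 -0.2859  0.124 ] yaw -0.032 F [ 0.2 -0.6 -0.7] w 0.498 PLAN [ 0.0023 -0.0013  0.1129] rz 0.0039 tilt [-0.      0.0025]
```

View pics/k4.png

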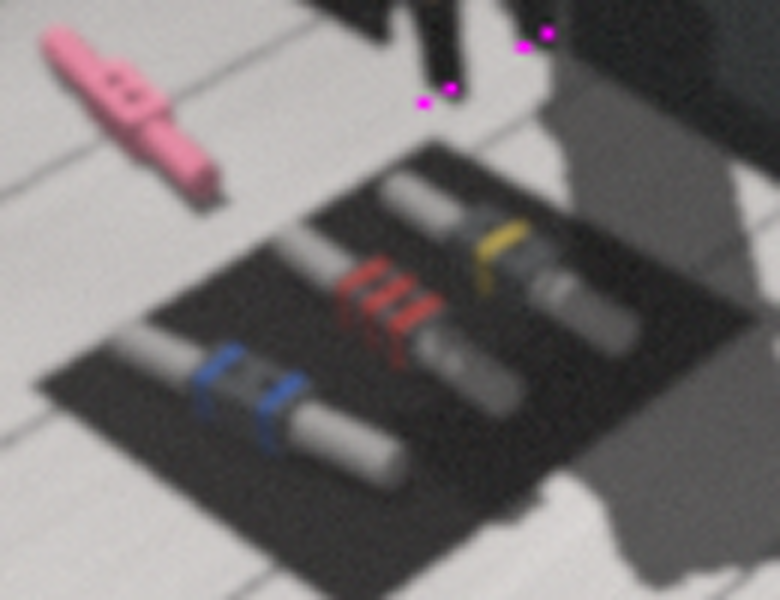

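{"fn": "carry_out", "kwargs": {"commands": [{"tx": 0.0023, "ty": -0.0013, "tz": 0.05, "rx": 0, "ry": 0, "rz": 0.004, "jaw": 0.5}, {"tx": 0.0023, "ty": -0.0013, "tz": 0.08, "rx": 0, "ry": 0, "rz": 0.004, "jaw": 0.5}, {"tx": 0.0023, "ty": -0.0013, "tz": 0.1, "rx": 0, "ry": 0, "rz": 0.004, "jaw": 0.5}, {"tx": 0.0023, "ty": -0.0013, "tz": 0.112, "rx": 0, "ry": 0, "rz": 0.004, "jaw": 0.5}, {"tx": 0.0023, "ty": -0.0013, "tz": 0.112, "rx": 0, "ry": 0, "rz": 0.004, "jaw": 0.5}, {"tx": 0.0023, "ty": -0.0013, "tz": 0.112, "rx": 0, "ry": 0, "rz": 0.004, "jaw": 0.5}, {"tx": 0.0023, "ty": -0.0013, "tz": 0.112, "rx": 0, "ry": 0, "rz": 0.004, "jaw": 0.5}]}}

```text
time: 7.45
position: [0.5062, -0.2887, 0.0116]
tool_rot: [0.061, 3.139, -0.001]
ft_force: [0.1, 0.8, 0.1]
grip_width: 0.502
```

```bash
python3 - <<'E'
from h import *
plan([.5074,-.2872,.011],-.0359)
E
```

```text
t 7.45 at [ 0.5062 -0.2887  0.0116] yaw -0.0388 F [0.1 0.8 0.1] w 0.502 PLAN [-0.0012  0.0016  0.0006] rz -0.0029 tilt [-0.0004  0.0018]
```

{"fn": "carry_out", "kwargs": {"commands": [{"tx": 0, "ty": 0, "tz": 0, "rx": 0, "ry": 0, "rz": 0, "jaw": 0.25}, {"tx": 0, "ty": 0, "tz": 0, "rx": 0, "ry": 0, "rz": 0, "jaw": 0.2}, {"tx": 0, "ty": 0, "tz": 0, "rx": 0, "ry": 0, "rz": 0, "jaw": 0.0}, {"tx": 0, "ty": 0, "tz": 0, "rx": 0, "ry": 0, "rz": 0, "jaw": 0.0}, {"tx": 0, "ty": 0, "tz": 0, "rx": 0, "ry": 0, "rz": 0, "jaw": 0.0}], "grip_force": 40}}

```text
time: 8.07
position: [0.5055, -0.288, 0.0107]
tool_rot: [0.061, 3.141, 0.001]
ft_force: [-0.6, 2.5, 3.2]
grip_width: 0.295
```

```bash
python3 - <<'E'
from h import *
for i in range(3): plan([.5074,-.2872,.011],-.0359)
E
```

```text
t 8.07 at [ 0.5055 -0.288   0.0107] yaw -0.0386 F [-0.6  2.5  3.2] w 0.295 PLAN [-0.0019  0.0009 -0.0003] rz -0.0027 tilt [ 0.0006 -0.    ]
t 8.07 at [ 0.5055 -0.288   0.0107] yaw -0.0386 F [-0.6  2.5  3.2] w 0.295 PLAN [-0.0019  0.0009 -0.0003] rz -0.0027 tilt [ 0.0006 -0.    ]
t 8.07 at [ 0.5055 -0.288   0.0107] yaw -0.0386 F [-0.6  2.5  3.2] w 0.295 PLAN [-0.0019  0.0009 -0.0003] rz -0.0027 tilt [ 0.0006 -0.    ]
```

```bash
python3 look.py b; python3 - <<'E'
from h import *
im=cv2.imread('pics/top_b.png')[:,:,::-1]
for zt in(.061,):
  J=[('top',(.027,-.059,zt),(.066,-.059,zt)),('top',(.027,-.045,zt),(.066,-.045,zt)),('top',(.025,-.058,zt),(.025,-.046,zt))]
  P=rect('top',.11,.15,.04,['x-','y-','y+'])
  for k,s in {'plate':P,'jaw':J,'all':P+J}.items():
    p,r,n=fit({'top':im},s,(.5141,.0069,-.0803),w=3); print(k,p.round(4),round(r,3),n)
A=im.copy(); draw(A,'top',p,P+J); crop(A,240,170,350,260,7,'pics/g.png')
g=p
for y in(-.030,-.035): print(T(g,[[-.016,y,0],[-.018,y,0]]))
plan([*T(g,[[-.018,-.030,0]])[0][:2],.13],g[2])
E
```

```text
plate [ 0.5153  0.0066 -0.0781] 0.389 75
jaw [ 0.5118  0.0057 -0.0495] 0.228 75
all [ 0.5141  0.0068 -0.0812] 0.364 150
[[ 0.49574128 -0.02175376  0.        ]
 [ 0.49374787 -0.02159158  0.        ]]
[[ 0.49533581 -0.0267373   0.        ]
 [ 0.4933424  -0.02657511  0.        ]]
t 8.12 at [ 0.5055 -0.288   0.0107] yaw -0.0386 F [-1.1  2.6  2.6] w 0.294 PLAN [ 0.022   0.2658 -0.1191] rz 0.0426 tilt [0.0007 0.    ]
```

View pics/g.png

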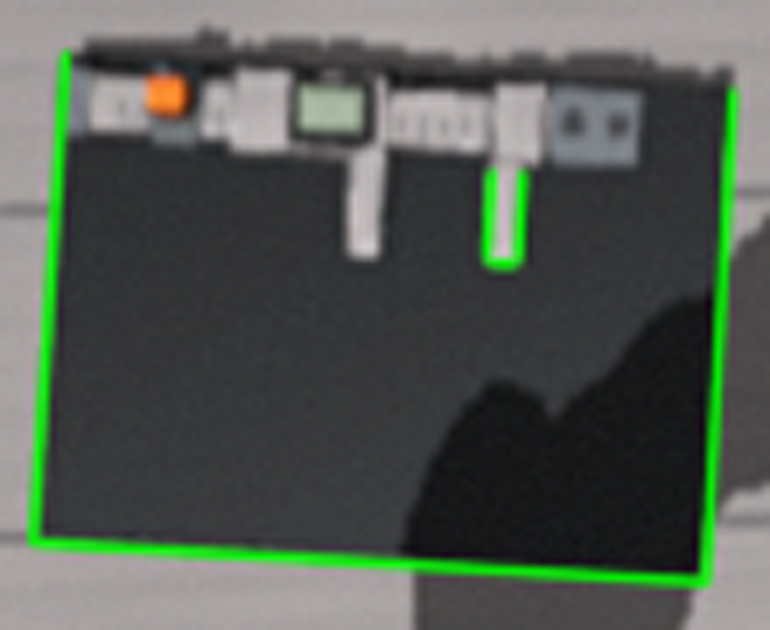

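```bash
python3 - <<'E'
from h import *
im=cv2.imread('pics/top_b.png')[:,:,::-1]
for p in([.5118,.0057,-.0495],[.5141,.0068,-.0812],[.5153,.0066,-.0781]): print(T(p,[[.047,-.045,0]]))
zt=.061
J=[('top',(.027,-.059,zt),(.066,-.059,zt)),('top',(.027,-.045,zt),(.066,-.045,zt))]
for zb in(.05,.06): 
  S=[('top',(.074,.1,zb),(.074,.14,zb)),('top',(.074,-.035,zb),(.074,-.003,zb)),('top',(.098,.1,zb),(.098,.14,zb)),('top',(.098,-.035,zb),(.098,-.003,zb))]
  print(fit({'top':im},S+J,(.5141,.0069,-.0803),w=2.5))
# jaw cross-section intensity
G=im.astype(float).mean(2)
for v in(196,200,204): print(v,G[v,300:320].round(0).astype(int).tolist())
E
```

```text
[[ 0.55651584 -0.04157043  0.        ]]
[[ 0.55729515 -0.04186394  0.        ]]
[[ 0.5586458 -0.0419298  0.       ]]
(array([ 0.51595472,  0.00649111, -0.07233919]), np.float64(0.4029912911320688), 150)
(array([ 0.5149201 ,  0.00658844, -0.07282598]), np.float64(0.38366407437218386), 150)
196 [47, 50, 52, 49, 51, 49, 48, 46, 51, 113, 192, 192, 181, 172, 123, 60, 45, 49, 51, 49]
200 [52, 52, 50, 51, 51, 51, 51, 47, 55, 117, 189, 190, 186, 165, 87, 46, 50, 51, 52, 51]
204 [51, 52, 52, 51, 51, 52, 51, 49, 60, 117, 178, 187, 191, 174, 85, 40, 53, 54, 50, 53]
```

{"fn": "carry_out", "kwargs": {"commands": [{"tx": 0, "ty": 0, "tz": -0.03, "rx": 0, "ry": 0, "rz": 0, "jaw": 0.0}, {"tx": 0, "ty": 0, "tz": -0.08, "rx": 0, "ry": 0, "rz": 0, "jaw": 0.0}, {"tx": 0, "ty": 0, "tz": -0.12, "rx": 0, "ry": 0, "rz": 0, "jaw": 0.0}, {"tx": 0.006, "ty": 0.05, "tz": -0.14, "rx": 0, "ry": 0, "rz": 0.01, "jaw": 0.0}, {"tx": 0.01, "ty": 0.1, "tz": -0.14, "rx": 0, "ry": 0, "rz": 0.02, "jaw": 0.0}, {"tx": 0.015, "ty": 0.15, "tz": -0.14, "rx": 0, "ry": 0, "rz": 0.03, "jaw": 0.0}, {"tx": 0.02, "ty": 0.2, "tz": -0.13, "rx": 0, "ry": 0, "rz": 0.038, "jaw": 0.0}, {"tx": 0.022, "ty": 0.24, "tz": -0.12, "rx": 0, "ry": 0, "rz": 0.038, "jaw": 0.0}, {"tx": 0.022, "ty": 0.266, "tz": -0.12, "rx": 0, "ry": 0, "rz": 0.038, "jaw": 0.0}, {"tx": 0.022, "ty": 0.266, "tz": -0.12, "rx": 0, "ry": 0, "rz": 0.038, "jaw": 0.0}, {"tx": 0.022, "ty": 0.266, "tz": -0.12, "rx": 0, "ry": 0, "rz": 0.038, "jaw": 0.0}]}}

```text
time: 9.5
position: [0.4931, -0.0229, 0.1298]
tool_rot: [-0.122, -3.138, 0.002]
ft_force: [-0.5, -0.4, -4.9]
grip_width: 0.297
```

```bash
python3 - <<'E'
from h import *
g=(.5150,.0067,-.077)
plan([*T(g,[[-.018,-.030,0]])[0][:2],.049],g[2])
im=get_image('scene'); cv2.imwrite('pics/scene_c.png',im[:,:,::-1]); crop(im,250,120,410,240,5,'pics/k5.png')
plan([*T(g,[[-.018,-.030,0]])[0][:2],.049],g[2])
E
```

```text
t 9.5 at [ 0.4931 -0.0229  0.1298] yaw -0.0776 F [-0.5 -0.4 -4.9] w 0.297 PLAN [-0.0016  0.0012  0.0808] rz -0.0006 tilt [-0.0012 -0.0011]
t 9.55 at [ 0.4933 -0.0232  0.13  ] yaw -0.0786 F [-0.9  0.1 -4.9] w 0.298 PLAN [-0.0014  0.0015  0.081 ] rz -0.0016 tilt [-0.0009 -0.0008]
```

View pics/k5.png

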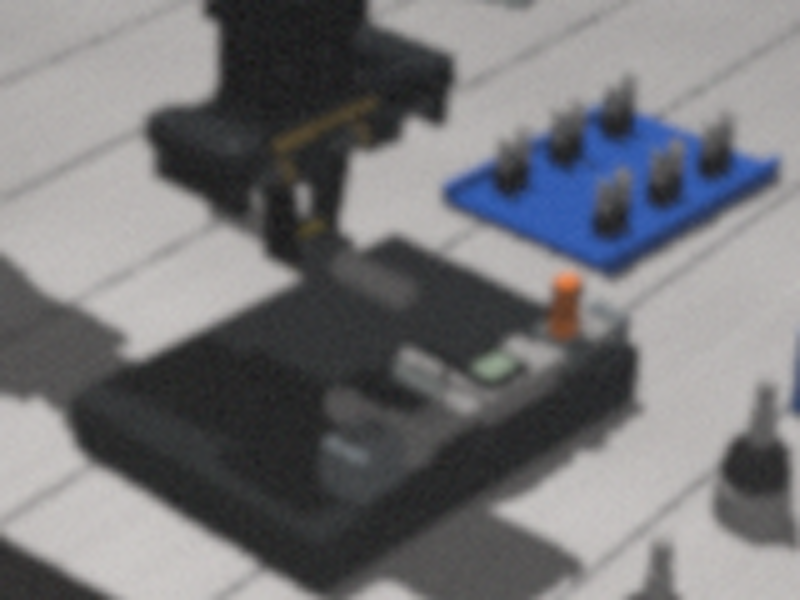

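{"fn": "carry_out", "kwargs": {"commands": [{"tx": -0.0015, "ty": 0.0015, "tz": 0.03, "rx": 0, "ry": 0, "rz": 0, "jaw": 0.0}, {"tx": -0.0015, "ty": 0.0015, "tz": 0.055, "rx": 0, "ry": 0, "rz": 0, "jaw": 0.0}, {"tx": -0.0015, "ty": 0.0015, "tz": 0.07, "rx": 0, "ry": 0, "rz": 0, "jaw": 0.0}, {"tx": -0.0015, "ty": 0.0015, "tz": 0.076, "rx": 0, "ry": 0, "rz": 0, "jaw": 0.0}, {"tx": -0.0015, "ty": 0.0015, "tz": 0.076, "rx": 0, "ry": 0, "rz": 0, "jaw": 0.0}, {"tx": -0.0015, "ty": 0.0015, "tz": 0.076, "rx": 0, "ry": 0, "rz": 0, "jaw": 0.0}, {"tx": -0.0015, "ty": 0.0015, "tz": 0.076, "rx": 0, "ry": 0, "rz": 0, "jaw": 0.0}]}}

```text
time: 10.42
position: [0.496, -0.0202, 0.0553]
tool_rot: [0.12, 3.138, 0.001]
ft_force: [0.4, 0.5, -4.5]
grip_width: 0.293
```

```bash
python3 - <<'E'
from h import *
g=(.5150,.0067,-.077)
plan([*T(g,[[-.018,-.030,0]])[0][:2],.048],g[2])
E
```

```text
t 10.43 at [ 0.496  -0.0202  0.0553] yaw -0.0767 F [ 0.4  0.5 -4.5] w 0.293 PLAN [ 0.0012 -0.0017  0.0073] rz 0.0003 tilt [0.0005 0.0015]
```

{"fn": "carry_out", "kwargs": {"commands": [{"tx": 0.001, "ty": -0.001, "tz": 0.003, "rx": 0, "ry": 0, "rz": 0, "jaw": 0.0}, {"tx": 0.001, "ty": -0.001, "tz": 0.005, "rx": 0, "ry": 0, "rz": 0, "jaw": 0.0}, {"tx": 0.001, "ty": -0.001, "tz": 0.0065, "rx": 0, "ry": 0, "rz": 0, "jaw": 0.0}, {"tx": 0.001, "ty": -0.001, "tz": 0.0065, "rx": 0, "ry": 0, "rz": 0, "jaw": 0.0}, {"tx": 0.001, "ty": -0.001, "tz": 0.0065, "rx": 0, "ry": 0, "rz": 0, "jaw": 0.0}]}}

```text
time: 11.05
position: [0.4943, -0.0212, 0.048]
tool_rot: [0.121, 3.139, 0.0]
ft_force: [0.3, -0.2, -4.3]
grip_width: 0.294
```

{"fn": "carry_out", "kwargs": {"commands": [{"tx": 0, "ty": -0.002, "tz": 0, "rx": 0, "ry": 0, "rz": 0, "jaw": 0.0}, {"tx": 0, "ty": -0.003, "tz": 0, "rx": 0, "ry": 0, "rz": 0, "jaw": 0.0}, {"tx": 0, "ty": -0.004, "tz": 0, "rx": 0, "ry": 0, "rz": 0, "jaw": 0.0}, {"tx": 0, "ty": -0.004, "tz": 0, "rx": 0, "ry": 0, "rz": 0, "jaw": 0.0}, {"tx": 0, "ty": -0.004, "tz": 0, "rx": 0, "ry": 0, "rz": 0, "jaw": 0.0}]}}

```text
time: 11.68
position: [0.494, -0.0252, 0.0481]
tool_rot: [0.121, 3.139, 0.0]
ft_force: [0.1, -0.3, -4.8]
grip_width: 0.295
```

```bash
python3 - <<'E'
from h import *
g=(.5150,.0067,-.077)
plan([*T(g,[[-.018,-.035,0]])[0][:2],.048],g[2]); print(ctrl.get_state()['torque'])
E
```

```text
t 11.68 at [ 0.494  -0.0252  0.0481] yaw -0.0768 F [ 0.1 -0.3 -4.8] w 0.295 PLAN [-0.0005 -0.0016  0.0001] rz 0.0002 tilt [0.0001 0.0001]
[ 0.03579906 -0.01626931  0.00181286]
```

{"fn": "carry_out", "kwargs": {"commands": [{"tx": 0, "ty": -0.0006, "tz": 0, "rx": 0, "ry": 0, "rz": 0, "jaw": 0.0}, {"tx": 0, "ty": -0.0012, "tz": 0, "rx": 0, "ry": 0, "rz": 0, "jaw": 0.0}, {"tx": 0, "ty": -0.0012, "tz": 0, "rx": 0, "ry": 0, "rz": 0, "jaw": 0.0}, {"tx": 0, "ty": -0.0012, "tz": 0, "rx": 0, "ry": 0, "rz": 0, "jaw": 0.0}]}}

```text
time: 12.18
position: [0.4939, -0.0264, 0.048]
tool_rot: [0.121, 3.139, 0.0]
ft_force: [-0.7, 0.1, -4.7]
grip_width: 0.295
```

```bash
python3 - <<'E'
from h import *
g=(.5150,.0067,-.077)
plan([*T(g,[[-.018,-.035,0]])[0][:2],.048],g[2]); print(ctrl.get_state()['torque'])
E
```

```text
t 12.18 at [ 0.4939 -0.0264  0.048 ] yaw -0.0768 F [-0.7  0.1 -4.7] w 0.295 PLAN [-0.0005 -0.0003  0.    ] rz 0.0002 tilt [0.0001 0.    ]
[0.01328902 0.04820306 0.03155912]
```

Torque hints contact may be starting; one more small step.

{"fn": "carry_out", "kwargs": {"commands": [{"tx": 0, "ty": -0.0005, "tz": 0, "rx": 0, "ry": 0, "rz": 0, "jaw": 0.0}, {"tx": 0, "ty": -0.001, "tz": 0, "rx": 0, "ry": 0, "rz": 0, "jaw": 0.0}, {"tx": 0, "ty": -0.001, "tz": 0, "rx": 0, "ry": 0, "rz": 0, "jaw": 0.0}, {"tx": 0, "ty": -0.001, "tz": 0, "rx": 0, "ry": 0, "rz": 0, "jaw": 0.0}]}}

```text
time: 12.68
position: [0.4938, -0.0269, 0.0481]
tool_rot: [0.12, 3.139, 0.001]
ft_force: [-0.3, 2.2, -4.9]
grip_width: 0.293
```

```bash
python3 - <<'E'
from h import *
g=(.5150,.0067,-.077)
plan([*T(g,[[-.018,-.035,0]])[0][:2],.048],g[2]); print(ctrl.get_state()['torque'])
E
```

```text
t 12.68 at [ 0.4938 -0.0269  0.0481] yaw -0.0763 F [-0.3  2.2 -4.9] w 0.293 PLAN [-0.0005  0.0001  0.0001] rz 0.0007 tilt [0.0006 0.    ]
[0.53990723 0.03616743 0.07612812]
```

{"fn": "carry_out", "kwargs": {"commands": [{"tx": 0, "ty": 0.0005, "tz": 0.0005, "rx": 0, "ry": 0, "rz": 0, "jaw": 0.0}, {"tx": 0, "ty": 0.0005, "tz": 0.001, "rx": 0, "ry": 0, "rz": 0, "jaw": 0.0}, {"tx": 0, "ty": 0.0005, "tz": 0.001, "rx": 0, "ry": 0, "rz": 0, "jaw": 0.0}, {"tx": 0, "ty": 0.0005, "tz": 0.001, "rx": 0, "ry": 0, "rz": 0, "jaw": 0.0}]}}

```text
time: 13.18
position: [0.494, -0.0269, 0.0476]
tool_rot: [0.121, 3.139, 0.001]
ft_force: [-4.2, 1.1, 4.8]
grip_width: 0.296
```

{"fn": "carry_out", "kwargs": {"commands": [{"tx": 0, "ty": 0.0005, "tz": 0.0007, "rx": 0, "ry": 0, "rz": 0, "jaw": 0.35}, {"tx": 0, "ty": 0.0005, "tz": 0.0007, "rx": 0, "ry": 0, "rz": 0, "jaw": 0.45}, {"tx": 0, "ty": 0.0005, "tz": 0.0007, "rx": 0, "ry": 0, "rz": 0, "jaw": 0.45}, {"tx": 0, "ty": 0.0005, "tz": 0.0007, "rx": 0, "ry": 0, "rz": 0, "jaw": 0.45}, {"tx": 0, "ty": 0.0005, "tz": -0.03, "rx": 0, "ry": 0, "rz": 0, "jaw": 0.45}, {"tx": 0, "ty": 0.0005, "tz": -0.08, "rx": 0, "ry": 0, "rz": 0, "jaw": 0.45}, {"tx": 0, "ty": 0.0005, "tz": -0.12, "rx": 0, "ry": 0, "rz": 0, "jaw": 0.45}]}}

```text
time: 14.05
position: [0.4942, -0.0266, 0.1689]
tool_rot: [0.121, 3.138, 0.0]
ft_force: [-0.0, -0.1, -0.1]
grip_width: 0.452
```

```bash
python3 - <<'E'
from h import *
g=(.5150,.0067,-.077)
im=get_image('scene'); cv2.imwrite('pics/scene_d.png',im[:,:,::-1]); crop(im,250,120,410,240,5,'pics/k6.png')
# thumb: q=unknown; opened by .045 from (.6029,.0494)
P=np.array([.6029,.0494])+.0447*np.array([np.sin(.078),np.cos(.078)]); print(P)
plan([*P,.16],g[2])
E
```

```text
[0.60638307 0.09396409]
t 14.1 at [ 0.4973 -0.0267  0.1741] yaw -0.0773 F [ 2.5 -0.1  3.8] w 0.452 PLAN [-0.0993  0.1287  0.0153] rz -0.0003 tilt [0.0022 0.0093]
```

View pics/k6.png

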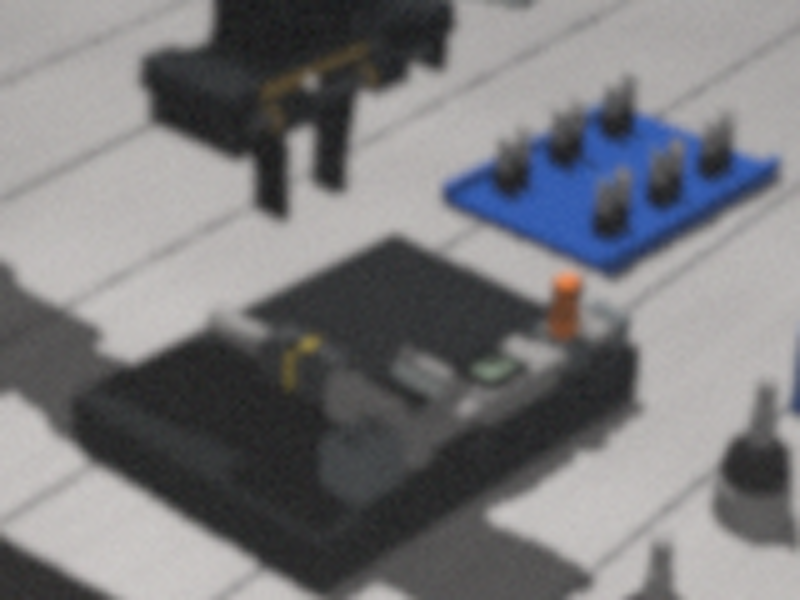

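{"fn": "carry_out", "kwargs": {"commands": [{"tx": -0.05, "ty": 0.064, "tz": 0.0, "rx": 0, "ry": 0, "rz": 0, "jaw": 0.5}, {"tx": -0.1, "ty": 0.128, "tz": 0.012, "rx": 0, "ry": 0, "rz": 0, "jaw": 0.5}, {"tx": -0.1, "ty": 0.128, "tz": 0.012, "rx": 0, "ry": 0, "rz": 0, "jaw": 0.5}, {"tx": -0.1, "ty": 0.128, "tz": 0.012, "rx": 0, "ry": 0, "rz": 0, "jaw": 0.5}, {"tx": -0.1, "ty": 0.128, "tz": 0.012, "rx": 0, "ry": 0, "rz": 0, "jaw": 0.5}, {"tx": -0.1, "ty": 0.128, "tz": 0.012, "rx": 0, "ry": 0, "rz": 0, "jaw": 0.5}]}}

```text
time: 14.85
position: [0.603, 0.0918, 0.1554]
tool_rot: [0.124, 3.139, -0.0]
ft_force: [-0.4, -0.9, 0.2]
grip_width: 0.502
```

```bash
python3 - <<'E'
from h import *
plan([.6064,.094,.074],-.077)
E
```

```text
t 14.85 at [0.603  0.0918 0.1554] yaw -0.079 F [-0.4 -0.9  0.2] w 0.502 PLAN [-0.0032  0.0024  0.0814] rz -0.002 tilt [-0.0001  0.0002]
```

{"fn": "carry_out", "kwargs": {"commands": [{"tx": -0.003, "ty": 0.0024, "tz": 0.04, "rx": 0, "ry": 0, "rz": -0.002, "jaw": 0.5}, {"tx": -0.003, "ty": 0.0024, "tz": 0.065, "rx": 0, "ry": 0, "rz": -0.002, "jaw": 0.5}, {"tx": -0.003, "ty": 0.0024, "tz": 0.081, "rx": 0, "ry": 0, "rz": -0.002, "jaw": 0.5}, {"tx": -0.003, "ty": 0.0024, "tz": 0.081, "rx": 0, "ry": 0, "rz": -0.002, "jaw": 0.5}, {"tx": -0.003, "ty": 0.0024, "tz": 0.081, "rx": 0, "ry": 0, "rz": -0.002, "jaw": 0.25}, {"tx": -0.003, "ty": 0.0024, "tz": 0.081, "rx": 0, "ry": 0, "rz": -0.002, "jaw": 0.0}, {"tx": -0.003, "ty": 0.0024, "tz": 0.081, "rx": 0, "ry": 0, "rz": -0.002, "jaw": 0.0}, {"tx": -0.003, "ty": 0.0024, "tz": 0.081, "rx": 0, "ry": 0, "rz": -0.002, "jaw": 0.0}, {"tx": -0.003, "ty": 0.0024, "tz": 0.081, "rx": 0, "ry": 0, "rz": -0.002, "jaw": 0.0}], "grip_force": 10}}

```text
time: 15.98
position: [0.6069, 0.0957, 0.0746]
tool_rot: [0.118, 3.139, 0.0]
ft_force: [0.5, -0.3, 2.6]
grip_width: 0.184
```

```bash
python3 - <<'E'
from h import *
plan([.6064,.094,.074],-.077)
E
```

```text
t 15.97 at [0.6069 0.0957 0.0746] yaw -0.0749 F [ 0.5 -0.3  2.6] w 0.184 PLAN [ 0.0004 -0.0017  0.0006] rz 0.0021 tilt [0.0003 0.0008]
```

{"fn": "carry_out", "kwargs": {"commands": [{"tx": 0, "ty": -0.006, "tz": 0, "rx": 0, "ry": 0, "rz": 0, "jaw": 0.0}, {"tx": 0, "ty": -0.012, "tz": 0, "rx": 0, "ry": 0, "rz": 0, "jaw": 0.0}, {"tx": 0, "ty": -0.018, "tz": 0, "rx": 0, "ry": 0, "rz": 0, "jaw": 0.0}, {"tx": 0, "ty": -0.021, "tz": 0, "rx": 0, "ry": 0, "rz": 0, "jaw": 0.0}, {"tx": 0, "ty": -0.021, "tz": 0, "rx": 0, "ry": 0, "rz": 0, "jaw": 0.0}, {"tx": 0, "ty": -0.021, "tz": 0, "rx": 0, "ry": 0, "rz": 0, "jaw": 0.0}]}}

```text
time: 16.73
position: [0.6052, 0.0736, 0.0745]
tool_rot: [0.119, 3.139, -0.001]
ft_force: [-1.0, 0.2, 6.1]
grip_width: 0.183
```

```bash
python3 - <<'E'
from h import *
plan([.6064,.094,.074],-.077)
im=get_image('top'); crop(im,240,160,350,250,7,'pics/k7.png');im=get_image('scene'); crop(im,250,120,410,240,5,'pics/k8.png')
E
```

```text
t 16.73 at [0.6052 0.0736 0.0745] yaw -0.0756 F [-1.   0.2  6.1] w 0.183 PLAN [0.0004 0.0204 0.0005] rz 0.0014 tilt [-0.0007  0.0004]
```

View pics/k7.png

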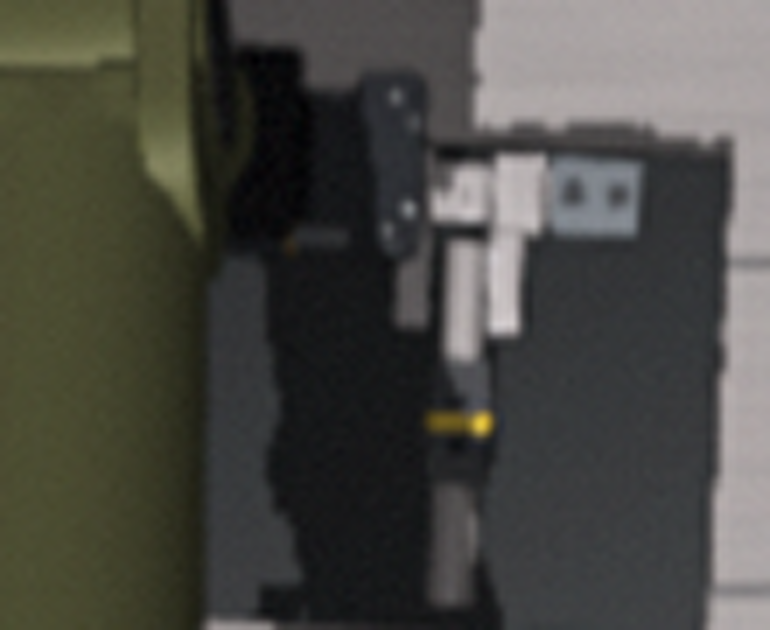

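View pics/k8.png

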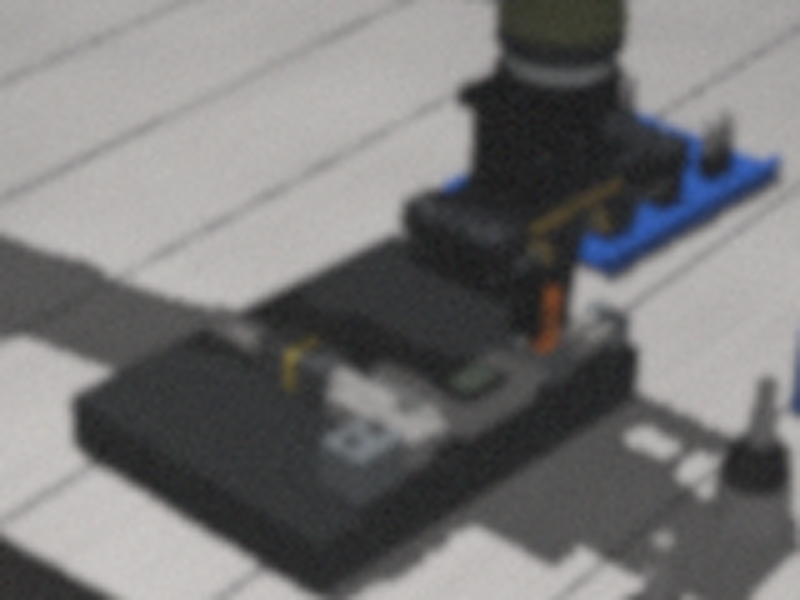

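{"fn": "carry_out", "kwargs": {"commands": [{"tx": 0, "ty": -0.002, "tz": 0, "rx": 0, "ry": 0, "rz": 0, "jaw": 0.0}, {"tx": 0, "ty": -0.004, "tz": 0, "rx": 0, "ry": 0, "rz": 0, "jaw": 0.0}, {"tx": 0, "ty": -0.005, "tz": 0, "rx": 0, "ry": 0, "rz": 0, "jaw": 0.0}, {"tx": 0, "ty": -0.005, "tz": 0, "rx": 0, "ry": 0, "rz": 0, "jaw": 0.0}]}}

```text
time: 17.32
position: [0.6049, 0.0693, 0.0745]
tool_rot: [0.118, 3.139, 0.0]
ft_force: [-1.6, 1.1, 5.6]
grip_width: 0.184
```

{"fn": "carry_out", "kwargs": {"commands": [{"tx": 0, "ty": -0.001, "tz": 0, "rx": 0, "ry": 0, "rz": 0, "jaw": 0.0}, {"tx": 0, "ty": -0.002, "tz": 0, "rx": 0, "ry": 0, "rz": 0, "jaw": 0.0}, {"tx": 0, "ty": -0.002, "tz": 0, "rx": 0, "ry": 0, "rz": 0, "jaw": 0.0}]}}

```text
time: 17.7
position: [0.6047, 0.0674, 0.0745]
tool_rot: [0.118, 3.139, 0.0]
ft_force: [-0.7, 0.6, 5.7]
grip_width: 0.183
```

{"fn": "carry_out", "kwargs": {"commands": [{"tx": 0, "ty": -0.001, "tz": 0, "rx": 0, "ry": 0, "rz": 0, "jaw": 0.0}, {"tx": 0, "ty": -0.002, "tz": 0, "rx": 0, "ry": 0, "rz": 0, "jaw": 0.0}, {"tx": 0, "ty": -0.002, "tz": 0, "rx": 0, "ry": 0, "rz": 0, "jaw": 0.0}, {"tx": 0, "ty": -0.002, "tz": 0, "rx": 0, "ry": 0, "rz": 0, "jaw": 0.0}]}}

```text
time: 18.2
position: [0.6047, 0.0669, 0.0745]
tool_rot: [0.116, 3.139, 0.003]
ft_force: [0.7, 2.8, 5.6]
grip_width: 0.181
```

{"fn": "carry_out", "kwargs": {"commands": [{"tx": 0, "ty": -0.001, "tz": 0, "rx": 0, "ry": 0, "rz": 0, "jaw": 0.0}, {"tx": 0, "ty": -0.002, "tz": 0, "rx": 0, "ry": 0, "rz": 0, "jaw": 0.0}, {"tx": 0, "ty": -0.003, "tz": 0, "rx": 0, "ry": 0, "rz": 0, "jaw": 0.0}, {"tx": 0, "ty": -0.003, "tz": 0, "rx": 0, "ry": 0, "rz": 0, "jaw": 0.0}, {"tx": 0, "ty": -0.003, "tz": 0, "rx": 0, "ry": 0, "rz": 0, "jaw": 0.0}]}}

```text
time: 18.82
position: [0.6045, 0.0651, 0.0745]
tool_rot: [0.115, 3.138, 0.004]
ft_force: [0.7, 5.6, 4.5]
grip_width: 0.183
```

```bash
python3 - <<'E'
from h import *
plan([.6064,.094,.074],-.077)
E
```

```text
t 18.82 at [0.6045 0.0651 0.0745] yaw -0.0734 F [0.7 5.6 4.5] w 0.183 PLAN [0.0003 0.029  0.0006] rz 0.0036 tilt [0.0029 0.0009]
```

{"fn": "carry_out", "kwargs": {"commands": [{"tx": 0, "ty": -0.001, "tz": 0, "rx": 0, "ry": 0, "rz": 0, "jaw": 0.0}, {"tx": 0, "ty": -0.002, "tz": 0, "rx": 0, "ry": 0, "rz": 0, "jaw": 0.0}, {"tx": 0, "ty": -0.003, "tz": 0, "rx": 0, "ry": 0, "rz": 0, "jaw": 0.0}, {"tx": 0, "ty": -0.003, "tz": 0, "rx": 0, "ry": 0, "rz": 0, "jaw": 0.0}, {"tx": 0, "ty": -0.003, "tz": 0, "rx": 0, "ry": 0, "rz": 0, "jaw": 0.0}, {"tx": 0, "ty": -0.003, "tz": 0, "rx": 0, "ry": 0, "rz": 0, "jaw": 0.0}, {"tx": 0, "ty": -0.003, "tz": 0, "rx": 0, "ry": 0, "rz": 0, "jaw": 0.0}, {"tx": 0, "ty": -0.003, "tz": 0, "rx": 0, "ry": 0, "rz": 0, "jaw": 0.0}, {"tx": 0, "ty": -0.003, "tz": 0, "rx": 0, "ry": 0, "rz": 0, "jaw": 0.0}, {"tx": 0, "ty": -0.003, "tz": 0, "rx": 0, "ry": 0, "rz": 0, "jaw": 0.0}]}}

```text
time: 20.08
position: [0.6044, 0.0636, 0.0745]
tool_rot: [0.114, 3.138, 0.007]
ft_force: [1.6, 7.5, 4.6]
grip_width: 0.183
```

```bash
python3 - <<'E'
from h import *
plan([.6064,.094,.074],-.077)
im=get_image('top'); crop(im,240,160,350,250,7,'pics/k9.png')
E
```

```text
t 20.07 at [0.6044 0.0636 0.0745] yaw -0.0725 F [1.6 7.5 4.6] w 0.183 PLAN [0.0003 0.0305 0.0006] rz 0.0045 tilt [0.0045 0.0012]
```

View pics/k9.png

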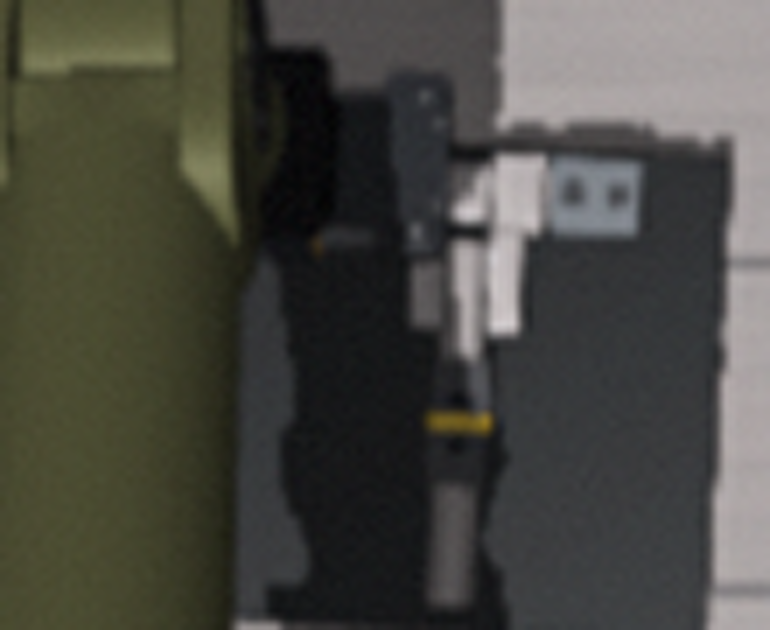

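{"fn": "carry_out", "kwargs": {"commands": [{"tx": 0, "ty": 0.004, "tz": 0, "rx": 0, "ry": 0, "rz": 0, "jaw": 0.0}, {"tx": 0, "ty": 0.012, "tz": 0, "rx": 0, "ry": 0, "rz": 0, "jaw": 0.0}, {"tx": 0, "ty": 0.02, "tz": 0, "rx": 0, "ry": 0, "rz": 0, "jaw": 0.0}, {"tx": 0, "ty": 0.028, "tz": 0, "rx": 0, "ry": 0, "rz": 0, "jaw": 0.0}, {"tx": 0, "ty": 0.034, "tz": 0, "rx": 0, "ry": 0, "rz": 0, "jaw": 0.0}, {"tx": 0, "ty": 0.034, "tz": 0, "rx": 0, "ry": 0, "rz": 0, "jaw": 0.0}, {"tx": 0, "ty": 0.034, "tz": 0, "rx": 0, "ry": 0, "rz": 0, "jaw": 0.35}, {"tx": 0, "ty": 0.034, "tz": 0, "rx": 0, "ry": 0, "rz": 0, "jaw": 0.35}, {"tx": 0, "ty": 0.034, "tz": -0.04, "rx": 0, "ry": 0, "rz": 0, "jaw": 0.45}, {"tx": 0, "ty": 0.034, "tz": -0.08, "rx": 0, "ry": 0, "rz": 0, "jaw": 0.45}, {"tx": 0, "ty": 0.034, "tz": -0.08, "rx": 0, "ry": 0, "rz": 0, "jaw": 0.45}, {"tx": 0, "ty": 0.034, "tz": -0.08, "rx": 0, "ry": 0, "rz": 0, "jaw": 0.45}]}}

```text
time: 21.62
position: [0.6058, 0.0933, 0.1531]
tool_rot: [-0.118, -3.138, 0.001]
ft_force: [-0.3, -0.2, -1.4]
grip_width: 0.455
```

```bash
python3 look.py e;  python3 - <<'E'
from h import *
plan([.496,-.0266,.13],-.077)
im=cv2.imread('pics/top_e.png')[:,:,::-1]
g=(.515,.0067,-.077); c=T(g,[[-.016,-.035,0]])[0]
shafts(im,{'y1':(c[0],c[1],-.077)},z=.053,w=2)
shafts(im,{'r':(.4995,-.3486,-.062),'b':(.4948,-.4276,.1526)})
crop(im,240,160,350,250,7,'pics/k10.png')
E
```

```text
t 21.68 at [0.6054 0.0933 0.1525] yaw -0.075 F [-0.4  0.7 -0.3] w 0.447 PLAN [ 0.1    -0.1278  0.0229] rz 0.002 tilt [-0.0009 -0.0025]
y1 [ 0.4953 -0.0271 -0.0897] 0.6 150
r [ 0.4995 -0.3486 -0.0621] 0.28 150
b [ 0.4948 -0.4276  0.1528] 0.43 150
```

View pics/k10.png

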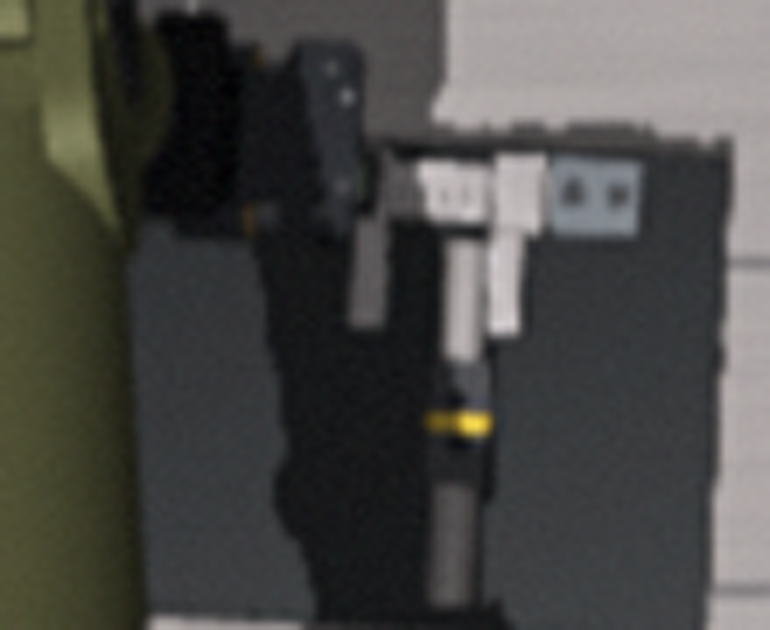

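{"fn": "carry_out", "kwargs": {"commands": [{"tx": 0.05, "ty": -0.064, "tz": 0.0, "rx": 0, "ry": 0, "rz": 0.002, "jaw": 0.45}, {"tx": 0.1, "ty": -0.128, "tz": 0.02, "rx": 0, "ry": 0, "rz": 0.002, "jaw": 0.45}, {"tx": 0.1, "ty": -0.128, "tz": 0.04, "rx": 0, "ry": 0, "rz": 0.002, "jaw": 0.45}, {"tx": 0.1, "ty": -0.128, "tz": 0.04, "rx": 0, "ry": 0, "rz": 0.002, "jaw": 0.45}, {"tx": 0.1, "ty": -0.128, "tz": 0.04, "rx": 0, "ry": 0, "rz": 0.002, "jaw": 0.45}, {"tx": 0.1, "ty": -0.128, "tz": 0.04, "rx": 0, "ry": 0, "rz": 0.002, "jaw": 0.45}]}}

```text
time: 22.42
position: [0.4982, -0.0255, 0.1144]
tool_rot: [0.118, 3.139, -0.0]
ft_force: [0.5, -0.5, -0.6]
grip_width: 0.448
```

```bash
python3 - <<'E'
from h import *
plan([.496,-.0269,.0495],-.077)
E
```

```text
t 22.43 at [ 0.4982 -0.0255  0.1144] yaw -0.075 F [ 0.5 -0.5 -0.6] w 0.448 PLAN [ 0.0021 -0.0016  0.0649] rz 0.002 tilt [-0.0001  0.0009]
```

{"fn": "carry_out", "kwargs": {"commands": [{"tx": 0.002, "ty": -0.0015, "tz": 0.03, "rx": 0, "ry": 0, "rz": 0.002, "jaw": 0.45}, {"tx": 0.002, "ty": -0.0015, "tz": 0.052, "rx": 0, "ry": 0, "rz": 0.002, "jaw": 0.45}, {"tx": 0.002, "ty": -0.0015, "tz": 0.064, "rx": 0, "ry": 0, "rz": 0.002, "jaw": 0.45}, {"tx": 0.002, "ty": -0.0015, "tz": 0.064, "rx": 0, "ry": 0, "rz": 0.002, "jaw": 0.45}, {"tx": 0.002, "ty": -0.0015, "tz": 0.064, "rx": 0, "ry": 0, "rz": 0.002, "jaw": 0.45}, {"tx": 0.002, "ty": -0.0015, "tz": 0.064, "rx": 0, "ry": 0, "rz": 0.002, "jaw": 0.2}, {"tx": 0.002, "ty": -0.0015, "tz": 0.064, "rx": 0, "ry": 0, "rz": 0.002, "jaw": 0.0}, {"tx": 0.002, "ty": -0.0015, "tz": 0.064, "rx": 0, "ry": 0, "rz": 0.002, "jaw": 0.0}, {"tx": 0.002, "ty": -0.0015, "tz": 0.064, "rx": 0, "ry": 0, "rz": 0.002, "jaw": 0.0}, {"tx": 0.002, "ty": -0.0015, "tz": 0.064, "rx": 0, "ry": 0, "rz": 0.002, "jaw": 0.0}], "grip_force": 50}}

```text
time: 23.68
position: [0.4955, -0.0273, 0.0507]
tool_rot: [0.123, 3.138, 0.001]
ft_force: [-0.8, 2.9, 5.9]
grip_width: 0.291
```

```bash
python3 - <<'E'
from h import *
plan([.496,-.0269,.0495],-.077)
c=(.463,.3819,-.0668)
for y in(-.066,0,.066): print(T(c,[[0,y,0]]))
plan([*T(c,[[0,.066,0]])[0][:2],.15],c[2])
E
```

```text
t 23.68 at [ 0.4955 -0.0273  0.0507] yaw -0.0784 F [-0.8  2.9  5.9] w 0.291 PLAN [-0.0004  0.0005  0.0012] rz -0.0014 tilt [0.0009 0.0009]
[[0.45859448 0.3160472  0.        ]]
[[0.463  0.3819 0.    ]]
[[0.46740552 0.4477528  0.        ]]
t 23.68 at [ 0.4955 -0.0273  0.0507] yaw -0.0784 F [-0.8  2.9  5.9] w 0.291 PLAN [ 0.0652  0.4715 -0.099 ] rz -0.0116 tilt [0.0009 0.0009]
```

```bash
python3 - <<'E'
from h import *
c=(.463,.3819,-.0668)
im=cv2.imread('pics/top0.png')[:,:,::-1]
A=im.copy()
for sy in(-.066,0,.066):
  for sx in(-.047,.047):
    q=proj('top',T(c,[[sx,sy,.04],[sx,sy-.0095,.057],[sx,sy+.0095,.057]]))
    for u,col in zip(q,((255,0,0),(0,255,0),(0,255,0))): A[int(round(u[1])),int(round(u[0]))]=col
crop2=cv2.resize(A[200:270,135:225,::-1],None,fx=8,fy=8,interpolation=cv2.INTER_NEAREST); cv2.imwrite('pics/c2.png',np.hstack([crop2]))
# blobs
z3=[((125,145),(183,148)),((296,153),(353,155)),((465,160),(521,161)),((112,387),(170,385)),((283,395),(338,394)),((452,402),(507,402))]
for a,b in z3:
    m=(np.array(a)+b)/2; uv=(m+.5)/8-.5+[135,200]; w=back('top',[uv],.055)[0]
    d=w[:2]-np.array(c[:2]); cc,s=np.cos(c[2]),np.sin(c[2]); print((cc*d[0]+s*d[1]).round(4),(-s*d[0]+cc*d[1]).round(4))
E
```

```text
0.0465 0.0632
0.0465 -0.0031
0.0468 -0.0685
-0.0461 0.0622
-0.0465 -0.0034
-0.0465 -0.0689
```

View pics/c2.png

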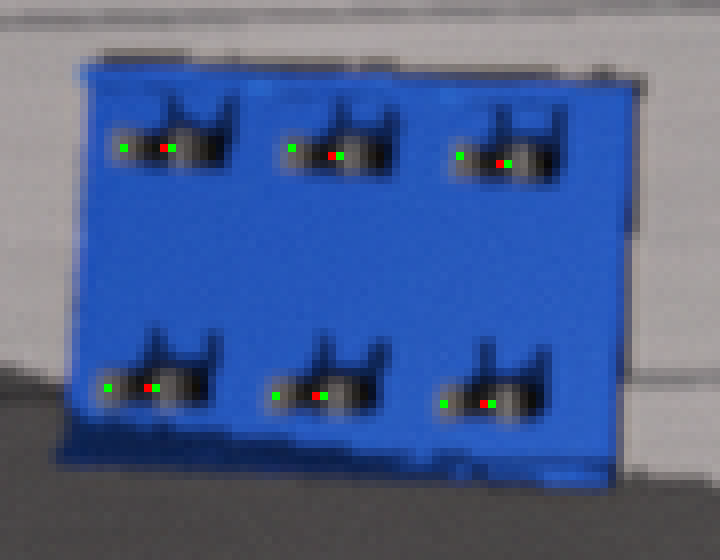

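```bash
python3 - <<'E'
from h import *
im=cv2.imread('pics/top0.png')[:,:,::-1].astype(float)
for nm,G in(('B-R',np.clip(im[:,:,2]-im[:,:,0],0,255)*2),('R',im[:,:,0])):
  X=rect('top',.08,.11,.018,['x-','x+'])
  for z in(0,.01):
    for e in('y-','y+'):
      s=rect('top',.08,.11,z,[e])
      s=[(c,(-.06,a[1],z),(.07,a[1],z)) for c,a,b in s]
      print(nm,z,e,fit({'top':G},s+X,(.463,.381,-.067),w=3))
# profile across at row 225
print(im[225,136:150].astype(int).tolist()); print(im[225,207:220].astype(int).tolist())
print(proj('top',T((.463,.3806,-.0668),[[0,.11,.01],[0,-.11,.01],[0,-.11,0]])))
for v in(217,218,219): print(im[v,146:170].mean(1).astype(int).tolist())
print(proj('top',T((.463,.3806,-.0668),[[.047,.066,.057],[.047,.066,.04]])))
E
```

```text
B-R 0 y- (array([ 0.46315616,  0.38370892, -0.06512166]), np.float64(0.6123625516118388), 75)
B-R 0 y+ (array([ 0.46315314,  0.38376938, -0.06560593]), np.float64(0.6546626747589522), 75)
B-R 0.01 y- (array([ 0.46303448,  0.38113566, -0.06628578]), np.float64(0.4104867552874426), 75)
B-R 0.01 y+ (array([ 0.46300245,  0.37971274, -0.06623277]), np.float64(117.42417331657259), 75)
R 0 y- (array([ 0.46422645,  0.38047578, -0.07038522]), np.float64(0.4439205670477377), 75)
R 0 y+ (array([ 0.46440736,  0.38377867, -0.06994052]), np.float64(0.4194018853681056), 75)
R 0.01 y- (array([ 0.46407495,  0.37795121, -0.06862606]), np.float64(0.4414939852571124), 75)
R 0.01 y+ (array([ 0.46420633,  0.37981763, -0.06997873]), np.float64(0.45058360910698214), 75)
[[166, 160, 160], [164, 159, 160], [165, 159, 159], [165, 159, 159], [166, 159, 160], [165, 159, 158], [166, 159, 158], [165, 158, 160], [135, 137, 160], [74, 101, 172], [37, 84, 183], [34, 84, 185], [34, 83, 184], [35, 86, 185]]
[[41, 90, 190], [39, 90, 190], [39, 90, 189], [37, 89, 189], [39, 90, 191], [33, 81, 179], [41, 66, 137], [94, 94, 102], [157, 150, 147], [165, 159, 157], [164, 158, 159], [160, 154, 155], [162, 156, 155]]
[[144.04701032 232.25412653]
 [212.74306839 235.2600272 ]
 [213.52518179 235.24916201]]
[110, 100, 110, 113, 101, 89, 66, 39, 27, 34, 63, 85, 78, 54, 37, 17, 15, 37, 76, 99, 103, 102, 103, 104]
[109, 101, 112, 111, 98, 85, 56, 31, 16, 31, 69, 93, 77, 54, 33, 16, 15, 51, 88, 101, 102, 100, 103, 112]
[107, 101, 111, 112, 98, 86, 59, 37, 27, 36, 76, 99, 77, 53, 36, 16, 21, 63, 96, 101, 101, 102, 102, 109]
[[153.09069573 217.63632345]
 [155.17085902 217.8284353 ]]
```

```bash
python3 - <<'E'
from h import *
c=(.4632,.3795,-.067)
plan([*T(c,[[0,.066,0]])[0][:2],.14],c[2])
E
```

```text
t 23.68 at [ 0.4955 -0.0273  0.0507] yaw -0.0784 F [-0.8  2.9  5.9] w 0.291 PLAN [ 0.0648  0.4691 -0.089 ] rz -0.0114 tilt [0.0009 0.0009]
```

{"fn": "carry_out", "kwargs": {"commands": [{"tx": 0, "ty": 0.001, "tz": -0.03, "rx": 0, "ry": 0, "rz": 0, "jaw": 0.0}, {"tx": 0, "ty": 0.001, "tz": -0.07, "rx": 0, "ry": 0, "rz": 0, "jaw": 0.0}, {"tx": 0, "ty": 0.02, "tz": -0.11, "rx": 0, "ry": 0, "rz": 0, "jaw": 0.0}, {"tx": 0.01, "ty": 0.08, "tz": -0.11, "rx": 0, "ry": 0, "rz": 0, "jaw": 0.0}, {"tx": 0.02, "ty": 0.14, "tz": -0.11, "rx": 0, "ry": 0, "rz": -0.004, "jaw": 0.0}, {"tx": 0.03, "ty": 0.2, "tz": -0.11, "rx": 0, "ry": 0, "rz": -0.006, "jaw": 0.0}, {"tx": 0.038, "ty": 0.26, "tz": -0.11, "rx": 0, "ry": 0, "rz": -0.008, "jaw": 0.0}, {"tx": 0.046, "ty": 0.32, "tz": -0.11, "rx": 0, "ry": 0, "rz": -0.011, "jaw": 0.0}, {"tx": 0.054, "ty": 0.38, "tz": -0.1, "rx": 0, "ry": 0, "rz": -0.011, "jaw": 0.0}, {"tx": 0.065, "ty": 0.43, "tz": -0.09, "rx": 0, "ry": 0, "rz": -0.011, "jaw": 0.0}, {"tx": 0.065, "ty": 0.469, "tz": -0.09, "rx": 0, "ry": 0, "rz": -0.011, "jaw": 0.0}, {"tx": 0.065, "ty": 0.469, "tz": -0.09, "rx": 0, "ry": 0, "rz": -0.011, "jaw": 0.0}]}}

```text
time: 25.18
position: [0.4645, 0.4479, 0.1372]
tool_rot: [-0.098, -3.137, 0.002]
ft_force: [-0.9, -1.2, -4.2]
grip_width: 0.295
```

{"fn": "carry_out", "kwargs": {"commands": [{"tx": 0, "ty": 0, "tz": 0, "rx": 0, "ry": 0, "rz": 0, "jaw": 0.0}, {"tx": 0, "ty": 0, "tz": 0, "rx": 0, "ry": 0, "rz": 0, "jaw": 0.0}]}}

```text
time: 25.42
position: [0.4678, 0.4427, 0.1395]
tool_rot: [-0.11, -3.139, 0.003]
ft_force: [-0.3, -0.4, -4.7]
grip_width: 0.296
```

```bash
python3 - <<'E'
from h import *
c=(.4632,.3795,-.067)
plan([*T(c,[[0,.066,0]])[0][:2],.06],c[2])
im=get_image('scene'); crop(im,310,90,430,190,6,'pics/k11.png')
E
```

```text
t 25.43 at [0.4678 0.4427 0.1395] yaw -0.0702 F [-0.3 -0.4 -4.7] w 0.296 PLAN [0.0004 0.0028 0.0795] rz -0.0032 tilt [-0.0018 -0.0002]
```

View pics/k11.png

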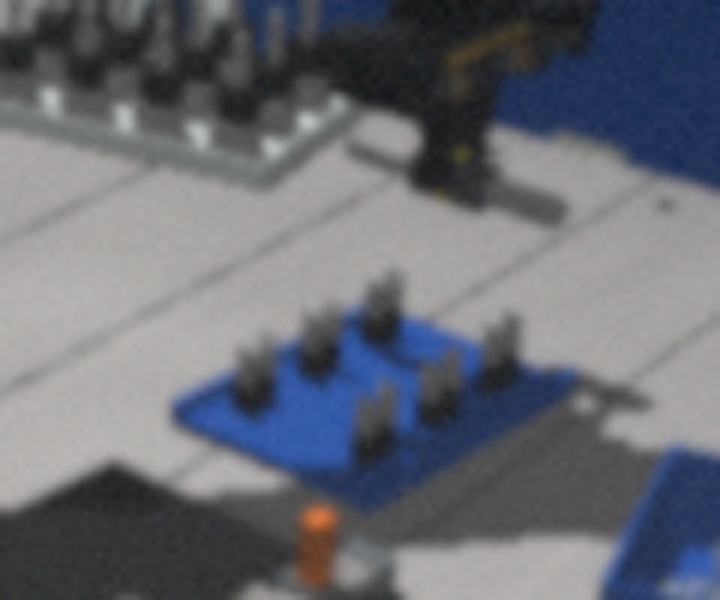

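{"fn": "carry_out", "kwargs": {"commands": [{"tx": 0.0005, "ty": 0.0028, "tz": 0.04, "rx": 0, "ry": 0, "rz": -0.003, "jaw": 0.0}, {"tx": 0.0005, "ty": 0.0028, "tz": 0.06, "rx": 0, "ry": 0, "rz": -0.003, "jaw": 0.0}, {"tx": 0.0005, "ty": 0.0028, "tz": 0.066, "rx": 0, "ry": 0, "rz": -0.003, "jaw": 0.0}, {"tx": 0.0005, "ty": 0.0028, "tz": 0.066, "rx": 0, "ry": 0, "rz": -0.003, "jaw": 0.0}, {"tx": 0.0005, "ty": 0.0028, "tz": 0.066, "rx": 0, "ry": 0, "rz": -0.003, "jaw": 0.0}, {"tx": 0.0005, "ty": 0.0028, "tz": 0.066, "rx": 0, "ry": 0, "rz": -0.003, "jaw": 0.0}]}}

```text
time: 26.22
position: [0.4674, 0.4482, 0.0753]
tool_rot: [0.102, 3.139, 0.002]
ft_force: [0.6, 0.3, -5.0]
grip_width: 0.295
```

```bash
python3 - <<'E'
from h import *
c=(.4632,.3795,-.067)
plan([*T(c,[[0,.066,0]])[0][:2],.06],c[2])
im=get_image('scene'); crop(im,310,90,430,190,6,'pics/k12.png')
E
```

```text
t 26.23 at [0.4674 0.4482 0.0753] yaw -0.0648 F [ 0.6  0.3 -5. ] w 0.295 PLAN [-0.0004 -0.0029  0.0153] rz 0.0022 tilt [0.0016 0.0013]
```

View pics/k12.png

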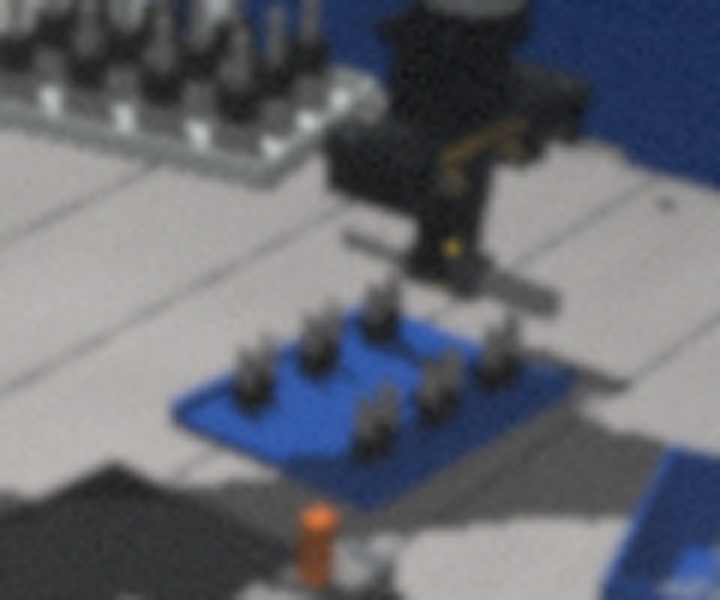

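{"fn": "carry_out", "kwargs": {"commands": [{"tx": 0, "ty": -0.0028, "tz": 0.003, "rx": 0, "ry": 0, "rz": 0.002, "jaw": 0.0}, {"tx": 0, "ty": -0.0028, "tz": 0.006, "rx": 0, "ry": 0, "rz": 0.002, "jaw": 0.0}, {"tx": 0, "ty": -0.0028, "tz": 0.006, "rx": 0, "ry": 0, "rz": 0.002, "jaw": 0.0}, {"tx": 0, "ty": -0.0028, "tz": 0.006, "rx": 0, "ry": 0, "rz": 0.002, "jaw": 0.0}]}}

```text
time: 26.78
position: [0.4667, 0.4449, 0.068]
tool_rot: [-0.105, -3.14, -0.0]
ft_force: [0.9, 0.1, -5.6]
grip_width: 0.295
```

```bash
python3 - <<'E'
from h import *
c=(.4632,.3795,-.067)
plan([*T(c,[[0,.066,0]])[0][:2],.06],c[2])
E
```

```text
t 26.77 at [0.4667 0.4449 0.068 ] yaw -0.0668 F [ 0.9  0.1 -5.6] w 0.295 PLAN [-0.0009  0.0005  0.008 ] rz 0.0002 tilt [ 0. -0.]
```

{"fn": "carry_out", "kwargs": {"commands": [{"tx": 0, "ty": 0.0003, "tz": 0.003, "rx": 0, "ry": 0, "rz": 0, "jaw": 0.0}, {"tx": 0, "ty": 0.0003, "tz": 0.006, "rx": 0, "ry": 0, "rz": 0, "jaw": 0.0}, {"tx": 0, "ty": 0.0003, "tz": 0.006, "rx": 0, "ry": 0, "rz": 0, "jaw": 0.0}, {"tx": 0, "ty": 0.0003, "tz": 0.006, "rx": 0, "ry": 0, "rz": 0, "jaw": 0.0}]}}

```text
time: 27.28
position: [0.4667, 0.4452, 0.0621]
tool_rot: [0.105, 3.14, 0.0]
ft_force: [0.4, -0.7, -4.3]
grip_width: 0.293
```

{"fn": "carry_out", "kwargs": {"commands": [{"tx": 0, "ty": 0, "tz": 0.003, "rx": 0, "ry": 0, "rz": 0, "jaw": 0.0}, {"tx": 0, "ty": 0, "tz": 0.005, "rx": 0, "ry": 0, "rz": 0, "jaw": 0.0}, {"tx": 0, "ty": 0, "tz": 0.005, "rx": 0, "ry": 0, "rz": 0, "jaw": 0.0}]}}

```text
time: 27.65
position: [0.4666, 0.4454, 0.057]
tool_rot: [-0.105, -3.14, -0.001]
ft_force: [0.3, 0.7, -5.0]
grip_width: 0.294
```

```bash
python3 - <<'E'
from h import *
c=(.4632,.3795,-.067)
plan([*T(c,[[0,.066,0]])[0][:2],.06],c[2]);print(ctrl.get_state()['torque'])
E
```

```text
t 27.65 at [0.4666 0.4454 0.057 ] yaw -0.0667 F [ 0.3  0.7 -5. ] w 0.294 PLAN [-0.0011  0.     -0.003 ] rz 0.0003 tilt [ 0.0003 -0.0001]
[ 0.08508722  0.05492693 -0.01078796]
```

{"fn": "carry_out", "kwargs": {"commands": [{"tx": 0, "ty": 0, "tz": 0.002, "rx": 0, "ry": 0, "rz": 0, "jaw": 0.0}, {"tx": 0, "ty": 0, "tz": 0.004, "rx": 0, "ry": 0, "rz": 0, "jaw": 0.0}, {"tx": 0, "ty": 0, "tz": 0.004, "rx": 0, "ry": 0, "rz": 0, "jaw": 0.0}]}}

```text
time: 28.02
position: [0.4669, 0.4462, 0.0536]
tool_rot: [0.104, 3.139, 0.003]
ft_force: [-0.0, 3.2, -1.8]
grip_width: 0.294
```

{"fn": "carry_out", "kwargs": {"commands": [{"tx": 0, "ty": 0, "tz": 0.002, "rx": 0, "ry": 0, "rz": 0, "jaw": 0.0}, {"tx": 0, "ty": 0, "tz": 0.004, "rx": 0, "ry": 0, "rz": 0, "jaw": 0.0}, {"tx": 0, "ty": 0, "tz": 0.004, "rx": 0, "ry": 0, "rz": 0, "jaw": 0.0}]}}

```text
time: 28.4
position: [0.4673, 0.446, 0.05]
tool_rot: [0.105, 3.138, 0.003]
ft_force: [0.4, 4.0, 2.4]
grip_width: 0.293
```

```bash
python3 - <<'E'
from h import *
c=(.4632,.3795,-.067)
plan([*T(c,[[0,.066,0]])[0][:2],.06],c[2]);print(ctrl.get_state()['torque'])
E
```

```text
t 28.4 at [0.4673 0.446  0.05  ] yaw -0.0667 F [0.4 4.  2.4] w 0.293 PLAN [-0.0003 -0.0006 -0.01  ] rz 0.0003 tilt [0.002  0.0015]
[ 0.75323296 -0.15061651 -0.07867106]
```

{"fn": "carry_out", "kwargs": {"commands": [{"tx": 0, "ty": 0.0015, "tz": 0.0, "rx": 0, "ry": 0, "rz": 0, "jaw": 0.0}, {"tx": 0, "ty": 0.0015, "tz": 0.002, "rx": 0, "ry": 0, "rz": 0, "jaw": 0.0}, {"tx": 0, "ty": 0.0015, "tz": 0.004, "rx": 0, "ry": 0, "rz": 0, "jaw": 0.0}, {"tx": 0, "ty": 0.0015, "tz": 0.004, "rx": 0, "ry": 0, "rz": 0, "jaw": 0.0}]}}

```text
time: 28.9
position: [0.4661, 0.4458, 0.0433]
tool_rot: [-0.105, -3.138, 0.003]
ft_force: [1.9, 3.1, -5.9]
grip_width: 0.294
```

```bash
python3 - <<'E'
from h import *
c=(.4632,.3795,-.067)
plan([*T(c,[[0,.066,0]])[0][:2],.0377],c[2]);print(ctrl.get_state()['torque'])
E
```

```text
t 28.9 at [0.4661 0.4458 0.0433] yaw -0.0668 F [ 1.9  3.1 -5.9] w 0.294 PLAN [-0.0015 -0.0004  0.0056] rz 0.0002 tilt [-0.0019 -0.0013]
[ 0.73042404 -0.39944125 -0.01943866]
```

{"fn": "carry_out", "kwargs": {"commands": [{"tx": 0, "ty": 0, "tz": 0.002, "rx": 0, "ry": 0, "rz": 0, "jaw": 0.0}, {"tx": 0, "ty": 0, "tz": 0.004, "rx": 0, "ry": 0, "rz": 0, "jaw": 0.0}, {"tx": 0, "ty": 0, "tz": 0.006, "rx": 0, "ry": 0, "rz": 0, "jaw": 0.0}, {"tx": 0, "ty": 0, "tz": 0.006, "rx": 0, "ry": 0, "rz": 0, "jaw": 0.0}, {"tx": 0, "ty": 0, "tz": 0.006, "rx": 0, "ry": 0, "rz": 0, "jaw": 0.0}]}}

```text
time: 29.52
position: [0.4662, 0.4466, 0.0387]
tool_rot: [-0.105, -3.139, 0.001]
ft_force: [-0.1, 3.1, -7.2]
grip_width: 0.292
```

```bash
python3 - <<'E'
from h import *
c=(.4632,.3795,-.067)
plan([*T(c,[[0,.066,0]])[0][:2],.0377],c[2]);print(ctrl.get_state()['torque'])
im=get_image('scene'); crop(im,310,90,430,190,6,'pics/k13.png')
E
```

```text
t 29.52 at [0.4662 0.4466 0.0387] yaw -0.0666 F [-0.1  3.1 -7.2] w 0.292 PLAN [-0.0015 -0.0011  0.001 ] rz 0.0004 tilt [-0.0005 -0.0009]
[ 0.66356716  0.11630331 -0.06034299]
```

View pics/k13.png

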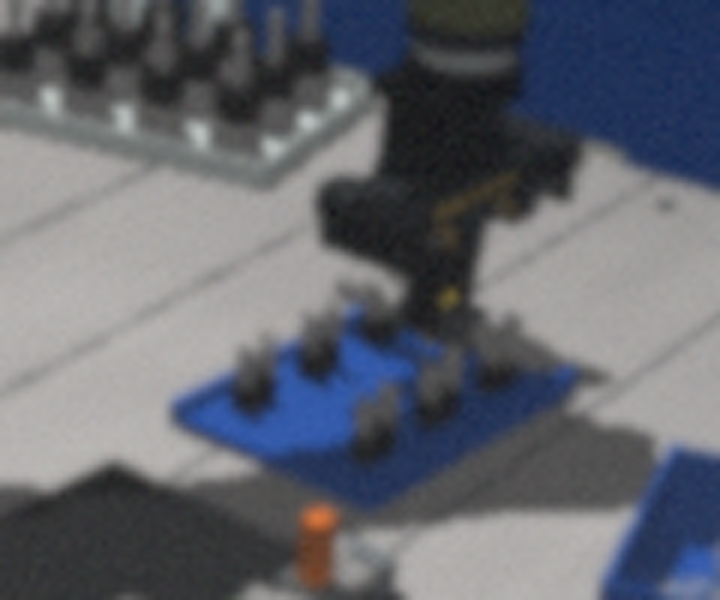

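{"fn": "carry_out", "kwargs": {"commands": [{"tx": 0, "ty": 0, "tz": 0.001, "rx": 0, "ry": 0, "rz": 0, "jaw": 0.0}, {"tx": 0, "ty": 0, "tz": 0.0025, "rx": 0, "ry": 0, "rz": 0, "jaw": 0.0}, {"tx": 0, "ty": 0, "tz": 0.004, "rx": 0, "ry": 0, "rz": 0, "jaw": 0.0}, {"tx": 0, "ty": 0, "tz": 0.004, "rx": 0, "ry": 0, "rz": 0, "jaw": 0.0}]}}

```text
time: 30.08
position: [0.4673, 0.4468, 0.0371]
tool_rot: [0.105, 3.139, 0.001]
ft_force: [-2.6, 0.5, 5.1]
grip_width: 0.293
```

```bash
python3 - <<'E'
from h import *
c=(.4632,.3795,-.067)
plan([*T(c,[[0,.066,0]])[0][:2],.0377],c[2]);print(ctrl.get_state()['torque'])
E
```

```text
t 30.07 at [0.4673 0.4468 0.0371] yaw -0.067 F [-2.6  0.5  5.1] w 0.293 PLAN [-0.0004 -0.0014 -0.0006] rz 0.0 tilt [0.0007 0.0007]
[-0.2223644   0.70626727 -0.06749015]
```

{"fn": "carry_out", "kwargs": {"commands": [{"tx": 0, "ty": 0, "tz": -0.001, "rx": 0, "ry": 0, "rz": 0, "jaw": 0.42}, {"tx": 0, "ty": 0, "tz": -0.001, "rx": 0, "ry": 0, "rz": 0, "jaw": 0.42}, {"tx": 0, "ty": 0, "tz": -0.001, "rx": 0, "ry": 0, "rz": 0, "jaw": 0.42}, {"tx": 0, "ty": 0, "tz": -0.03, "rx": 0, "ry": 0, "rz": 0, "jaw": 0.42}, {"tx": 0, "ty": 0, "tz": -0.08, "rx": 0, "ry": 0, "rz": 0, "jaw": 0.42}, {"tx": 0, "ty": -0.06, "tz": -0.13, "rx": 0, "ry": 0, "rz": 0, "jaw": 0.42}, {"tx": 0, "ty": -0.12, "tz": -0.16, "rx": 0, "ry": 0, "rz": 0, "jaw": 0.42}, {"tx": 0, "ty": -0.18, "tz": -0.17, "rx": 0, "ry": 0, "rz": 0, "jaw": 0.42}, {"tx": 0, "ty": -0.24, "tz": -0.17, "rx": 0, "ry": 0, "rz": 0, "jaw": 0.42}, {"tx": 0, "ty": -0.3, "tz": -0.17, "rx": 0, "ry": 0, "rz": 0, "jaw": 0.42}, {"tx": 0, "ty": -0.36, "tz": -0.17, "rx": 0, "ry": 0, "rz": 0, "jaw": 0.42}, {"tx": 0, "ty": -0.36, "tz": -0.17, "rx": 0, "ry": 0, "rz": 0, "jaw": 0.42}]}}

```text
time: 31.58
position: [0.4427, 0.0827, 0.2054]
tool_rot: [0.117, 3.139, 0.0]
ft_force: [0.2, 0.6, -0.1]
grip_width: 0.42
```

```bash
python3 look.py f; python3 - <<'E'
from h import *
im=cv2.imread('pics/top_f.png')[:,:,::-1]
shafts(im,{'y@seat3':(.4677,.4468,-.067)},z=.040,w=3)
shafts(im,{'r':(.4995,-.3486,-.062),'b':(.4948,-.4276,.1526)})
crop(im,130,195,230,270,8,'pics/k14.png')
im=get_image('scene'); crop(im,310,90,430,190,6,'pics/k15.png')
plan([.4948,-.4276,.12],.1526)
E
```

```text
y@seat3 [ 0.4724  0.4472 -0.0642] 0.92 138
r [ 0.4995 -0.3486 -0.0613] 0.29 150
b [ 0.4948 -0.4276  0.1525] 0.43 150
t 31.68 at [0.4429 0.0864 0.2053] yaw -0.0696 F [-0.2  0.3 -0.4] w 0.419 PLAN [-0.0875 -0.5093  0.0849] rz -0.2222 tilt [0.001  0.0006]
```

View pics/k14.png

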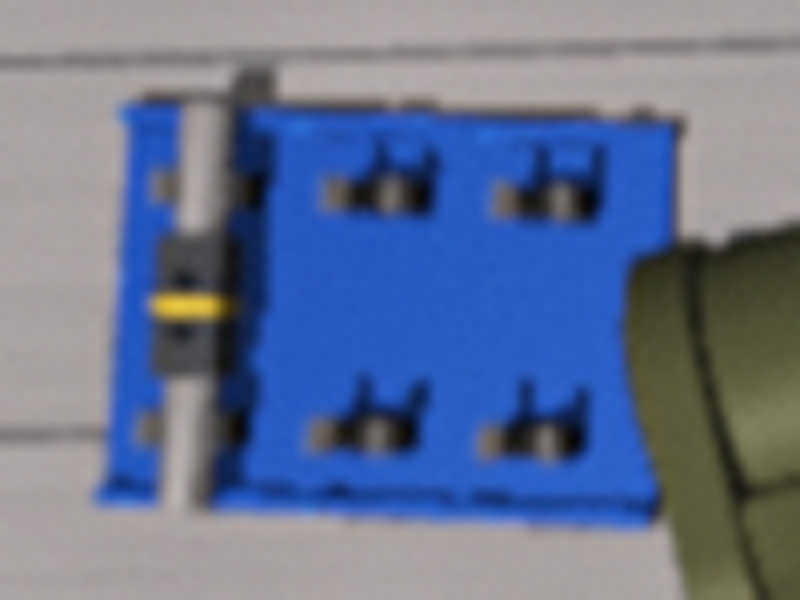

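View pics/k15.png

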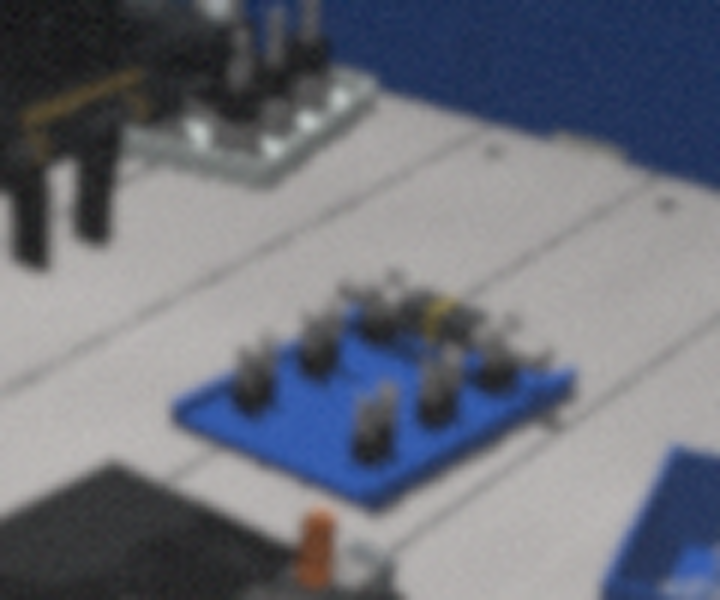

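View pics/l_f.png

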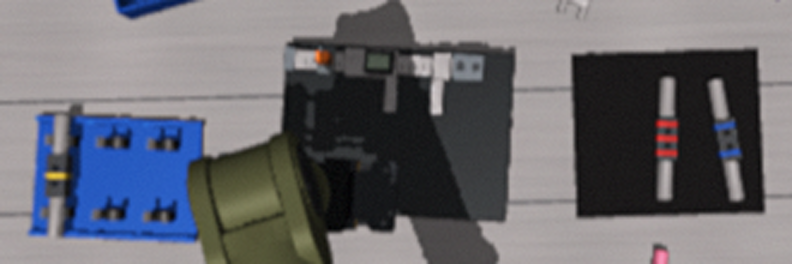

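{"fn": "carry_out", "kwargs": {"commands": [{"tx": -0.0875, "ty": -0.509, "tz": 0.03, "rx": 0, "ry": 0, "rz": -0.222, "jaw": 0.5}, {"tx": -0.0875, "ty": -0.509, "tz": 0.03, "rx": 0, "ry": 0, "rz": -0.222, "jaw": 0.5}, {"tx": -0.0875, "ty": -0.509, "tz": 0.03, "rx": 0, "ry": 0, "rz": -0.222, "jaw": 0.5}, {"tx": -0.0875, "ty": -0.509, "tz": 0.03, "rx": 0, "ry": 0, "rz": -0.222, "jaw": 0.5}, {"tx": -0.0875, "ty": -0.509, "tz": 0.03, "rx": 0, "ry": 0, "rz": -0.222, "jaw": 0.5}, {"tx": -0.0875, "ty": -0.509, "tz": 0.03, "rx": 0, "ry": 0, "rz": -0.222, "jaw": 0.5}, {"tx": -0.0875, "ty": -0.509, "tz": 0.03, "rx": 0, "ry": 0, "rz": -0.222, "jaw": 0.5}, {"tx": -0.0875, "ty": -0.509, "tz": 0.08, "rx": 0, "ry": 0, "rz": -0.222, "jaw": 0.5}, {"tx": -0.0875, "ty": -0.509, "tz": 0.08, "rx": 0, "ry": 0, "rz": -0.222, "jaw": 0.5}, {"tx": -0.0875, "ty": -0.509, "tz": 0.08, "rx": 0, "ry": 0, "rz": -0.222, "jaw": 0.5}, {"tx": -0.0875, "ty": -0.509, "tz": 0.08, "rx": 0, "ry": 0, "rz": -0.222, "jaw": 0.5}, {"tx": -0.0875, "ty": -0.509, "tz": 0.08, "rx": 0, "ry": 0, "rz": -0.222, "jaw": 0.5}]}}

```text
time: 33.17
position: [0.498, -0.4243, 0.1258]
tool_rot: [-0.248, 3.13, 0.001]
ft_force: [-0.1, -0.5, -0.4]
grip_width: 0.497
```

```bash
python3 - <<'E'
from h import *
im=get_image('scene'); crop(im,170,200,300,300,6,'pics/k16.png')
plan([.4948,-.4276,.0125],.1526)
E
```

```text
t 33.23 at [ 0.4978 -0.4246  0.126 ] yaw 0.1582 F [0.7 0.1 0.1] w 0.498 PLAN [ 0.0036 -0.0025  0.1135] rz 0.0056 tilt [0.    0.002]
```

View pics/k16.png

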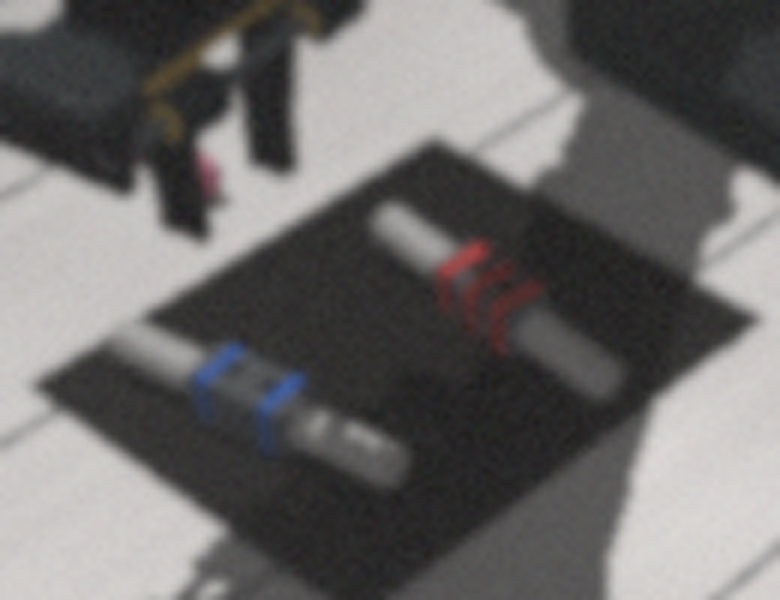

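{"fn": "carry_out", "kwargs": {"commands": [{"tx": 0.0032, "ty": -0.0015, "tz": 0.05, "rx": 0, "ry": 0, "rz": 0.004, "jaw": 0.5}, {"tx": 0.0032, "ty": -0.0015, "tz": 0.08, "rx": 0, "ry": 0, "rz": 0.004, "jaw": 0.5}, {"tx": 0.0032, "ty": -0.0015, "tz": 0.1, "rx": 0, "ry": 0, "rz": 0.004, "jaw": 0.5}, {"tx": 0.0032, "ty": -0.0015, "tz": 0.111, "rx": 0, "ry": 0, "rz": 0.004, "jaw": 0.5}, {"tx": 0.0032, "ty": -0.0015, "tz": 0.111, "rx": 0, "ry": 0, "rz": 0.004, "jaw": 0.5}, {"tx": 0.0032, "ty": -0.0015, "tz": 0.111, "rx": 0, "ry": 0, "rz": 0.004, "jaw": 0.5}, {"tx": 0.0032, "ty": -0.0015, "tz": 0.111, "rx": 0, "ry": 0, "rz": 0.004, "jaw": 0.5}]}}

```text
time: 34.1
position: [0.4938, -0.4288, 0.0151]
tool_rot: [-0.237, 3.131, -0.002]
ft_force: [-0.2, 0.1, -0.1]
grip_width: 0.5
```

```bash
python3 - <<'E'
from h import *
plan([.4948,-.4276,.0125],.1526)
E
```

```text
t 34.1 at [ 0.4938 -0.4288  0.0151] yaw 0.1512 F [-0.2  0.1 -0.1] w 0.5 PLAN [-0.0012  0.001   0.0026] rz -0.0014 tilt [-0.0012  0.0013]
```

{"fn": "carry_out", "kwargs": {"commands": [{"tx": -0.001, "ty": 0.001, "tz": 0.0018, "rx": 0, "ry": 0, "rz": 0, "jaw": 0.5}, {"tx": -0.001, "ty": 0.001, "tz": 0.0018, "rx": 0, "ry": 0, "rz": 0, "jaw": 0.3}, {"tx": -0.001, "ty": 0.001, "tz": 0.0018, "rx": 0, "ry": 0, "rz": 0, "jaw": 0.2}, {"tx": -0.001, "ty": 0.001, "tz": 0.0018, "rx": 0, "ry": 0, "rz": 0, "jaw": 0.0}, {"tx": -0.001, "ty": 0.001, "tz": 0.0018, "rx": 0, "ry": 0, "rz": 0, "jaw": 0.0}, {"tx": -0.001, "ty": 0.001, "tz": 0.0018, "rx": 0, "ry": 0, "rz": 0, "jaw": 0.0}, {"tx": -0.001, "ty": 0.001, "tz": 0.0018, "rx": 0, "ry": 0, "rz": 0, "jaw": 0.0}], "grip_force": 40}}

```text
time: 34.98
position: [0.4941, -0.4273, 0.0123]
tool_rot: [-0.237, 3.132, -0.001]
ft_force: [-0.3, -0.8, -0.8]
grip_width: 0.297
```

```bash
python3 - <<'E'
from h import *
g=(.5150,.0067,-.077)
plan([*T(g,[[-.017,-.030,0]])[0][:2],.13],g[2])
E
```

```text
t 34.98 at [ 0.4941 -0.4273  0.0123] yaw 0.1511 F [-0.3 -0.8 -0.8] w 0.297 PLAN [-0.0627  0.4005 -0.1179] rz 0.2281 tilt [-0.0005  0.0002]
```

{"fn": "carry_out", "kwargs": {"commands": [{"tx": 0, "ty": 0, "tz": -0.03, "rx": 0, "ry": 0, "rz": 0, "jaw": 0.0}, {"tx": 0, "ty": 0, "tz": -0.08, "rx": 0, "ry": 0, "rz": 0, "jaw": 0.0}, {"tx": 0, "ty": 0.01, "tz": -0.13, "rx": 0, "ry": 0, "rz": 0.02, "jaw": 0.0}, {"tx": -0.009, "ty": 0.06, "tz": -0.14, "rx": 0, "ry": 0, "rz": 0.05, "jaw": 0.0}, {"tx": -0.018, "ty": 0.12, "tz": -0.14, "rx": 0, "ry": 0, "rz": 0.08, "jaw": 0.0}, {"tx": -0.028, "ty": 0.18, "tz": -0.14, "rx": 0, "ry": 0, "rz": 0.11, "jaw": 0.0}, {"tx": -0.038, "ty": 0.24, "tz": -0.14, "rx": 0, "ry": 0, "rz": 0.15, "jaw": 0.0}, {"tx": -0.047, "ty": 0.3, "tz": -0.13, "rx": 0, "ry": 0, "rz": 0.19, "jaw": 0.0}, {"tx": -0.056, "ty": 0.36, "tz": -0.12, "rx": 0, "ry": 0, "rz": 0.228, "jaw": 0.0}, {"tx": -0.0627, "ty": 0.4, "tz": -0.118, "rx": 0, "ry": 0, "rz": 0.228, "jaw": 0.0}, {"tx": -0.0627, "ty": 0.4, "tz": -0.118, "rx": 0, "ry": 0, "rz": 0.228, "jaw": 0.0}, {"tx": -0.0627, "ty": 0.4, "tz": -0.118, "rx": 0, "ry": 0, "rz": 0.228, "jaw": 0.0}]}}

```text
time: 36.48
position: [0.4946, -0.0228, 0.1294]
tool_rot: [-0.121, -3.137, 0.001]
ft_force: [0.2, -0.3, -5.3]
grip_width: 0.297
```

```bash
python3 look.py h; python3 - <<'E'
from h import *
g=(.5150,.0067,-.077)
plan([*T(g,[[-.017,-.030,0]])[0][:2],.054],g[2])
E
```

```text
t 36.52 at [ 0.4949 -0.0235  0.1297] yaw -0.0784 F [-0.8 -0.5 -5.4] w 0.296 PLAN [-0.0008  0.0017  0.0757] rz -0.0014 tilt [-0.0008 -0.0015]
```

View pics/l_h.png

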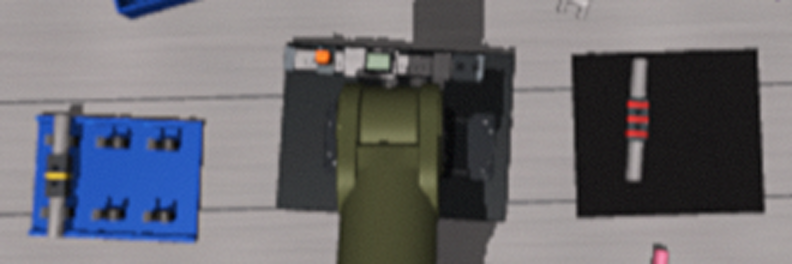

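{"fn": "carry_out", "kwargs": {"commands": [{"tx": 0, "ty": 0.001, "tz": 0.03, "rx": 0, "ry": 0, "rz": -0.001, "jaw": 0.0}, {"tx": 0, "ty": 0.001, "tz": 0.055, "rx": 0, "ry": 0, "rz": -0.001, "jaw": 0.0}, {"tx": 0, "ty": 0.001, "tz": 0.07, "rx": 0, "ry": 0, "rz": -0.001, "jaw": 0.0}, {"tx": 0, "ty": 0.001, "tz": 0.077, "rx": 0, "ry": 0, "rz": -0.001, "jaw": 0.0}, {"tx": 0, "ty": 0.001, "tz": 0.077, "rx": 0, "ry": 0, "rz": -0.001, "jaw": 0.0}, {"tx": 0, "ty": 0.001, "tz": 0.077, "rx": 0, "ry": 0, "rz": -0.001, "jaw": 0.0}, {"tx": 0, "ty": 0.001, "tz": 0.077, "rx": 0, "ry": 0, "rz": -0.001, "jaw": 0.0}]}}

```text
time: 37.4
position: [0.4965, -0.0211, 0.054]
tool_rot: [0.119, 3.138, 0.001]
ft_force: [-0.2, 1.1, -5.3]
grip_width: 0.296
```

```bash
python3 - <<'E'
from h import *
g=(.5150,.0067,-.077)
plan([.4955,-.0268,.050],g[2])
E
```

```text
t 37.4 at [ 0.4965 -0.0211  0.054 ] yaw -0.0757 F [-0.2  1.1 -5.3] w 0.296 PLAN [ 0.0005 -0.0057  0.004 ] rz 0.0013 tilt [0.0005 0.0015]
```

{"fn": "carry_out", "kwargs": {"commands": [{"tx": 0.0, "ty": 0, "tz": 0.002, "rx": 0, "ry": 0, "rz": 0.001, "jaw": 0.0}, {"tx": 0.0, "ty": -0.002, "tz": 0.0035, "rx": 0, "ry": 0, "rz": 0.001, "jaw": 0.0}, {"tx": 0.0, "ty": -0.004, "tz": 0.0035, "rx": 0, "ry": 0, "rz": 0.001, "jaw": 0.0}, {"tx": 0.0, "ty": -0.0045, "tz": 0.0035, "rx": 0, "ry": 0, "rz": 0.001, "jaw": 0.0}, {"tx": 0.0, "ty": -0.0045, "tz": 0.0035, "rx": 0, "ry": 0, "rz": 0.001, "jaw": 0.0}, {"tx": 0.0, "ty": -0.0045, "tz": 0.0035, "rx": 0, "ry": 0, "rz": 0.001, "jaw": 0.0}]}}

```text
time: 38.15
position: [0.4955, -0.0256, 0.0498]
tool_rot: [0.12, 3.139, 0.0]
ft_force: [0.1, -0.1, -6.5]
grip_width: 0.292
```

```bash
python3 - <<'E'
from h import *
g=(.5150,.0067,-.077)
plan([.4955,-.0268,.050],g[2]); print(ctrl.get_state()['torque'])
E
```

```text
t 38.15 at [ 0.4955 -0.0256  0.0498] yaw -0.0767 F [ 0.1 -0.1 -6.5] w 0.292 PLAN [-0.0001 -0.0012 -0.0002] rz 0.0003 tilt [0.0001 0.0001]
[ 0.06143013 -0.00393703 -0.02326931]
```

{"fn": "carry_out", "kwargs": {"commands": [{"tx": 0, "ty": -0.0008, "tz": 0, "rx": 0, "ry": 0, "rz": 0, "jaw": 0.0}, {"tx": 0, "ty": -0.0016, "tz": 0, "rx": 0, "ry": 0, "rz": 0, "jaw": 0.0}, {"tx": 0, "ty": -0.002, "tz": 0, "rx": 0, "ry": 0, "rz": 0, "jaw": 0.0}, {"tx": 0, "ty": -0.002, "tz": 0, "rx": 0, "ry": 0, "rz": 0, "jaw": 0.0}]}}

```text
time: 38.65
position: [0.4954, -0.0269, 0.0498]
tool_rot: [0.119, 3.139, 0.001]
ft_force: [0.7, 2.8, -6.1]
grip_width: 0.294
```

Contact with the fixed jaw (Fy 2.8). Lower onto the plate.

{"fn": "carry_out", "kwargs": {"commands": [{"tx": 0, "ty": 0.0005, "tz": 0.0007, "rx": 0, "ry": 0, "rz": 0, "jaw": 0.0}, {"tx": 0, "ty": 0.0005, "tz": 0.0013, "rx": 0, "ry": 0, "rz": 0, "jaw": 0.0}, {"tx": 0, "ty": 0.0005, "tz": 0.0013, "rx": 0, "ry": 0, "rz": 0, "jaw": 0.0}, {"tx": 0, "ty": 0.0005, "tz": 0.0013, "rx": 0, "ry": 0, "rz": 0, "jaw": 0.0}]}}

```text
time: 39.15
position: [0.4955, -0.0269, 0.0492]
tool_rot: [0.121, 3.139, 0.001]
ft_force: [-4.3, 3.1, 6.5]
grip_width: 0.296
```

{"fn": "carry_out", "kwargs": {"commands": [{"tx": 0, "ty": 0.0005, "tz": 0.0006, "rx": 0, "ry": 0, "rz": 0, "jaw": 0.35}, {"tx": 0, "ty": 0.0005, "tz": 0.0006, "rx": 0, "ry": 0, "rz": 0, "jaw": 0.45}, {"tx": 0, "ty": 0.0005, "tz": 0.0006, "rx": 0, "ry": 0, "rz": 0, "jaw": 0.45}, {"tx": 0, "ty": 0.0005, "tz": 0.0006, "rx": 0, "ry": 0, "rz": 0, "jaw": 0.45}, {"tx": 0, "ty": 0.0005, "tz": -0.03, "rx": 0, "ry": 0, "rz": 0, "jaw": 0.45}, {"tx": 0, "ty": 0.0005, "tz": -0.08, "rx": 0, "ry": 0, "rz": 0, "jaw": 0.45}, {"tx": -0.02, "ty": 0.03, "tz": -0.11, "rx": 0, "ry": 0, "rz": 0, "jaw": 0.5}, {"tx": -0.06, "ty": 0.075, "tz": -0.11, "rx": 0, "ry": 0, "rz": 0, "jaw": 0.5}, {"tx": -0.1, "ty": 0.126, "tz": -0.11, "rx": 0, "ry": 0, "rz": 0, "jaw": 0.5}, {"tx": -0.1, "ty": 0.126, "tz": -0.11, "rx": 0, "ry": 0, "rz": 0, "jaw": 0.5}, {"tx": -0.1, "ty": 0.126, "tz": -0.11, "rx": 0, "ry": 0, "rz": 0, "jaw": 0.5}, {"tx": -0.1, "ty": 0.126, "tz": -0.11, "rx": 0, "ry": 0, "rz": 0, "jaw": 0.5}]}}

```text
time: 40.65
position: [0.6042, 0.0889, 0.1587]
tool_rot: [-0.124, -3.139, 0.0]
ft_force: [0.0, 0.5, -0.3]
grip_width: 0.498
```

```bash
python3 - <<'E'
from h import *
plan([.6058,.0942,.074],-.077)
im=get_image('top'); crop(im,240,160,350,250,7,'pics/k17.png')
g=(.515,.0067,-.077); c=T(g,[[-.016,-.035,0]])[0]
shafts(im,{'b':(c[0],c[1],-.077)},z=.053,w=2)
E
```

```text
t 40.65 at [0.6042 0.0889 0.1587] yaw -0.0792 F [ 0.   0.5 -0.3] w 0.498 PLAN [-0.0012  0.0055  0.0847] rz -0.0022 tilt [-0.0003 -0.    ]
b [ 0.4979 -0.0276 -0.082 ] 1.24 147
```

View pics/k17.png

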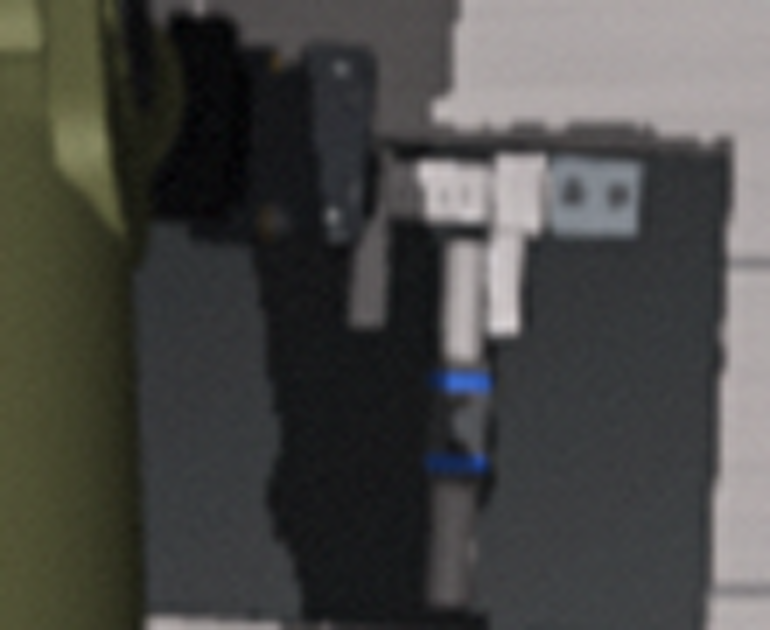

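{"fn": "carry_out", "kwargs": {"commands": [{"tx": -0.0012, "ty": 0.005, "tz": 0.02, "rx": 0, "ry": 0, "rz": -0.002, "jaw": 0.5}, {"tx": -0.0012, "ty": 0.005, "tz": 0.05, "rx": 0, "ry": 0, "rz": -0.002, "jaw": 0.5}, {"tx": -0.0012, "ty": 0.005, "tz": 0.072, "rx": 0, "ry": 0, "rz": -0.002, "jaw": 0.5}, {"tx": -0.0012, "ty": 0.005, "tz": 0.085, "rx": 0, "ry": 0, "rz": -0.002, "jaw": 0.5}, {"tx": -0.0012, "ty": 0.005, "tz": 0.085, "rx": 0, "ry": 0, "rz": -0.002, "jaw": 0.5}, {"tx": -0.0012, "ty": 0.005, "tz": 0.085, "rx": 0, "ry": 0, "rz": -0.002, "jaw": 0.25}, {"tx": -0.0012, "ty": 0.005, "tz": 0.085, "rx": 0, "ry": 0, "rz": -0.002, "jaw": 0.0}, {"tx": -0.0012, "ty": 0.005, "tz": 0.085, "rx": 0, "ry": 0, "rz": -0.002, "jaw": 0.0}, {"tx": -0.0012, "ty": 0.005, "tz": 0.085, "rx": 0, "ry": 0, "rz": -0.002, "jaw": 0.0}, {"tx": -0.0012, "ty": 0.005, "tz": 0.085, "rx": 0, "ry": 0, "rz": -0.002, "jaw": 0.0}], "grip_force": 10}}

```text
time: 41.95
position: [0.6067, 0.0955, 0.074]
tool_rot: [0.118, 3.138, 0.0]
ft_force: [-0.0, -1.0, 2.2]
grip_width: 0.187
```

```bash
python3 - <<'E'
from h import *
plan([.6045,.069,.074],-.077)
E
```

```text
t 41.95 at [0.6067 0.0955 0.074 ] yaw -0.0751 F [-0.  -1.   2.2] w 0.187 PLAN [ 0.0002 -0.0266 -0.    ] rz 0.0019 tilt [0.0001 0.0009]
```

{"fn": "carry_out", "kwargs": {"commands": [{"tx": 0, "ty": -0.006, "tz": 0, "rx": 0, "ry": 0, "rz": 0, "jaw": 0.0}, {"tx": 0, "ty": -0.012, "tz": 0, "rx": 0, "ry": 0, "rz": 0, "jaw": 0.0}, {"tx": 0, "ty": -0.018, "tz": 0, "rx": 0, "ry": 0, "rz": 0, "jaw": 0.0}, {"tx": 0, "ty": -0.023, "tz": 0, "rx": 0, "ry": 0, "rz": 0, "jaw": 0.0}, {"tx": 0, "ty": -0.025, "tz": 0, "rx": 0, "ry": 0, "rz": 0, "jaw": 0.0}, {"tx": 0, "ty": -0.026, "tz": 0, "rx": 0, "ry": 0, "rz": 0, "jaw": 0.0}, {"tx": 0, "ty": -0.027, "tz": 0, "rx": 0, "ry": 0, "rz": 0, "jaw": 0.0}, {"tx": 0, "ty": -0.028, "tz": 0, "rx": 0, "ry": 0, "rz": 0, "jaw": 0.0}, {"tx": 0, "ty": -0.029, "tz": 0, "rx": 0, "ry": 0, "rz": 0, "jaw": 0.0}, {"tx": 0, "ty": -0.03, "tz": 0, "rx": 0, "ry": 0, "rz": 0, "jaw": 0.0}, {"tx": 0, "ty": -0.031, "tz": 0, "rx": 0, "ry": 0, "rz": 0, "jaw": 0.0}, {"tx": 0, "ty": -0.032, "tz": 0, "rx": 0, "ry": 0, "rz": 0, "jaw": 0.0}]}}

```text
time: 43.45
position: [0.6044, 0.0656, 0.0739]
tool_rot: [0.116, 3.138, 0.004]
ft_force: [-0.3, 4.7, 5.2]
grip_width: 0.182
```

{"fn": "carry_out", "kwargs": {"commands": [{"tx": 0, "ty": -0.001, "tz": 0, "rx": 0, "ry": 0, "rz": 0, "jaw": 0.0}, {"tx": 0, "ty": -0.002, "tz": 0, "rx": 0, "ry": 0, "rz": 0, "jaw": 0.0}, {"tx": 0, "ty": -0.003, "tz": 0, "rx": 0, "ry": 0, "rz": 0, "jaw": 0.0}, {"tx": 0, "ty": -0.0035, "tz": 0, "rx": 0, "ry": 0, "rz": 0, "jaw": 0.0}, {"tx": 0, "ty": -0.0035, "tz": 0, "rx": 0, "ry": 0, "rz": 0, "jaw": 0.0}, {"tx": 0, "ty": -0.0035, "tz": 0, "rx": 0, "ry": 0, "rz": 0, "jaw": 0.0}, {"tx": 0, "ty": -0.0035, "tz": 0, "rx": 0, "ry": 0, "rz": 0, "jaw": 0.0}, {"tx": 0, "ty": -0.0035, "tz": 0, "rx": 0, "ry": 0, "rz": 0, "jaw": 0.0}, {"tx": 0, "ty": -0.0035, "tz": 0, "rx": 0, "ry": 0, "rz": 0, "jaw": 0.0}, {"tx": 0, "ty": -0.0035, "tz": 0, "rx": 0, "ry": 0, "rz": 0, "jaw": 0.0}, {"tx": 0, "ty": -0.0035, "tz": 0, "rx": 0, "ry": 0, "rz": 0, "jaw": 0.0}]}}

```text
time: 44.82
position: [0.6042, 0.0638, 0.0739]
tool_rot: [0.114, 3.138, 0.007]
ft_force: [1.8, 8.1, 3.9]
grip_width: 0.185
```

```bash
python3 - <<'E'
from h import *
plan([.6045,.069,.074],-.077)
im=get_image('top'); crop(im,240,160,350,250,7,'pics/k18.png')
E
```

```text
t 44.83 at [0.6042 0.0638 0.0739] yaw -0.0726 F [1.8 8.1 3.9] w 0.185 PLAN [ 0.0001  0.0052 -0.0001] rz 0.0044 tilt [0.0043 0.0012]
```

View pics/k18.png

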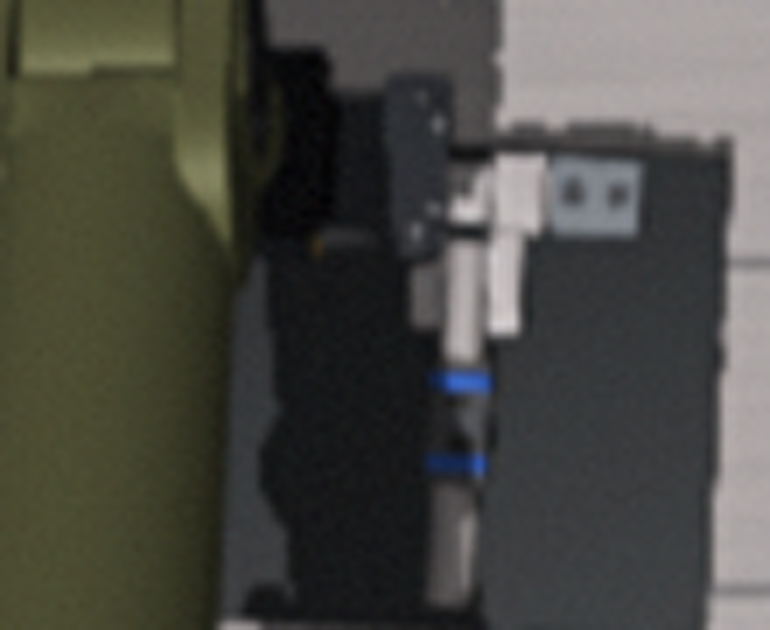

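Gauged with about 8 N: the jaws sit on the journal of the blue shaft. Open and return to the shaft.

{"fn": "carry_out", "kwargs": {"commands": [{"tx": 0, "ty": 0.004, "tz": 0, "rx": 0, "ry": 0, "rz": 0, "jaw": 0.0}, {"tx": 0, "ty": 0.012, "tz": 0, "rx": 0, "ry": 0, "rz": 0, "jaw": 0.0}, {"tx": 0, "ty": 0.02, "tz": 0, "rx": 0, "ry": 0, "rz": 0, "jaw": 0.0}, {"tx": 0, "ty": 0.028, "tz": 0, "rx": 0, "ry": 0, "rz": 0, "jaw": 0.0}, {"tx": 0, "ty": 0.035, "tz": 0, "rx": 0, "ry": 0, "rz": 0, "jaw": 0.0}, {"tx": 0, "ty": 0.035, "tz": 0, "rx": 0, "ry": 0, "rz": 0, "jaw": 0.0}, {"tx": 0, "ty": 0.035, "tz": 0, "rx": 0, "ry": 0, "rz": 0, "jaw": 0.35}, {"tx": 0, "ty": 0.035, "tz": 0, "rx": 0, "ry": 0, "rz": 0, "jaw": 0.35}, {"tx": 0, "ty": 0.035, "tz": -0.04, "rx": 0, "ry": 0, "rz": 0, "jaw": 0.45}, {"tx": 0, "ty": 0.035, "tz": -0.08, "rx": 0, "ry": 0, "rz": 0, "jaw": 0.45}, {"tx": 0, "ty": 0.035, "tz": -0.08, "rx": 0, "ry": 0, "rz": 0, "jaw": 0.45}, {"tx": 0, "ty": 0.035, "tz": -0.08, "rx": 0, "ry": 0, "rz": 0, "jaw": 0.45}]}}

```text
time: 46.38
position: [0.6055, 0.0948, 0.1525]
tool_rot: [-0.118, -3.138, 0.001]
ft_force: [-0.0, 0.3, -0.3]
grip_width: 0.448
```

```bash
python3 look.py i;  python3 - <<'E'
from h import *
plan([.496,-.027,.115],-.077)
E
```

```text
t 46.42 at [0.6052 0.0948 0.1519] yaw -0.0749 F [0.3 0.6 0.1] w 0.452 PLAN [ 0.0997 -0.1296  0.0373] rz 0.0021 tilt [-0.0009 -0.0025]
```

View pics/l_i.png

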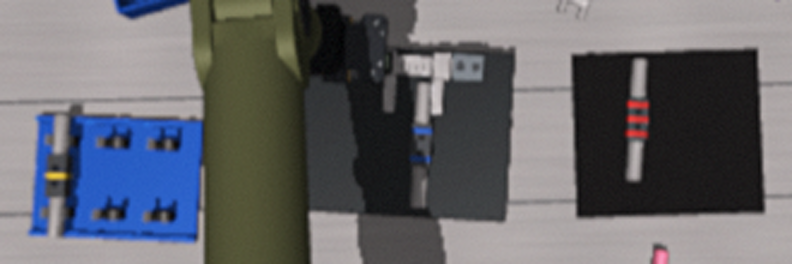

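{"fn": "carry_out", "kwargs": {"commands": [{"tx": 0.05, "ty": -0.065, "tz": 0.0, "rx": 0, "ry": 0, "rz": 0.002, "jaw": 0.45}, {"tx": 0.1, "ty": -0.13, "tz": 0.02, "rx": 0, "ry": 0, "rz": 0.002, "jaw": 0.45}, {"tx": 0.1, "ty": -0.13, "tz": 0.04, "rx": 0, "ry": 0, "rz": 0.002, "jaw": 0.45}, {"tx": 0.1, "ty": -0.13, "tz": 0.04, "rx": 0, "ry": 0, "rz": 0.002, "jaw": 0.45}, {"tx": 0.1, "ty": -0.13, "tz": 0.04, "rx": 0, "ry": 0, "rz": 0.002, "jaw": 0.45}, {"tx": 0.1, "ty": -0.13, "tz": 0.04, "rx": 0, "ry": 0, "rz": 0.002, "jaw": 0.45}]}}

```text
time: 47.18
position: [0.4979, -0.0259, 0.1138]
tool_rot: [0.118, 3.138, -0.0]
ft_force: [0.1, -0.8, 0.6]
grip_width: 0.448
```

```bash
python3 - <<'E'
from h import *
plan([.496,-.027,.0505],-.077)
E
```

```text
t 47.17 at [ 0.4979 -0.0259  0.1138] yaw -0.0749 F [ 0.1 -0.8  0.6] w 0.448 PLAN [ 0.0019 -0.0012  0.0633] rz 0.0021 tilt [-0.0002  0.0009]
```

{"fn": "carry_out", "kwargs": {"commands": [{"tx": 0.0015, "ty": -0.001, "tz": 0.03, "rx": 0, "ry": 0, "rz": 0.002, "jaw": 0.45}, {"tx": 0.0015, "ty": -0.001, "tz": 0.052, "rx": 0, "ry": 0, "rz": 0.002, "jaw": 0.45}, {"tx": 0.0015, "ty": -0.001, "tz": 0.063, "rx": 0, "ry": 0, "rz": 0.002, "jaw": 0.45}, {"tx": 0.0015, "ty": -0.001, "tz": 0.063, "rx": 0, "ry": 0, "rz": 0.002, "jaw": 0.45}, {"tx": 0.0015, "ty": -0.001, "tz": 0.063, "rx": 0, "ry": 0, "rz": 0.002, "jaw": 0.45}, {"tx": 0.0015, "ty": -0.001, "tz": 0.063, "rx": 0, "ry": 0, "rz": 0.002, "jaw": 0.2}, {"tx": 0.0015, "ty": -0.001, "tz": 0.063, "rx": 0, "ry": 0, "rz": 0.002, "jaw": 0.0}, {"tx": 0.0015, "ty": -0.001, "tz": 0.063, "rx": 0, "ry": 0, "rz": 0.002, "jaw": 0.0}, {"tx": 0.0015, "ty": -0.001, "tz": 0.063, "rx": 0, "ry": 0, "rz": 0.002, "jaw": 0.0}, {"tx": 0.0015, "ty": -0.001, "tz": 0.063, "rx": 0, "ry": 0, "rz": 0.002, "jaw": 0.0}], "grip_force": 50}}

```text
time: 48.42
position: [0.4957, -0.0273, 0.051]
tool_rot: [0.123, 3.138, 0.002]
ft_force: [-1.4, 2.3, 4.9]
grip_width: 0.295
```

```bash
python3 - <<'E'
from h import *
c=(.4634,.3809,-.067)
plan([*T(c,[[0,0,0]])[0][:2],.14],c[2])
E
```

```text
t 48.42 at [ 0.4957 -0.0273  0.051 ] yaw -0.0784 F [-1.4  2.3  4.9] w 0.295 PLAN [ 0.0641  0.4045 -0.0886] rz -0.0114 tilt [0.001  0.0008]
```

{"fn": "carry_out", "kwargs": {"commands": [{"tx": 0, "ty": 0.001, "tz": -0.03, "rx": 0, "ry": 0, "rz": 0, "jaw": 0.0}, {"tx": 0, "ty": 0.001, "tz": -0.07, "rx": 0, "ry": 0, "rz": 0, "jaw": 0.0}, {"tx": 0, "ty": 0.02, "tz": -0.11, "rx": 0, "ry": 0, "rz": 0, "jaw": 0.0}, {"tx": 0.01, "ty": 0.07, "tz": -0.11, "rx": 0, "ry": 0, "rz": 0, "jaw": 0.0}, {"tx": 0.02, "ty": 0.12, "tz": -0.11, "rx": 0, "ry": 0, "rz": -0.004, "jaw": 0.0}, {"tx": 0.03, "ty": 0.18, "tz": -0.11, "rx": 0, "ry": 0, "rz": -0.006, "jaw": 0.0}, {"tx": 0.038, "ty": 0.24, "tz": -0.11, "rx": 0, "ry": 0, "rz": -0.008, "jaw": 0.0}, {"tx": 0.046, "ty": 0.3, "tz": -0.11, "rx": 0, "ry": 0, "rz": -0.011, "jaw": 0.0}, {"tx": 0.056, "ty": 0.35, "tz": -0.1, "rx": 0, "ry": 0, "rz": -0.011, "jaw": 0.0}, {"tx": 0.064, "ty": 0.39, "tz": -0.089, "rx": 0, "ry": 0, "rz": -0.011, "jaw": 0.0}, {"tx": 0.064, "ty": 0.4045, "tz": -0.089, "rx": 0, "ry": 0, "rz": -0.011, "jaw": 0.0}, {"tx": 0.064, "ty": 0.4045, "tz": -0.089, "rx": 0, "ry": 0, "rz": -0.011, "jaw": 0.0}]}}

```text
time: 49.92
position: [0.4627, 0.38, 0.1378]
tool_rot: [-0.105, -3.138, 0.005]
ft_force: [-0.0, -1.8, -6.0]
grip_width: 0.293
```

{"fn": "carry_out", "kwargs": {"commands": [{"tx": 0, "ty": 0, "tz": 0.03, "rx": 0, "ry": 0, "rz": 0, "jaw": 0.0}, {"tx": 0, "ty": 0, "tz": 0.055, "rx": 0, "ry": 0, "rz": 0, "jaw": 0.0}, {"tx": 0, "ty": 0, "tz": 0.065, "rx": 0, "ry": 0, "rz": 0, "jaw": 0.0}, {"tx": 0, "ty": 0, "tz": 0.065, "rx": 0, "ry": 0, "rz": 0, "jaw": 0.0}, {"tx": 0, "ty": 0, "tz": 0.065, "rx": 0, "ry": 0, "rz": 0, "jaw": 0.0}, {"tx": 0, "ty": 0, "tz": 0.065, "rx": 0, "ry": 0, "rz": 0, "jaw": 0.0}]}}

```text
time: 50.68
position: [0.464, 0.3809, 0.0758]
tool_rot: [0.107, 3.138, 0.003]
ft_force: [0.1, 0.3, -6.9]
grip_width: 0.29
```

```bash
python3 - <<'E'
from h import *
c=(.4634,.3809,-.067)
plan([*T(c,[[0,0,0]])[0][:2],.068],c[2])
im=get_image('scene'); crop(im,310,90,430,190,6,'pics/k19.png')
E
```

```text
t 50.67 at [0.464  0.3809 0.0758] yaw -0.0679 F [ 0.1  0.3 -6.9] w 0.29 PLAN [ 0.0006 -0.      0.0078] rz -0.0009 tilt [0.0017 0.0015]
```

View pics/k19.png

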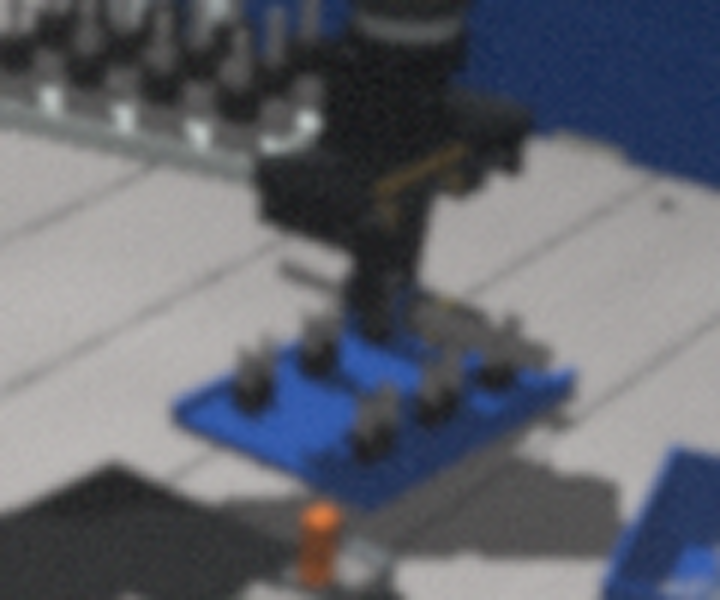

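{"fn": "carry_out", "kwargs": {"commands": [{"tx": 0, "ty": 0, "tz": 0.006, "rx": 0, "ry": 0, "rz": 0, "jaw": 0.0}, {"tx": 0, "ty": 0, "tz": 0.012, "rx": 0, "ry": 0, "rz": 0, "jaw": 0.0}, {"tx": 0, "ty": 0, "tz": 0.017, "rx": 0, "ry": 0, "rz": 0, "jaw": 0.0}, {"tx": 0, "ty": 0, "tz": 0.017, "rx": 0, "ry": 0, "rz": 0, "jaw": 0.0}, {"tx": 0, "ty": 0, "tz": 0.017, "rx": 0, "ry": 0, "rz": 0, "jaw": 0.0}]}}

```text
time: 51.35
position: [0.4633, 0.3804, 0.0575]
tool_rot: [0.106, 3.14, -0.0]
ft_force: [-0.7, -0.9, -5.5]
grip_width: 0.295
```

```bash
python3 - <<'E'
from h import *
c=(.4634,.3809,-.067)
plan([*T(c,[[0,0,0]])[0][:2],.038],c[2]); print(ctrl.get_state()['torque'])
E
```

```text
t 51.35 at [0.4633 0.3804 0.0575] yaw -0.0677 F [-0.7 -0.9 -5.5] w 0.295 PLAN [-0.      0.0005  0.0195] rz -0.0007 tilt [-0.  0.]
[ 0.02630068 -0.02215546  0.03365524]
```

{"fn": "carry_out", "kwargs": {"commands": [{"tx": 0, "ty": 0.0005, "tz": 0.003, "rx": 0, "ry": 0, "rz": 0, "jaw": 0.0}, {"tx": 0, "ty": 0.0005, "tz": 0.006, "rx": 0, "ry": 0, "rz": 0, "jaw": 0.0}, {"tx": 0, "ty": 0.0005, "tz": 0.008, "rx": 0, "ry": 0, "rz": 0, "jaw": 0.0}, {"tx": 0, "ty": 0.0005, "tz": 0.008, "rx": 0, "ry": 0, "rz": 0, "jaw": 0.0}]}}

```text
time: 51.85
position: [0.4642, 0.3817, 0.0509]
tool_rot: [0.106, 3.138, 0.003]
ft_force: [-1.0, 0.5, 4.7]
grip_width: 0.291
```

Centred (little side force). Keep pressing.

{"fn": "carry_out", "kwargs": {"commands": [{"tx": 0, "ty": 0, "tz": 0.003, "rx": 0, "ry": 0, "rz": 0, "jaw": 0.0}, {"tx": 0, "ty": 0, "tz": 0.006, "rx": 0, "ry": 0, "rz": 0, "jaw": 0.0}, {"tx": 0, "ty": 0, "tz": 0.006, "rx": 0, "ry": 0, "rz": 0, "jaw": 0.0}, {"tx": 0, "ty": 0, "tz": 0.006, "rx": 0, "ry": 0, "rz": 0, "jaw": 0.0}]}}

```text
time: 52.35
position: [0.4626, 0.3804, 0.0418]
tool_rot: [-0.106, -3.139, 0.002]
ft_force: [2.2, 2.3, -12.3]
grip_width: 0.294
```

{"fn": "carry_out", "kwargs": {"commands": [{"tx": 0, "ty": 0, "tz": 0.003, "rx": 0, "ry": 0, "rz": 0, "jaw": 0.0}, {"tx": 0, "ty": 0, "tz": 0.006, "rx": 0, "ry": 0, "rz": 0, "jaw": 0.0}, {"tx": 0, "ty": 0, "tz": 0.006, "rx": 0, "ry": 0, "rz": 0, "jaw": 0.0}, {"tx": 0, "ty": 0, "tz": 0.006, "rx": 0, "ry": 0, "rz": 0, "jaw": 0.0}]}}

```text
time: 52.85
position: [0.463, 0.3811, 0.0376]
tool_rot: [-0.106, -3.139, -0.0]
ft_force: [-0.8, 1.2, -4.1]
grip_width: 0.289
```

{"fn": "carry_out", "kwargs": {"commands": [{"tx": 0, "ty": 0, "tz": 0.001, "rx": 0, "ry": 0, "rz": 0, "jaw": 0.0}, {"tx": 0, "ty": 0, "tz": 0.003, "rx": 0, "ry": 0, "rz": 0, "jaw": 0.0}, {"tx": 0, "ty": 0, "tz": 0.003, "rx": 0, "ry": 0, "rz": 0, "jaw": 0.0}]}}

```text
time: 53.22
position: [0.4631, 0.3812, 0.0374]
tool_rot: [-0.106, -3.139, -0.001]
ft_force: [-8.2, -2.9, 13.9]
grip_width: 0.295
```

{"fn": "carry_out", "kwargs": {"commands": [{"tx": 0, "ty": 0, "tz": 0.0, "rx": 0, "ry": 0, "rz": 0, "jaw": 0.42}, {"tx": 0, "ty": 0, "tz": 0.0, "rx": 0, "ry": 0, "rz": 0, "jaw": 0.42}, {"tx": 0, "ty": 0, "tz": -0.001, "rx": 0, "ry": 0, "rz": 0, "jaw": 0.42}, {"tx": 0, "ty": 0, "tz": -0.03, "rx": 0, "ry": 0, "rz": 0, "jaw": 0.42}, {"tx": 0, "ty": 0, "tz": -0.08, "rx": 0, "ry": 0, "rz": 0, "jaw": 0.42}, {"tx": 0, "ty": -0.04, "tz": -0.13, "rx": 0, "ry": 0, "rz": 0, "jaw": 0.42}, {"tx": 0, "ty": -0.1, "tz": -0.16, "rx": 0, "ry": 0, "rz": 0, "jaw": 0.42}, {"tx": 0, "ty": -0.16, "tz": -0.17, "rx": 0, "ry": 0, "rz": 0, "jaw": 0.42}, {"tx": 0, "ty": -0.22, "tz": -0.17, "rx": 0, "ry": 0, "rz": 0, "jaw": 0.42}, {"tx": 0, "ty": -0.28, "tz": -0.17, "rx": 0, "ry": 0, "rz": 0, "jaw": 0.42}, {"tx": 0, "ty": -0.33, "tz": -0.17, "rx": 0, "ry": 0, "rz": 0, "jaw": 0.42}, {"tx": 0, "ty": -0.33, "tz": -0.17, "rx": 0, "ry": 0, "rz": 0, "jaw": 0.42}]}}

```text
time: 54.72
position: [0.4411, 0.0474, 0.2048]
tool_rot: [0.119, 3.138, 0.001]
ft_force: [0.2, 0.4, -0.4]
grip_width: 0.42
```

```bash
python3 look.py j; python3 - <<'E'
from h import *
im=cv2.imread('pics/top_j.png')[:,:,::-1]
b=back('top',[(130+638/2.4,160+119/2.4)],.016)[0]; print(b)
shafts(im,{'r':(b[0],b[1],-.05)},w=5)
crop(im,130,195,230,270,8,'pics/k20.png')
E
```

```text
[ 0.52369885 -0.31396318  0.016     ]
r [ 0.5286 -0.3112 -0.0788] 0.92 150
```

View pics/k20.png

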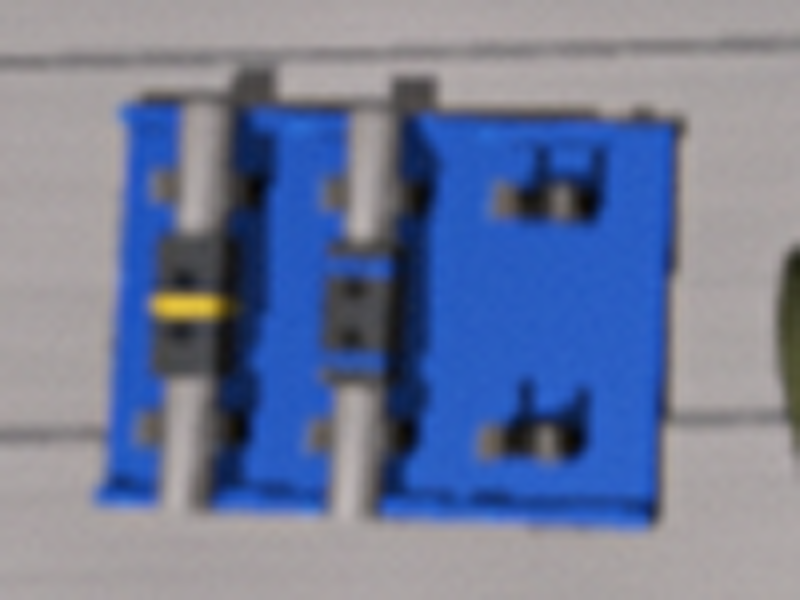

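View pics/l_j.png

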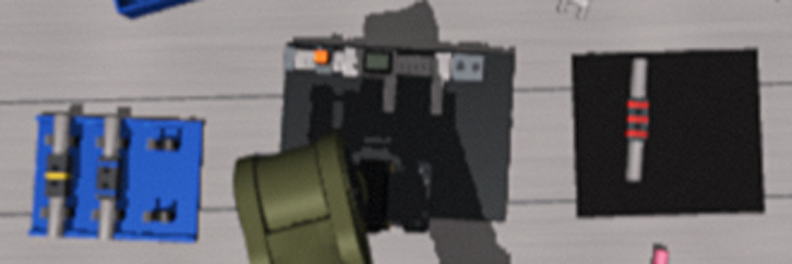

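```bash
python3 - <<'E'
from h import *
im=cv2.imread('pics/top_j.png')[:,:,::-1]
for g in((.5237,-.314,-.07),(.5237,-.314,-.1),(.521,-.312,-.07)): shafts(im,{'r':g},w=4)
A=im.copy()
p,r,n=fit({'top':im},shaft_segs('top'),(.5237,-.314,-.07),w=4); draw(A,'top',p,shaft_segs('top')); crop(A,360,170,460,260,7,'pics/k21.png')
E
```

```text
r [ 0.5286 -0.3112 -0.0791] 0.92 150
r [ 0.5286 -0.3112 -0.0789] 0.92 150
r [ 0.5286 -0.3112 -0.0789] 0.92 150
```

View pics/k21.png

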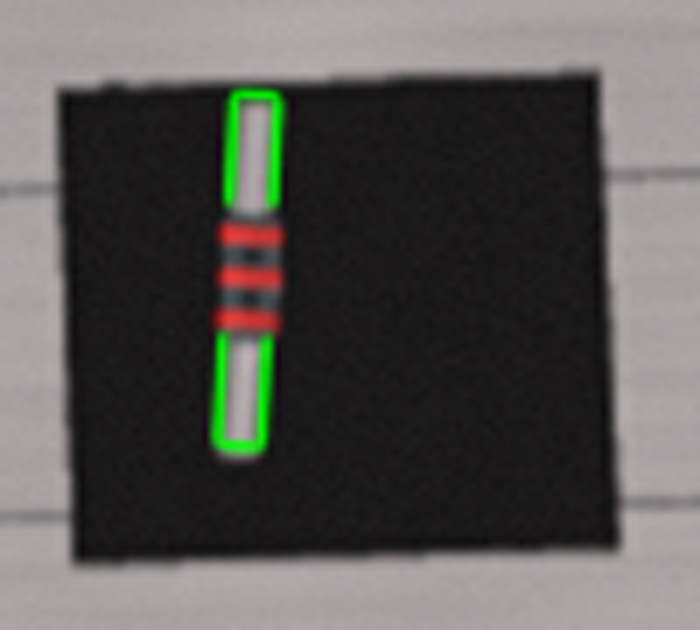

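```bash
python3 - <<'E'
from h import *
im=cv2.imread('pics/top_j.png')[:,:,::-1]
b=back('top',[(395.14,209.14)],.029)[0]; print(b)
shafts(im,{'r':(b[0],-.3125,-.06)},w=1.5)
plan([b[0],-.3122,.12],-.07)
E
```

```text
[ 0.5244999  -0.30982772  0.029     ]
r [ 0.5246 -0.3108 -0.0823] 0.68 150
t 54.77 at [0.4411 0.0501 0.2048] yaw -0.0719 F [-0.1  0.5 -0.2] w 0.423 PLAN [-0.1091 -0.3555  0.0844] rz -0.0019 tilt [0.0014 0.0008]
```

{"fn": "carry_out", "kwargs": {"commands": [{"tx": -0.109, "ty": -0.354, "tz": 0.03, "rx": 0, "ry": 0, "rz": 0.008, "jaw": 0.5}, {"tx": -0.109, "ty": -0.354, "tz": 0.03, "rx": 0, "ry": 0, "rz": 0.008, "jaw": 0.5}, {"tx": -0.109, "ty": -0.354, "tz": 0.03, "rx": 0, "ry": 0, "rz": 0.008, "jaw": 0.5}, {"tx": -0.109, "ty": -0.354, "tz": 0.03, "rx": 0, "ry": 0, "rz": 0.008, "jaw": 0.5}, {"tx": -0.109, "ty": -0.354, "tz": 0.03, "rx": 0, "ry": 0, "rz": 0.008, "jaw": 0.5}, {"tx": -0.109, "ty": -0.354, "tz": 0.03, "rx": 0, "ry": 0, "rz": 0.008, "jaw": 0.5}, {"tx": -0.109, "ty": -0.354, "tz": 0.08, "rx": 0, "ry": 0, "rz": 0.008, "jaw": 0.5}, {"tx": -0.109, "ty": -0.354, "tz": 0.08, "rx": 0, "ry": 0, "rz": 0.008, "jaw": 0.5}, {"tx": -0.109, "ty": -0.354, "tz": 0.08, "rx": 0, "ry": 0, "rz": 0.008, "jaw": 0.5}, {"tx": -0.109, "ty": -0.354, "tz": 0.08, "rx": 0, "ry": 0, "rz": 0.008, "jaw": 0.5}, {"tx": -0.109, "ty": -0.354, "tz": 0.08, "rx": 0, "ry": 0, "rz": 0.008, "jaw": 0.5}]}}

```text
time: 56.15
position: [0.5268, -0.3085, 0.126]
tool_rot: [0.117, 3.137, -0.0]
ft_force: [0.3, 0.3, -0.4]
grip_width: 0.499
```

```bash
python3 - <<'E'
from h import *
im=get_image('scene'); crop(im,170,200,300,300,6,'pics/k22.png')
plan([.5245,-.3108,.0135],-.08)
E
```

```text
t 56.2 at [ 0.5266 -0.3086  0.1258] yaw -0.0748 F [-0.2  0.4 -0.2] w 0.501 PLAN [ 0.0022 -0.0024  0.1123] rz 0.0052 tilt [0.0001 0.0023]
```

View pics/k22.png

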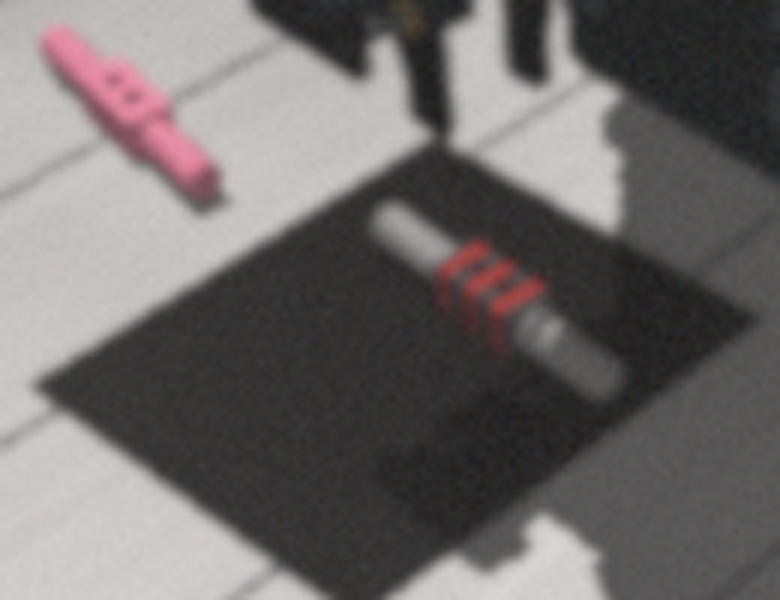

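{"fn": "carry_out", "kwargs": {"commands": [{"tx": 0.002, "ty": -0.0014, "tz": 0.05, "rx": 0, "ry": 0, "rz": 0.002, "jaw": 0.5}, {"tx": 0.002, "ty": -0.0014, "tz": 0.08, "rx": 0, "ry": 0, "rz": 0.002, "jaw": 0.5}, {"tx": 0.002, "ty": -0.0014, "tz": 0.1, "rx": 0, "ry": 0, "rz": 0.002, "jaw": 0.5}, {"tx": 0.002, "ty": -0.0014, "tz": 0.111, "rx": 0, "ry": 0, "rz": 0.002, "jaw": 0.5}, {"tx": 0.002, "ty": -0.0014, "tz": 0.111, "rx": 0, "ry": 0, "rz": 0.002, "jaw": 0.5}, {"tx": 0.002, "ty": -0.0014, "tz": 0.111, "rx": 0, "ry": 0, "rz": 0.002, "jaw": 0.5}, {"tx": 0.002, "ty": -0.0014, "tz": 0.111, "rx": 0, "ry": 0, "rz": 0.002, "jaw": 0.5}]}}

```text
time: 57.08
position: [0.5244, -0.3105, 0.0145]
tool_rot: [0.122, 3.137, -0.001]
ft_force: [-0.4, 0.2, -1.0]
grip_width: 0.5
```

```bash
python3 - <<'E'
from h import *
plan([.5245,-.3108,.0135],-.08)
E
```

```text
t 57.08 at [ 0.5244 -0.3105  0.0145] yaw -0.0778 F [-0.4  0.2 -1. ] w 0.5 PLAN [-0.0001 -0.0003  0.001 ] rz 0.0022 tilt [-0.0004  0.0018]
```

{"fn": "carry_out", "kwargs": {"commands": [{"tx": 0, "ty": 0, "tz": 0.0005, "rx": 0, "ry": 0, "rz": 0, "jaw": 0.3}, {"tx": 0, "ty": 0, "tz": 0.0005, "rx": 0, "ry": 0, "rz": 0, "jaw": 0.2}, {"tx": 0, "ty": 0, "tz": 0.0005, "rx": 0, "ry": 0, "rz": 0, "jaw": 0.0}, {"tx": 0, "ty": 0, "tz": 0.0005, "rx": 0, "ry": 0, "rz": 0, "jaw": 0.0}, {"tx": 0, "ty": 0, "tz": 0.0005, "rx": 0, "ry": 0, "rz": 0, "jaw": 0.0}, {"tx": 0, "ty": 0, "tz": 0.0005, "rx": 0, "ry": 0, "rz": 0, "jaw": 0.0}], "grip_force": 40}}

```text
time: 57.82
position: [0.5237, -0.3103, 0.0131]
tool_rot: [0.122, 3.139, -0.0]
ft_force: [0.0, -0.5, 1.1]
grip_width: 0.294
```

```bash
python3 - <<'E'
from h import *
g=(.5150,.0067,-.077)
plan([*T(g,[[-.016,-.030,0]])[0][:2],.13],g[2])
E
```

```text
t 57.83 at [ 0.5237 -0.3103  0.0131] yaw -0.0778 F [ 0.  -0.5  1.1] w 0.294 PLAN [ 0.0493  0.2853 -0.117 ] rz -0.0008 tilt [-0.0002  0.0003]
```

{"fn": "carry_out", "kwargs": {"commands": [{"tx": 0, "ty": 0, "tz": -0.03, "rx": 0, "ry": 0, "rz": 0, "jaw": 0.0}, {"tx": 0, "ty": 0, "tz": -0.08, "rx": 0, "ry": 0, "rz": 0, "jaw": 0.0}, {"tx": 0.002, "ty": 0.01, "tz": -0.13, "rx": 0, "ry": 0, "rz": 0, "jaw": 0.0}, {"tx": 0.01, "ty": 0.06, "tz": -0.14, "rx": 0, "ry": 0, "rz": 0, "jaw": 0.0}, {"tx": 0.02, "ty": 0.12, "tz": -0.14, "rx": 0, "ry": 0, "rz": 0, "jaw": 0.0}, {"tx": 0.03, "ty": 0.18, "tz": -0.14, "rx": 0, "ry": 0, "rz": 0, "jaw": 0.0}, {"tx": 0.042, "ty": 0.24, "tz": -0.13, "rx": 0, "ry": 0, "rz": 0, "jaw": 0.0}, {"tx": 0.049, "ty": 0.27, "tz": -0.118, "rx": 0, "ry": 0, "rz": 0, "jaw": 0.0}, {"tx": 0.049, "ty": 0.285, "tz": -0.117, "rx": 0, "ry": 0, "rz": 0, "jaw": 0.0}, {"tx": 0.049, "ty": 0.285, "tz": -0.117, "rx": 0, "ry": 0, "rz": 0, "jaw": 0.0}, {"tx": 0.049, "ty": 0.285, "tz": -0.117, "rx": 0, "ry": 0, "rz": 0, "jaw": 0.0}]}}

```text
time: 59.2
position: [0.4974, -0.0245, 0.1303]
tool_rot: [0.127, 3.138, -0.002]
ft_force: [-0.4, -0.1, -5.6]
grip_width: 0.293
```

```bash
python3 - <<'E'
from h import *
g=(.5150,.0067,-.077)
plan([*T(g,[[-.016,-.030,0]])[0][:2],.054],g[2])
E
```

```text
t 59.2 at [ 0.4974 -0.0245  0.1303] yaw -0.0807 F [-0.4 -0.1 -5.6] w 0.293 PLAN [0.0009 0.0025 0.0763] rz -0.0037 tilt [-0.0011  0.0007]
```

{"fn": "carry_out", "kwargs": {"commands": [{"tx": 0.0005, "ty": 0.0015, "tz": 0.03, "rx": 0, "ry": 0, "rz": -0.002, "jaw": 0.0}, {"tx": 0.0005, "ty": 0.0015, "tz": 0.055, "rx": 0, "ry": 0, "rz": -0.002, "jaw": 0.0}, {"tx": 0.0005, "ty": 0.0015, "tz": 0.07, "rx": 0, "ry": 0, "rz": -0.002, "jaw": 0.0}, {"tx": 0.0005, "ty": 0.0015, "tz": 0.077, "rx": 0, "ry": 0, "rz": -0.002, "jaw": 0.0}, {"tx": 0.0005, "ty": 0.0015, "tz": 0.077, "rx": 0, "ry": 0, "rz": -0.002, "jaw": 0.0}, {"tx": 0.0005, "ty": 0.0015, "tz": 0.077, "rx": 0, "ry": 0, "rz": -0.002, "jaw": 0.0}, {"tx": 0.0005, "ty": 0.0015, "tz": 0.077, "rx": 0, "ry": 0, "rz": -0.002, "jaw": 0.0}]}}

```text
time: 60.08
position: [0.4972, -0.0206, 0.0537]
tool_rot: [0.119, 3.138, 0.001]
ft_force: [1.3, 0.4, -6.0]
grip_width: 0.293
```

```bash
python3 - <<'E'
from h import *
plan([.4965,-.0268,.0505],-.077)
E
```

```text
t 60.08 at [ 0.4972 -0.0206  0.0537] yaw -0.0757 F [ 1.3  0.4 -6. ] w 0.293 PLAN [ 0.0002 -0.0063  0.0032] rz 0.0013 tilt [0.0006 0.0014]
```

{"fn": "carry_out", "kwargs": {"commands": [{"tx": 0.0, "ty": 0, "tz": 0.0015, "rx": 0, "ry": 0, "rz": 0.001, "jaw": 0.0}, {"tx": 0.0, "ty": -0.002, "tz": 0.0025, "rx": 0, "ry": 0, "rz": 0.001, "jaw": 0.0}, {"tx": 0.0, "ty": -0.004, "tz": 0.0025, "rx": 0, "ry": 0, "rz": 0.001, "jaw": 0.0}, {"tx": 0.0, "ty": -0.005, "tz": 0.0025, "rx": 0, "ry": 0, "rz": 0.001, "jaw": 0.0}, {"tx": 0.0, "ty": -0.0055, "tz": 0.0025, "rx": 0, "ry": 0, "rz": 0.001, "jaw": 0.0}, {"tx": 0.0, "ty": -0.0065, "tz": 0.0025, "rx": 0, "ry": 0, "rz": 0.001, "jaw": 0.0}, {"tx": 0.0, "ty": -0.007, "tz": 0.0025, "rx": 0, "ry": 0, "rz": 0.001, "jaw": 0.0}, {"tx": 0.0, "ty": -0.007, "tz": 0.0025, "rx": 0, "ry": 0, "rz": 0.001, "jaw": 0.0}]}}

```text
time: 61.08
position: [0.4961, -0.0269, 0.0505]
tool_rot: [0.12, 3.139, 0.001]
ft_force: [-0.4, 2.9, -5.6]
grip_width: 0.294
```

Contact with the fixed jaw again at y = -0.0269. Lower and release.

{"fn": "carry_out", "kwargs": {"commands": [{"tx": 0, "ty": 0.0005, "tz": 0.0007, "rx": 0, "ry": 0, "rz": 0, "jaw": 0.0}, {"tx": 0, "ty": 0.0005, "tz": 0.0013, "rx": 0, "ry": 0, "rz": 0, "jaw": 0.0}, {"tx": 0, "ty": 0.0005, "tz": 0.0013, "rx": 0, "ry": 0, "rz": 0, "jaw": 0.0}, {"tx": 0, "ty": 0.0005, "tz": 0.0013, "rx": 0, "ry": 0, "rz": 0, "jaw": 0.0}]}}

```text
time: 61.58
position: [0.4962, -0.0269, 0.05]
tool_rot: [-0.12, -3.139, -0.002]
ft_force: [-4.4, 3.2, 5.8]
grip_width: 0.297
```

{"fn": "carry_out", "kwargs": {"commands": [{"tx": 0, "ty": 0.0005, "tz": 0.0006, "rx": 0, "ry": 0, "rz": 0, "jaw": 0.35}, {"tx": 0, "ty": 0.0005, "tz": 0.0006, "rx": 0, "ry": 0, "rz": 0, "jaw": 0.45}, {"tx": 0, "ty": 0.0005, "tz": 0.0006, "rx": 0, "ry": 0, "rz": 0, "jaw": 0.45}, {"tx": 0, "ty": 0.0005, "tz": 0.0006, "rx": 0, "ry": 0, "rz": 0, "jaw": 0.45}, {"tx": 0, "ty": 0.0005, "tz": -0.03, "rx": 0, "ry": 0, "rz": 0, "jaw": 0.45}, {"tx": 0, "ty": 0.0005, "tz": -0.08, "rx": 0, "ry": 0, "rz": 0, "jaw": 0.45}, {"tx": -0.02, "ty": 0.03, "tz": -0.11, "rx": 0, "ry": 0, "rz": 0, "jaw": 0.5}, {"tx": -0.06, "ty": 0.075, "tz": -0.11, "rx": 0, "ry": 0, "rz": 0, "jaw": 0.5}, {"tx": -0.1, "ty": 0.129, "tz": -0.11, "rx": 0, "ry": 0, "rz": 0, "jaw": 0.5}, {"tx": -0.1, "ty": 0.129, "tz": -0.11, "rx": 0, "ry": 0, "rz": 0, "jaw": 0.5}, {"tx": -0.1, "ty": 0.129, "tz": -0.11, "rx": 0, "ry": 0, "rz": 0, "jaw": 0.5}, {"tx": -0.1, "ty": 0.129, "tz": -0.11, "rx": 0, "ry": 0, "rz": 0, "jaw": 0.5}]}}

```text
time: 63.08
position: [0.6051, 0.0918, 0.1594]
tool_rot: [-0.125, -3.139, 0.0]
ft_force: [0.4, -0.7, 0.2]
grip_width: 0.5
```

```bash
python3 - <<'E'
from h import *
plan([.6058,.0952,.074],-.077)
im=get_image('top'); crop(im,240,160,350,250,7,'pics/k23.png')
E
```

```text
t 63.08 at [0.6051 0.0918 0.1594] yaw -0.0793 F [ 0.4 -0.7  0.2] w 0.5 PLAN [-0.0004  0.0035  0.0854] rz -0.0023 tilt [-0.0002 -0.0001]
```

View pics/k23.png

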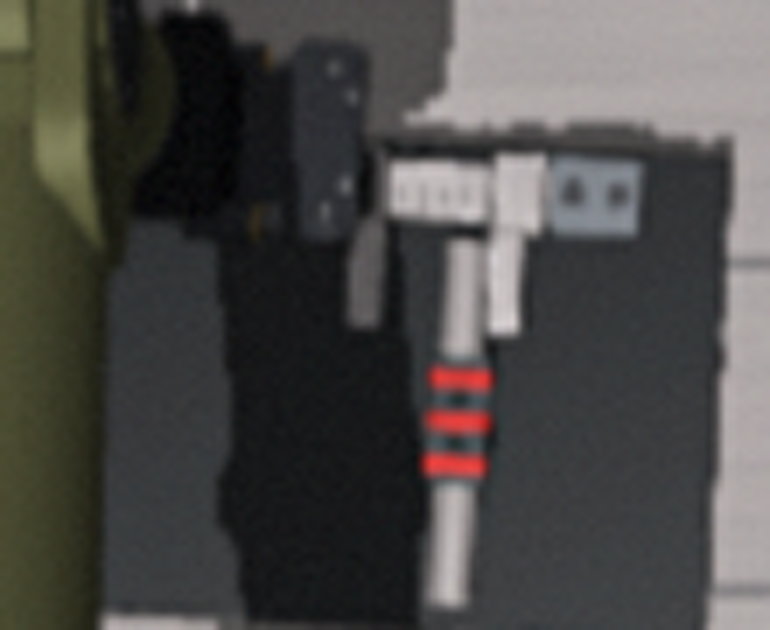

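{"fn": "carry_out", "kwargs": {"commands": [{"tx": -0.0004, "ty": 0.003, "tz": 0.02, "rx": 0, "ry": 0, "rz": -0.002, "jaw": 0.5}, {"tx": -0.0004, "ty": 0.003, "tz": 0.05, "rx": 0, "ry": 0, "rz": -0.002, "jaw": 0.5}, {"tx": -0.0004, "ty": 0.003, "tz": 0.072, "rx": 0, "ry": 0, "rz": -0.002, "jaw": 0.5}, {"tx": -0.0004, "ty": 0.003, "tz": 0.085, "rx": 0, "ry": 0, "rz": -0.002, "jaw": 0.5}, {"tx": -0.0004, "ty": 0.003, "tz": 0.085, "rx": 0, "ry": 0, "rz": -0.002, "jaw": 0.5}, {"tx": -0.0004, "ty": 0.003, "tz": 0.085, "rx": 0, "ry": 0, "rz": -0.002, "jaw": 0.25}, {"tx": -0.0004, "ty": 0.003, "tz": 0.085, "rx": 0, "ry": 0, "rz": -0.002, "jaw": 0.0}, {"tx": -0.0004, "ty": 0.003, "tz": 0.085, "rx": 0, "ry": 0, "rz": -0.002, "jaw": 0.0}, {"tx": -0.0004, "ty": 0.003, "tz": 0.085, "rx": 0, "ry": 0, "rz": -0.002, "jaw": 0.0}, {"tx": -0.0004, "ty": 0.003, "tz": 0.085, "rx": 0, "ry": 0, "rz": -0.002, "jaw": 0.0}], "grip_force": 10}}

```text
time: 64.38
position: [0.6066, 0.0966, 0.0746]
tool_rot: [0.118, 3.139, 0.0]
ft_force: [-0.3, -0.5, 2.4]
grip_width: 0.182
```

{"fn": "carry_out", "kwargs": {"commands": [{"tx": 0, "ty": -0.006, "tz": 0, "rx": 0, "ry": 0, "rz": 0, "jaw": 0.0}, {"tx": 0, "ty": -0.013, "tz": 0, "rx": 0, "ry": 0, "rz": 0, "jaw": 0.0}, {"tx": 0, "ty": -0.019, "tz": 0, "rx": 0, "ry": 0, "rz": 0, "jaw": 0.0}, {"tx": 0, "ty": -0.024, "tz": 0, "rx": 0, "ry": 0, "rz": 0, "jaw": 0.0}, {"tx": 0, "ty": -0.026, "tz": 0, "rx": 0, "ry": 0, "rz": 0, "jaw": 0.0}, {"tx": 0, "ty": -0.027, "tz": 0, "rx": 0, "ry": 0, "rz": 0, "jaw": 0.0}, {"tx": 0, "ty": -0.028, "tz": 0, "rx": 0, "ry": 0, "rz": 0, "jaw": 0.0}, {"tx": 0, "ty": -0.029, "tz": 0, "rx": 0, "ry": 0, "rz": 0, "jaw": 0.0}, {"tx": 0, "ty": -0.03, "tz": 0, "rx": 0, "ry": 0, "rz": 0, "jaw": 0.0}, {"tx": 0, "ty": -0.031, "tz": 0, "rx": 0, "ry": 0, "rz": 0, "jaw": 0.0}, {"tx": 0, "ty": -0.032, "tz": 0, "rx": 0, "ry": 0, "rz": 0, "jaw": 0.0}, {"tx": 0, "ty": -0.033, "tz": 0, "rx": 0, "ry": 0, "rz": 0, "jaw": 0.0}]}}

```text
time: 65.88
position: [0.6042, 0.0657, 0.0746]
tool_rot: [0.116, 3.139, 0.004]
ft_force: [0.1, 4.6, 5.3]
grip_width: 0.176
```

{"fn": "carry_out", "kwargs": {"commands": [{"tx": 0, "ty": -0.001, "tz": 0, "rx": 0, "ry": 0, "rz": 0, "jaw": 0.0}, {"tx": 0, "ty": -0.002, "tz": 0, "rx": 0, "ry": 0, "rz": 0, "jaw": 0.0}, {"tx": 0, "ty": -0.003, "tz": 0, "rx": 0, "ry": 0, "rz": 0, "jaw": 0.0}, {"tx": 0, "ty": -0.0035, "tz": 0, "rx": 0, "ry": 0, "rz": 0, "jaw": 0.0}, {"tx": 0, "ty": -0.0035, "tz": 0, "rx": 0, "ry": 0, "rz": 0, "jaw": 0.0}, {"tx": 0, "ty": -0.0035, "tz": 0, "rx": 0, "ry": 0, "rz": 0, "jaw": 0.0}, {"tx": 0, "ty": -0.0035, "tz": 0, "rx": 0, "ry": 0, "rz": 0, "jaw": 0.0}, {"tx": 0, "ty": -0.0035, "tz": 0, "rx": 0, "ry": 0, "rz": 0, "jaw": 0.0}, {"tx": 0, "ty": -0.0035, "tz": 0, "rx": 0, "ry": 0, "rz": 0, "jaw": 0.0}, {"tx": 0, "ty": -0.0035, "tz": 0, "rx": 0, "ry": 0, "rz": 0, "jaw": 0.0}, {"tx": 0, "ty": -0.0035, "tz": 0, "rx": 0, "ry": 0, "rz": 0, "jaw": 0.0}]}}

```text
time: 67.25
position: [0.6041, 0.064, 0.0746]
tool_rot: [0.114, 3.138, 0.007]
ft_force: [0.5, 7.1, 5.2]
grip_width: 0.179
```

```bash
python3 - <<'E'
from h import *
plan([.6045,.069,.074],-.077)
im=get_image('top'); crop(im,240,160,350,250,7,'pics/k24.png')
E
```

```text
t 67.25 at [0.6041 0.064  0.0746] yaw -0.0725 F [0.5 7.1 5.2] w 0.179 PLAN [0.     0.005  0.0006] rz 0.0045 tilt [0.0045 0.001 ]
```

View pics/k24.png

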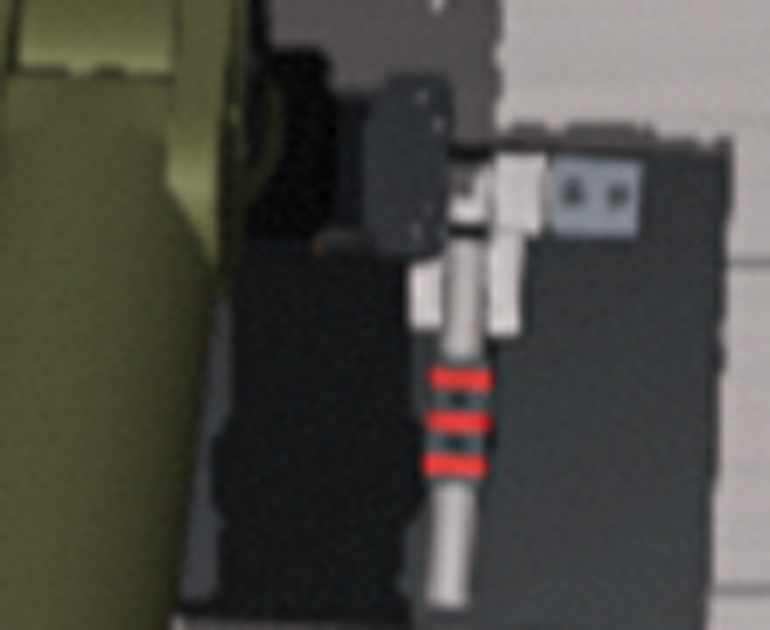

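{"fn": "carry_out", "kwargs": {"commands": [{"tx": 0, "ty": 0.004, "tz": 0, "rx": 0, "ry": 0, "rz": 0, "jaw": 0.0}, {"tx": 0, "ty": 0.012, "tz": 0, "rx": 0, "ry": 0, "rz": 0, "jaw": 0.0}, {"tx": 0, "ty": 0.02, "tz": 0, "rx": 0, "ry": 0, "rz": 0, "jaw": 0.0}, {"tx": 0, "ty": 0.022, "tz": 0, "rx": 0, "ry": 0, "rz": 0, "jaw": 0.0}, {"tx": 0, "ty": 0.022, "tz": 0, "rx": 0, "ry": 0, "rz": 0, "jaw": 0.0}, {"tx": 0, "ty": 0.022, "tz": 0, "rx": 0, "ry": 0, "rz": 0, "jaw": 0.0}, {"tx": 0, "ty": 0.022, "tz": 0, "rx": 0, "ry": 0, "rz": 0, "jaw": 0.35}, {"tx": 0, "ty": 0.022, "tz": 0, "rx": 0, "ry": 0, "rz": 0, "jaw": 0.35}, {"tx": 0, "ty": 0.022, "tz": -0.04, "rx": 0, "ry": 0, "rz": 0, "jaw": 0.45}, {"tx": 0, "ty": 0.022, "tz": -0.08, "rx": 0, "ry": 0, "rz": 0, "jaw": 0.45}, {"tx": 0, "ty": 0.022, "tz": -0.08, "rx": 0, "ry": 0, "rz": 0, "jaw": 0.45}, {"tx": 0, "ty": 0.022, "tz": -0.08, "rx": 0, "ry": 0, "rz": 0, "jaw": 0.45}]}}

```text
time: 68.8
position: [0.6045, 0.0821, 0.1532]
tool_rot: [-0.118, -3.138, 0.001]
ft_force: [0.5, -0.3, -1.1]
grip_width: 0.449
```

```bash
python3 look.py m;  python3 - <<'E'
from h import *
plan([.4965,-.027,.115],-.077)
E
```

```text
t 68.85 at [0.6042 0.0822 0.1527] yaw -0.0747 F [-0.2  0.2 -0.7] w 0.451 PLAN [ 0.0991 -0.1169  0.038 ] rz 0.0023 tilt [-0.0008 -0.0023]
```

View pics/l_m.png

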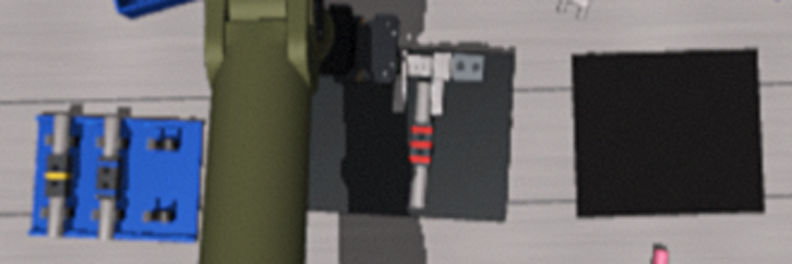

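{"fn": "carry_out", "kwargs": {"commands": [{"tx": 0.05, "ty": -0.06, "tz": 0.0, "rx": 0, "ry": 0, "rz": 0.002, "jaw": 0.45}, {"tx": 0.099, "ty": -0.117, "tz": 0.02, "rx": 0, "ry": 0, "rz": 0.002, "jaw": 0.45}, {"tx": 0.099, "ty": -0.117, "tz": 0.04, "rx": 0, "ry": 0, "rz": 0.002, "jaw": 0.45}, {"tx": 0.099, "ty": -0.117, "tz": 0.04, "rx": 0, "ry": 0, "rz": 0.002, "jaw": 0.45}, {"tx": 0.099, "ty": -0.117, "tz": 0.04, "rx": 0, "ry": 0, "rz": 0.002, "jaw": 0.45}, {"tx": 0.099, "ty": -0.117, "tz": 0.04, "rx": 0, "ry": 0, "rz": 0.002, "jaw": 0.45}]}}

```text
time: 69.6
position: [0.4989, -0.0261, 0.1146]
tool_rot: [0.118, 3.138, -0.001]
ft_force: [0.5, -0.4, -0.3]
grip_width: 0.447
```

```bash
python3 - <<'E'
from h import *
plan([.4965,-.027,.0505],-.077)
E
```

```text
t 69.6 at [ 0.4989 -0.0261  0.1146] yaw -0.0751 F [ 0.5 -0.4 -0.3] w 0.447 PLAN [ 0.0024 -0.0011  0.0641] rz 0.0019 tilt [-0.0005  0.0011]
```

{"fn": "carry_out", "kwargs": {"commands": [{"tx": 0.002, "ty": -0.001, "tz": 0.03, "rx": 0, "ry": 0, "rz": 0.002, "jaw": 0.45}, {"tx": 0.002, "ty": -0.001, "tz": 0.052, "rx": 0, "ry": 0, "rz": 0.002, "jaw": 0.45}, {"tx": 0.002, "ty": -0.001, "tz": 0.064, "rx": 0, "ry": 0, "rz": 0.002, "jaw": 0.45}, {"tx": 0.002, "ty": -0.001, "tz": 0.064, "rx": 0, "ry": 0, "rz": 0.002, "jaw": 0.45}, {"tx": 0.002, "ty": -0.001, "tz": 0.064, "rx": 0, "ry": 0, "rz": 0.002, "jaw": 0.45}, {"tx": 0.002, "ty": -0.001, "tz": 0.064, "rx": 0, "ry": 0, "rz": 0.002, "jaw": 0.2}, {"tx": 0.002, "ty": -0.001, "tz": 0.064, "rx": 0, "ry": 0, "rz": 0.002, "jaw": 0.0}, {"tx": 0.002, "ty": -0.001, "tz": 0.064, "rx": 0, "ry": 0, "rz": 0.002, "jaw": 0.0}, {"tx": 0.002, "ty": -0.001, "tz": 0.064, "rx": 0, "ry": 0, "rz": 0.002, "jaw": 0.0}, {"tx": 0.002, "ty": -0.001, "tz": 0.064, "rx": 0, "ry": 0, "rz": 0.002, "jaw": 0.0}], "grip_force": 50}}

```text
time: 70.85
position: [0.4962, -0.0273, 0.0507]
tool_rot: [0.123, 3.138, 0.002]
ft_force: [-1.8, 2.2, 5.8]
grip_width: 0.294
```

```bash
python3 - <<'E'
from h import *
c=(.4634,.3812,-.067)
plan([*T(c,[[0,-.066,0]])[0][:2],.14],c[2])
E
```

```text
t 70.85 at [ 0.4962 -0.0273  0.0507] yaw -0.0784 F [-1.8  2.2  5.8] w 0.294 PLAN [ 0.0638  0.3387 -0.089 ] rz -0.0114 tilt [0.0011 0.0007]
```

{"fn": "carry_out", "kwargs": {"commands": [{"tx": 0, "ty": 0.001, "tz": -0.03, "rx": 0, "ry": 0, "rz": 0, "jaw": 0.0}, {"tx": 0, "ty": 0.001, "tz": -0.07, "rx": 0, "ry": 0, "rz": 0, "jaw": 0.0}, {"tx": 0, "ty": 0.02, "tz": -0.11, "rx": 0, "ry": 0, "rz": 0, "jaw": 0.0}, {"tx": 0.01, "ty": 0.07, "tz": -0.11, "rx": 0, "ry": 0, "rz": 0, "jaw": 0.0}, {"tx": 0.02, "ty": 0.12, "tz": -0.11, "rx": 0, "ry": 0, "rz": -0.004, "jaw": 0.0}, {"tx": 0.03, "ty": 0.18, "tz": -0.11, "rx": 0, "ry": 0, "rz": -0.006, "jaw": 0.0}, {"tx": 0.042, "ty": 0.24, "tz": -0.11, "rx": 0, "ry": 0, "rz": -0.008, "jaw": 0.0}, {"tx": 0.056, "ty": 0.29, "tz": -0.1, "rx": 0, "ry": 0, "rz": -0.011, "jaw": 0.0}, {"tx": 0.064, "ty": 0.325, "tz": -0.089, "rx": 0, "ry": 0, "rz": -0.011, "jaw": 0.0}, {"tx": 0.064, "ty": 0.339, "tz": -0.089, "rx": 0, "ry": 0, "rz": -0.011, "jaw": 0.0}, {"tx": 0.064, "ty": 0.339, "tz": -0.089, "rx": 0, "ry": 0, "rz": -0.011, "jaw": 0.0}]}}

```text
time: 72.22
position: [0.4584, 0.3147, 0.1382]
tool_rot: [-0.105, -3.139, 0.004]
ft_force: [-0.5, -1.0, -5.8]
grip_width: 0.296
```

{"fn": "carry_out", "kwargs": {"commands": [{"tx": 0, "ty": 0, "tz": 0.03, "rx": 0, "ry": 0, "rz": 0, "jaw": 0.0}, {"tx": 0, "ty": 0, "tz": 0.055, "rx": 0, "ry": 0, "rz": 0, "jaw": 0.0}, {"tx": 0, "ty": 0, "tz": 0.065, "rx": 0, "ry": 0, "rz": 0, "jaw": 0.0}, {"tx": 0, "ty": 0, "tz": 0.065, "rx": 0, "ry": 0, "rz": 0, "jaw": 0.0}, {"tx": 0, "ty": 0, "tz": 0.065, "rx": 0, "ry": 0, "rz": 0, "jaw": 0.0}, {"tx": 0, "ty": 0, "tz": 0.065, "rx": 0, "ry": 0, "rz": 0, "jaw": 0.0}]}}

```text
time: 72.97
position: [0.4593, 0.3155, 0.0753]
tool_rot: [0.107, 3.138, 0.002]
ft_force: [-0.3, 0.5, -5.3]
grip_width: 0.293
```

```bash
python3 - <<'E'
from h import *
c=(.4634,.3812,-.067)
plan([*T(c,[[0,-.066,0]])[0][:2],.068],c[2])
im=get_image('scene'); crop(im,310,90,430,190,6,'pics/k25.png')
E
```

```text
t 72.97 at [0.4593 0.3155 0.0753] yaw -0.0679 F [-0.3  0.5 -5.3] w 0.293 PLAN [ 0.0003 -0.0002  0.0073] rz -0.0009 tilt [0.0015 0.0013]
```

View pics/k25.png

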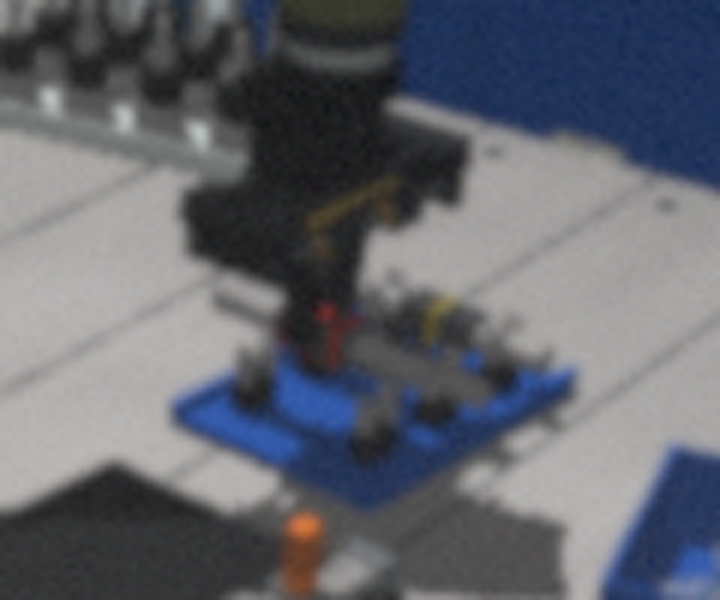

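{"fn": "carry_out", "kwargs": {"commands": [{"tx": 0, "ty": 0, "tz": 0.006, "rx": 0, "ry": 0, "rz": 0, "jaw": 0.0}, {"tx": 0, "ty": 0, "tz": 0.012, "rx": 0, "ry": 0, "rz": 0, "jaw": 0.0}, {"tx": 0, "ty": 0, "tz": 0.017, "rx": 0, "ry": 0, "rz": 0, "jaw": 0.0}, {"tx": 0, "ty": 0, "tz": 0.017, "rx": 0, "ry": 0, "rz": 0, "jaw": 0.0}, {"tx": 0, "ty": 0, "tz": 0.017, "rx": 0, "ry": 0, "rz": 0, "jaw": 0.0}]}}

```text
time: 73.65
position: [0.4587, 0.3152, 0.0572]
tool_rot: [0.106, 3.14, 0.0]
ft_force: [-0.7, -0.6, -5.5]
grip_width: 0.295
```

```bash
python3 - <<'E'
from h import *
c=(.4634,.3812,-.067)
plan([*T(c,[[0,-.066,0]])[0][:2],.038],c[2]); print(ctrl.get_state()['torque'])
E
```

```text
t 73.65 at [0.4587 0.3152 0.0572] yaw -0.0678 F [-0.7 -0.6 -5.5] w 0.295 PLAN [-0.0003  0.0002  0.0192] rz -0.0008 tilt [0.     0.0002]
[-0.02449583 -0.02108533  0.02659846]
```

{"fn": "carry_out", "kwargs": {"commands": [{"tx": 0, "ty": 0.0003, "tz": 0.003, "rx": 0, "ry": 0, "rz": 0, "jaw": 0.0}, {"tx": 0, "ty": 0.0003, "tz": 0.006, "rx": 0, "ry": 0, "rz": 0, "jaw": 0.0}, {"tx": 0, "ty": 0.0003, "tz": 0.008, "rx": 0, "ry": 0, "rz": 0, "jaw": 0.0}, {"tx": 0, "ty": 0.0003, "tz": 0.008, "rx": 0, "ry": 0, "rz": 0, "jaw": 0.0}]}}

```text
time: 74.15
position: [0.4596, 0.3161, 0.0503]
tool_rot: [0.107, 3.138, 0.003]
ft_force: [0.3, -0.7, 4.7]
grip_width: 0.292
```

{"fn": "carry_out", "kwargs": {"commands": [{"tx": 0, "ty": 0, "tz": 0.003, "rx": 0, "ry": 0, "rz": 0, "jaw": 0.0}, {"tx": 0, "ty": 0, "tz": 0.006, "rx": 0, "ry": 0, "rz": 0, "jaw": 0.0}, {"tx": 0, "ty": 0, "tz": 0.006, "rx": 0, "ry": 0, "rz": 0, "jaw": 0.0}, {"tx": 0, "ty": 0, "tz": 0.006, "rx": 0, "ry": 0, "rz": 0, "jaw": 0.0}]}}

```text
time: 74.65
position: [0.458, 0.315, 0.0418]
tool_rot: [-0.106, -3.139, 0.002]
ft_force: [2.9, 2.0, -10.9]
grip_width: 0.294
```

{"fn": "carry_out", "kwargs": {"commands": [{"tx": 0, "ty": 0, "tz": 0.003, "rx": 0, "ry": 0, "rz": 0, "jaw": 0.0}, {"tx": 0, "ty": 0, "tz": 0.006, "rx": 0, "ry": 0, "rz": 0, "jaw": 0.0}, {"tx": 0, "ty": 0, "tz": 0.006, "rx": 0, "ry": 0, "rz": 0, "jaw": 0.0}, {"tx": 0, "ty": 0, "tz": 0.006, "rx": 0, "ry": 0, "rz": 0, "jaw": 0.0}]}}

```text
time: 75.15
position: [0.4584, 0.3154, 0.0372]
tool_rot: [-0.106, -3.139, -0.0]
ft_force: [-1.1, 0.4, -3.7]
grip_width: 0.297
```

{"fn": "carry_out", "kwargs": {"commands": [{"tx": 0, "ty": 0, "tz": 0.001, "rx": 0, "ry": 0, "rz": 0, "jaw": 0.0}, {"tx": 0, "ty": 0, "tz": 0.003, "rx": 0, "ry": 0, "rz": 0, "jaw": 0.0}, {"tx": 0, "ty": 0, "tz": 0.003, "rx": 0, "ry": 0, "rz": 0, "jaw": 0.0}]}}

```text
time: 75.53
position: [0.4585, 0.3155, 0.037]
tool_rot: [-0.107, -3.138, -0.001]
ft_force: [-8.3, -4.4, 17.9]
grip_width: 0.296
```

{"fn": "carry_out", "kwargs": {"commands": [{"tx": 0, "ty": 0, "tz": 0.001, "rx": 0, "ry": 0, "rz": 0, "jaw": 0.42}, {"tx": 0, "ty": 0, "tz": 0.0, "rx": 0, "ry": 0, "rz": 0, "jaw": 0.42}, {"tx": 0, "ty": 0, "tz": -0.001, "rx": 0, "ry": 0, "rz": 0, "jaw": 0.42}, {"tx": 0, "ty": 0, "tz": -0.03, "rx": 0, "ry": 0, "rz": 0, "jaw": 0.42}, {"tx": 0, "ty": 0, "tz": -0.08, "rx": 0, "ry": 0, "rz": 0, "jaw": 0.42}, {"tx": -0.03, "ty": -0.04, "tz": -0.13, "rx": 0, "ry": 0, "rz": 0, "jaw": 0.5}, {"tx": -0.06, "ty": -0.09, "tz": -0.14, "rx": 0, "ry": 0, "rz": 0, "jaw": 0.5}, {"tx": -0.1, "ty": -0.14, "tz": -0.14, "rx": 0, "ry": 0, "rz": 0, "jaw": 0.5}, {"tx": -0.14, "ty": -0.19, "tz": -0.14, "rx": 0, "ry": 0, "rz": 0, "jaw": 0.5}, {"tx": -0.163, "ty": -0.222, "tz": -0.13, "rx": 0, "ry": 0, "rz": 0.01, "jaw": 0.5}, {"tx": -0.163, "ty": -0.222, "tz": -0.13, "rx": 0, "ry": 0, "rz": 0.01, "jaw": 0.5}, {"tx": -0.163, "ty": -0.222, "tz": -0.13, "rx": 0, "ry": 0, "rz": 0.01, "jaw": 0.5}]}}

```text
time: 77.03
position: [0.6059, 0.0836, 0.1638]
tool_rot: [-0.122, -3.139, -0.001]
ft_force: [-0.4, -0.0, -0.6]
grip_width: 0.498
```

```bash
python3 look.py n; python3 - <<'E'
from h import *
plan([.6050,.082,.074],-.077)
im=get_image('scene'); crop(im,290,90,430,210,5.5,'pics/k26.png')
E
```

```text
t 77.08 at [0.6058 0.0845 0.164 ] yaw -0.076 F [ 0.7  0.9 -0.4] w 0.502 PLAN [ 0.0005 -0.0026  0.09  ] rz 0.001 tilt [ 0.0008 -0.0006]
```

View pics/l_n.png

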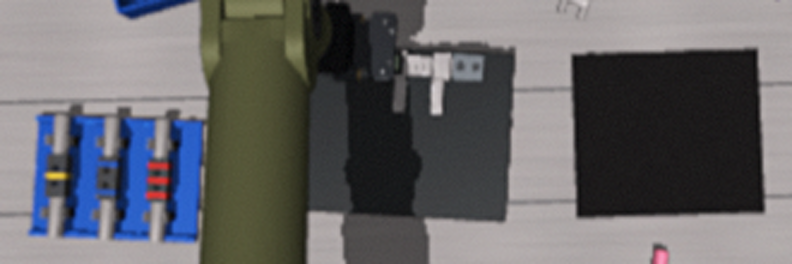

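View pics/k26.png

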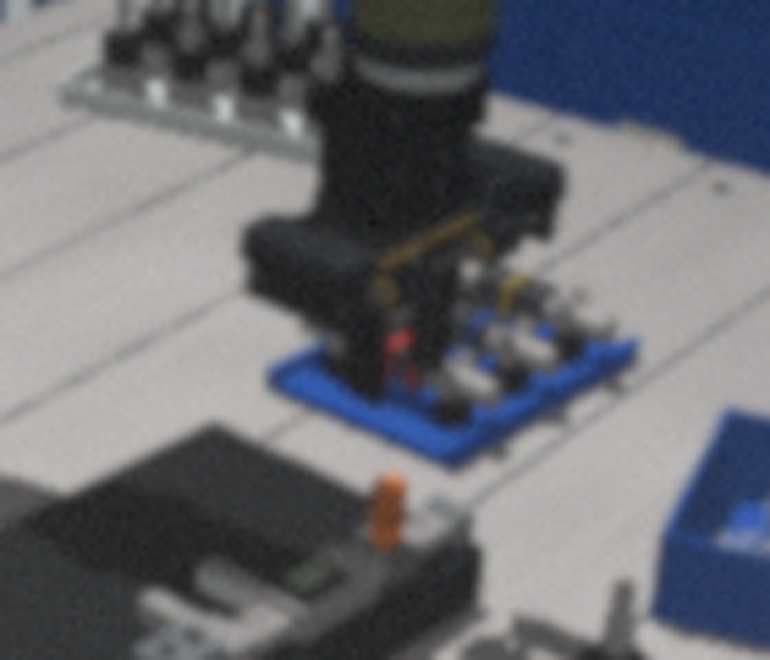

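{"fn": "carry_out", "kwargs": {"commands": [{"tx": 0.0005, "ty": -0.002, "tz": 0.02, "rx": 0, "ry": 0, "rz": 0, "jaw": 0.5}, {"tx": 0.0005, "ty": -0.002, "tz": 0.05, "rx": 0, "ry": 0, "rz": 0, "jaw": 0.5}, {"tx": 0.0005, "ty": -0.002, "tz": 0.075, "rx": 0, "ry": 0, "rz": 0, "jaw": 0.5}, {"tx": 0.0005, "ty": -0.002, "tz": 0.089, "rx": 0, "ry": 0, "rz": 0, "jaw": 0.5}, {"tx": 0.0005, "ty": -0.002, "tz": 0.089, "rx": 0, "ry": 0, "rz": 0, "jaw": 0.5}, {"tx": 0.0005, "ty": -0.002, "tz": 0.089, "rx": 0, "ry": 0, "rz": 0, "jaw": 0.25}, {"tx": 0.0005, "ty": -0.002, "tz": 0.089, "rx": 0, "ry": 0, "rz": 0, "jaw": 0.0}, {"tx": 0.0005, "ty": -0.002, "tz": 0.089, "rx": 0, "ry": 0, "rz": 0, "jaw": 0.0}, {"tx": 0.0005, "ty": -0.002, "tz": 0.089, "rx": 0, "ry": 0, "rz": 0, "jaw": 0.0}, {"tx": 0.0005, "ty": -0.002, "tz": 0.089, "rx": 0, "ry": 0, "rz": 0, "jaw": 0.0}], "grip_force": 10}}

```text
time: 78.38
position: [0.6059, 0.081, 0.0756]
tool_rot: [0.122, 3.138, 0.001]
ft_force: [-0.6, -0.1, 3.4]
grip_width: 0.181
```

{"fn": "carry_out", "kwargs": {"commands": [{"tx": 0, "ty": -0.006, "tz": 0, "rx": 0, "ry": 0, "rz": 0, "jaw": 0.0}, {"tx": 0, "ty": -0.014, "tz": 0, "rx": 0, "ry": 0, "rz": 0, "jaw": 0.0}, {"tx": 0, "ty": -0.022, "tz": 0, "rx": 0, "ry": 0, "rz": 0, "jaw": 0.0}, {"tx": 0, "ty": -0.028, "tz": 0, "rx": 0, "ry": 0, "rz": 0, "jaw": 0.0}, {"tx": 0, "ty": -0.031, "tz": 0, "rx": 0, "ry": 0, "rz": 0, "jaw": 0.0}, {"tx": 0, "ty": -0.033, "tz": 0, "rx": 0, "ry": 0, "rz": 0, "jaw": 0.0}, {"tx": 0, "ty": -0.034, "tz": 0, "rx": 0, "ry": 0, "rz": 0, "jaw": 0.0}, {"tx": 0, "ty": -0.035, "tz": 0, "rx": 0, "ry": 0, "rz": 0, "jaw": 0.0}, {"tx": 0, "ty": -0.036, "tz": 0, "rx": 0, "ry": 0, "rz": 0, "jaw": 0.0}, {"tx": 0, "ty": -0.037, "tz": 0, "rx": 0, "ry": 0, "rz": 0, "jaw": 0.0}, {"tx": 0, "ty": -0.037, "tz": 0, "rx": 0, "ry": 0, "rz": 0, "jaw": 0.0}]}}

```text
time: 79.75
position: [0.6031, 0.046, 0.0756]
tool_rot: [0.121, 3.138, 0.005]
ft_force: [0.3, 5.0, 5.2]
grip_width: 0.185
```

{"fn": "carry_out", "kwargs": {"commands": [{"tx": 0, "ty": 0.001, "tz": 0, "rx": 0, "ry": 0, "rz": 0, "jaw": 0.0}, {"tx": 0, "ty": 0.001, "tz": 0, "rx": 0, "ry": 0, "rz": 0, "jaw": 0.35}, {"tx": 0, "ty": 0.001, "tz": 0, "rx": 0, "ry": 0, "rz": 0, "jaw": 0.4}, {"tx": 0, "ty": 0.001, "tz": 0, "rx": 0, "ry": 0, "rz": 0, "jaw": 0.4}, {"tx": 0, "ty": 0.001, "tz": -0.04, "rx": 0, "ry": 0, "rz": 0, "jaw": 0.45}, {"tx": 0, "ty": 0.001, "tz": -0.09, "rx": 0, "ry": 0, "rz": 0, "jaw": 0.45}, {"tx": 0.05, "ty": -0.04, "tz": -0.13, "rx": 0, "ry": 0, "rz": 0, "jaw": 0.45}, {"tx": 0.08, "ty": -0.09, "tz": -0.15, "rx": 0, "ry": 0, "rz": 0, "jaw": 0.45}, {"tx": 0.1, "ty": -0.15, "tz": -0.15, "rx": 0, "ry": 0, "rz": 0, "jaw": 0.45}, {"tx": 0.12, "ty": -0.21, "tz": -0.15, "rx": 0, "ry": 0, "rz": 0, "jaw": 0.45}, {"tx": 0.12, "ty": -0.27, "tz": -0.15, "rx": 0, "ry": 0, "rz": 0, "jaw": 0.45}, {"tx": 0.12, "ty": -0.27, "tz": -0.15, "rx": 0, "ry": 0, "rz": 0, "jaw": 0.45}]}}

```text
time: 81.25
position: [0.4598, -0.2213, 0.2255]
tool_rot: [0.137, 3.138, -0.002]
ft_force: [-0.7, 0.5, -0.4]
grip_width: 0.454
```

{"fn": "carry_out", "kwargs": {"commands": [{"tx": 0, "ty": 0, "tz": 0, "rx": 0, "ry": 0, "rz": 0, "jaw": 0.45}, {"tx": 0, "ty": 0, "tz": 0, "rx": 0, "ry": 0, "rz": 0, "jaw": 0.45}, {"tx": 0, "ty": 0, "tz": 0, "rx": 0, "ry": 0, "rz": 0, "jaw": 0.45}]}}

```text
time: 81.62
position: [0.4626, -0.2141, 0.2249]
tool_rot: [-0.117, -3.139, -0.0]
ft_force: [-0.6, -0.5, -0.6]
grip_width: 0.452
```

```bash
python3 look.py p; python3 - <<'E'
from h import *
im=cv2.imread('pics/top_p.png')[:,:,::-1]
crop(im,240,165,350,255,7,'pics/k27.png'); crop(im,130,195,230,270,7,'pics/k28.png')
c=(.4634,.3812,-.067)
for n,y in(('y',.066),('b',0),('r',-.066)):
    q=T(c,[[0,y,0]])[0]; 
    p,r,_=fit({'top':im},[s for s in shaft_segs('top',.04) if s[1][1]*s[2][1]>0],(q[0]+.001,q[1],c[2]),w=2)
    d=p[:2]-q[:2]; print(n,'dy carrier mm',(1000*(-np.sin(c[2])*d[0]+np.cos(c[2])*d[1])).round(1),'dyaw',(p[2]-c[2]).round(3),r.round(2))
im=get_image('scene'); crop(im,290,110,420,210,6,'pics/k29.png')
E
```

```text
Traceback (most recent call last):
  File "h.py", line 54, in fit
    s=least_squares(res,p,loss='soft_l1',f_scale=.4,x_scale=[.01,.01,.02]); p=s.x
  File "h.py", line 53, in res
    return np.concatenate(r)
           ~~~~~~~~~~~~~~^^^
ValueError: need at least one array to concatenate
```

View pics/k27.png

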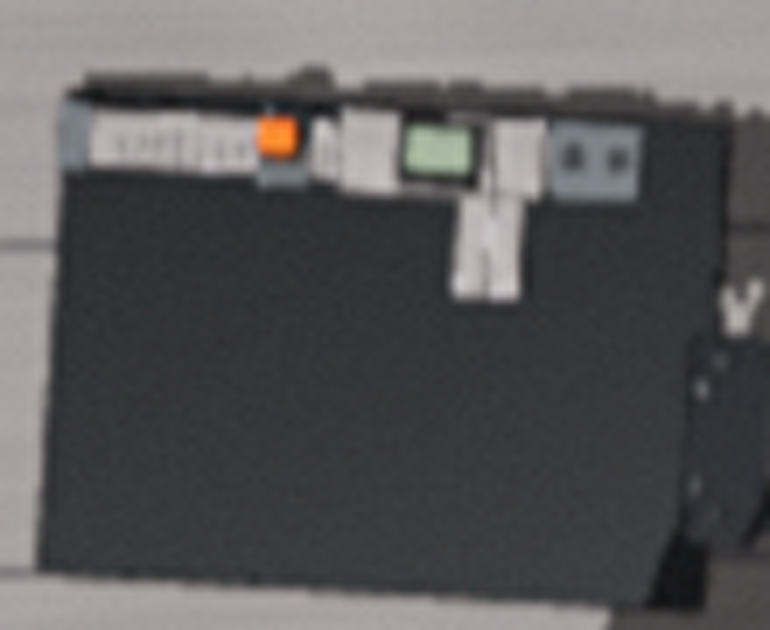

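View pics/k28.png

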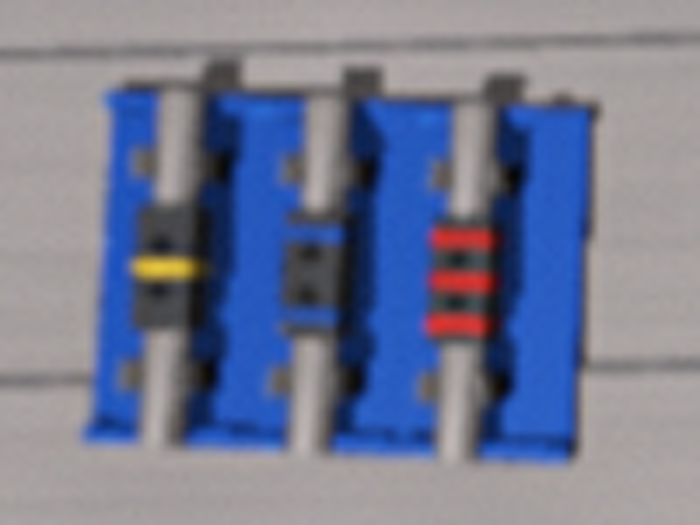

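```bash
python3 - <<'E'
from h import *
im=get_image('scene'); crop(im,310,110,430,200,6.5,'pics/k30.png')
print(ctrl.get_state()['time'],ctrl.get_state()['qd'].round(3))
E
```

```text
81.725 [ 0.004 -0.001  0.009 -0.001 -0.001 -0.001  0.002]
```

View pics/k30.png

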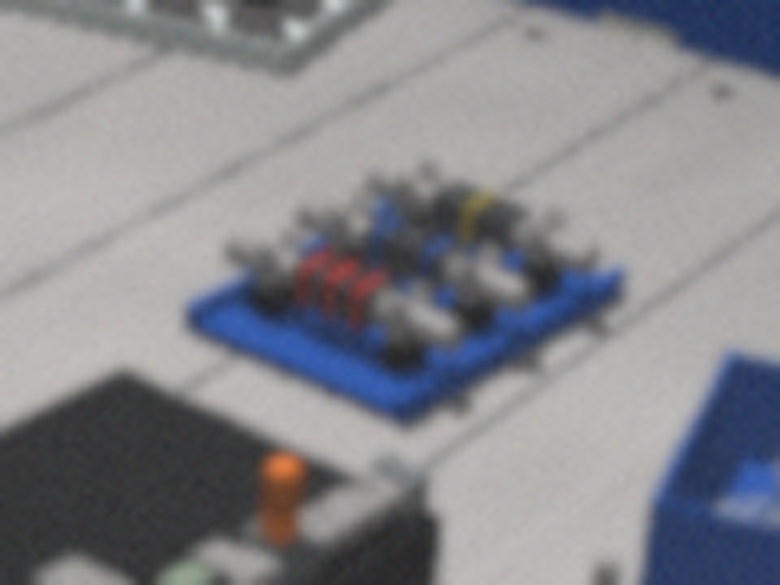

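All three lie level at equal height in the clips (yellow, blue, red in seats 3, 2, 1), and the caliper is shut. I'm handing in.

```bash
python3 -c "
from bench import ctrl
print(ctrl.close_job())"
```

```text
the job is handed in; nothing more can be done
None
```

The job is handed in at about 82 s of the 210 s allowed; no verdict was reported.

**Gauging:** All three shafts were present. I gauged them in order – yellow, blue, red – each lying free on the plate against the fixed jaw. Measured holding forces were 7.5, 8.1 and 7.1 N, each held for about a second.

**Carrier:** The yellow shaft went into seat 3, blue into seat 2 and red into seat 1. Each was pressed until it bottomed out, with its centre worked out at about 39.4 mm above the bench against the nominal 40 mm.

**Caliper:** It was slid shut until about 5 N of resistance, then released and left empty. The arm is clear of everything.

**Last checks:**
- The top and scene pictures show all three shafts level in their clips and the jaws closed.
- The red shaft was knocked about 4–5 cm aside before its turn. I found it again and picked it up from there.
- My final numeric fit of the shaft positions in the clips failed with a script error. That last check therefore rests on the pictures and on the arm's position and force readings during the snap-in.
- The scene camera disagreed with the top camera by up to about 6 mm. I used the top camera for positions, and the jaw and clip contacts agreed with it to within about 1 mm.
- I did not move towards the ball joints, tub, spanner or look-alikes, but I did not check their final positions in a picture.

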